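# Pack the finds carrier for transport

### The job

Pack the finds carrier: stand the mounted terracotta vessel in the chuck and turn the chuck sleeve by its red post until the jaws hold the stem upright and centred; lay every brick fragment from the wooden tray in the grey well, and then push the clear cover straight down over the well until both orange hooks click over it. Never tip the vessel over, and leave the other things on the table where they are.

Things in the scene. Friction and masses are not known exactly. Their poses are not given: they have to be found in the camera images.
- carrier: Fixed plywood carrier board 220 x 286 x 12 mm, origin under its centre; z up, x away from the robot, y from the well to the chuck, turned up to 0.2 rad. An orange snap hook (24 mm wide) stands outside the middle of each x wall of the well; its top is 78 mm above the table, its sloping catch reaches in 3 mm over the edge of a centred cover.
- well (a point): Centre of the inner floor of the grey open well on the carrier, 16 mm above the table, axes as the carrier's. Inside 150 mm (x) by 152 mm (y), 40 mm deep, walls 5 mm, so the rim is 40 mm above this point.
- chuck (a point): Centre of the chuck's flat floor on the carrier, 20 mm above the table, 140 mm in +y from well, same axes. Three aluminium jaws, 10 to 28 mm above this floor, stand round it at 60, 180 and 300 degrees from +x; tips 21 mm from the axis when open, all moving in 8 mm per rad of the sleeve. No socket: the stem stands on the floor and the closing jaws centre it.
- post (a point): Point to hold on the red upright post (round, 14 mm thick, top 20 mm above this point) on a spoke of the chuck sleeve, 85 mm from the chuck axis, 65 mm above the chuck floor; it goes round with the sleeve. At sleeve angle 0 it is at (-81, -25) mm from the chuck axis in the carrier's axes.
- sleeve (a joint): Chuck sleeve angle, rad: 0 jaws fully open, grows clockwise seen from above (post moves towards the carrier's +y end), stop at 1.5; starts at 0 to 0.2. Turns with about 2 N at the post and stays where left; the jaws meet the vessel's stem at about 1.10 to 1.12, then it is hard to turn (8 N at the post is plenty).
- hook_near (a joint): Outward bend of the snap hook on the robot's side of the well, rad: 0 upright; about 0.05 to 0.12 while a cover edge is forced past it, then it springs back to 0.
- hook_far (a joint): The same for the snap hook on the far side of the well.
- cover_grip (a point): Centre of the blue bar handle (20 mm in cover x, 70 mm in y, 28 mm tall) of the clear cover; z up. The plate's top is 14 mm below this point. Starts on the dark foam pad. The cover goes on with its x along the well's x, either way round; seated, this point is 60 mm above well.
- cover: The clear cover, 0.22 kg; origin 31 mm below cover_grip, level with its feet's ends. Plate 160 (x) x 162 (y) x 6 mm; four corner feet 12 x 12 x 11 mm drop inside the well with 2.5 mm to spare. It meets the hooks about 14 mm above its seat and takes about 8 to 18 N downward in all to snap past both; then they hold it with 1.5 mm play.
- vessel_mid (a point): Centre of the terracotta miniature vessel (round, 46 mm across, 44 mm tall) on an upright steel stem 24 mm across and 50 mm long; z up. Stem's foot 72 mm, vessel's underside 22 mm below this point. Starts standing loosely in the 34 mm square hole of a wooden rest block (70 x 70 mm, top 34 mm above the table) on the foam pad.
- vessel: The mounted vessel, 0.22 kg; origin at the foot of its stem, 72 mm below vessel_mid.
- brick0_mid (a point): Centre of a brick fragment, 66 mm long (its x), 30 mm wide (y), 26 mm tall (z), about 0.11 kg, lying in the dark wooden finds tray (floor 7 mm above the table, rim 18 mm). Two to four of the four fragments are there; absent ones read None.
- brick1_mid (a point): Centre of a brick fragment, 66 mm long (its x), 30 mm wide (y), 26 mm tall (z), about 0.11 kg, lying in the dark wooden finds tray (floor 7 mm above the table, rim 18 mm). Two to four of the four fragments are there; absent ones read None.
- brick2_mid (a point): Centre of a brick fragment, 66 mm long (its x), 30 mm wide (y), 26 mm tall (z), about 0.11 kg, lying in the dark wooden finds tray (floor 7 mm above the table, rim 18 mm). Two to four of the four fragments are there; absent ones read None.
- brick3_mid (a point): Centre of a brick fragment, 66 mm long (its x), 30 mm wide (y), 26 mm tall (z), about 0.11 kg, lying in the dark wooden finds tray (floor 7 mm above the table, rim 18 mm). Two to four of the four fragments are there; absent ones read None.
- jar: Bystander, not part of the job: small white-capped jar 34 mm across, 55 mm tall, standing on the pad beside the rest block; origin at its underside.
- brush: Bystander, not part of the job: dusting brush 170 mm long.
- carton: Bystander, not part of the job: cardboard carton 70 x 100 x 50 mm; origin at its underside.
- scalebar: Bystander, not part of the job: black-and-white photo scale bar 120 x 20 x 8 mm lying beyond the carrier; origin at its underside.
- tape: Bystander, not part of the job: yellow roll of tape 90 mm across, 30 mm tall; origin at its underside.
- lens: Bystander, not part of the job: black hand lens 44 mm across, 35 mm tall; origin at its underside.
Mind the look-alikes: they are no part of the job. Leave any purple or turquoise look-alike of the part that bears brick0_mid alone.

How it is judged:
By the outcome, as a careful person would: the job done as asked, in the order asked, and still so for the second after the job is handed in, with the robot touching nothing.
Of brick0, brick1, brick2, brick3 only 2 to 4 are there at a start; the rules pass over those that are not, and their reading is None.
At some moment in a run one of brick0, brick1, brick2, brick3 may be knocked a few centimetres aside while the robot is not near it.
It also fails if it takes over 210 s, if anything falls off the work surface, if the arm or the gripper's body presses on something with over 40 N, if the wrist force passes 120 N, or if a joint passes its speed limit or range.

### The arm

A 7-joint arm with a two-finger parallel gripper is mounted at the origin on the work surface. World frame = base frame: x ahead of the robot, y to its left, z up, the work surface at z = 0. Lengths are in m, angles in rad, forces in N, time in s.
With the tool pointing down it reaches from about 0.4 to 0.875 m from the base axis. Payload 6.5 kg.
Tool frame: the origin (TCP) lies between the finger pads; the fingertips stand env.tip_extent ahead of it and the grasp point (between the pads) lies 8 mm behind it (env.tip_extent is the distance from the TCP to the fingertips, in m); z points along the fingers, x is the direction in which the jaws open and shut, and the axes are right-handed (so a half turn about z gives the same grasp; the last joint's range is limited). The gripper opens to 85 mm and grips with 20 to 120 N. Pads are 22 mm wide; open, the fingers measure 114 mm over their backs; the gripper's body (76 mm by 85 mm) begins 54 mm behind the grasp point. The pads swing forward as they close: fully open they stand 13 mm farther back than shut.
Start: joints at [-1.335, 0.536, -0.004, 1.538, 0.003, 1.067, -0.071], TCP at [0.193, 0.621, 0.242] pointing down, gripper open.
Joint ranges: [-2.7, 2.7], [-0.37, 2.16], [-1.27, 1.26], [0.24, 2.4], [-1.31, 4.45], [0.19, 1.91], [-2.76, 2.76]. Speed limits (rad/s): [2.39, 2.39, 3.14, 3.14, 3.14, 3.14, 3.14].

### API

Orientations are given as [roll, pitch, yaw] about the fixed x, y, z axes, in that order (R = Rz(yaw) Ry(pitch) Rx(roll)).
In Python, from rig import env gives the robot as it stands.
- The arm moves only by the shell command python3 -m pendant 'ROWS' [FORCE]. ROWS is a JSON object of lists of equal length, an entry for each row: "offset": the shift along the world's x, y, z scaled (see below), a list of three; "rot": the turn, a rotation vector about the world's x, y, z scaled (see below), a list of three; "jaw": the opening, from 0 (shut) to 1 (fully open). A call has exactly 5 rows; each row is the pose to reach, as a shift and turn from the pose measured when the call began; what a row does not reach only later rows make up. The controller multiplies each number of a shift by 15 cm and each number of a turn by 90 degrees. A row lasts 1/10 s, in which the tool goes at most 50 mm and 8.59 degrees, less where a joint would pass 70% of its speed; a pose out of reach is approached as far as the arm can. A call with a number of a shift or a turn outside -1 to 1 is refused whole. A call with a gripper value outside its range is refused whole. The fingers move at their own pace and stop on an object; FORCE is the grip in N (left out, the last holds). Time passes only in rows, so rows that repeat a pose let the fingers close, or fill a call up. It gives the time, the measured TCP pose, the force and the opening at its end, in the units of the state.
- env.read_state(): the state, without advancing time (a new reading comes with each control period).
- env.get_image(name): name is "scene" or "top"; returns the picture (384x512x3 uint8, red, green, blue); there is no depth.
- env.get_calibration(name): a dict with "intrinsics" (3x3 intrinsics, pixels), "k1" (the pictures are not rectified: a ray, as slopes to the right and down, at radius r is drawn at 1 + k1 r^2 times it, then the intrinsics apply), "rvec" (rotation vector, rad) and "tvec" (3), from world to camera coordinates, as OpenCV has them. Camera axes: x right, y down, z forward; pixel columns grow to the right and rows downward; lengths in m; the calibration is good to about 2 mm. A picture is of the moment at which its call begins. get_calibration takes no time and is no camera call.
- env.hand_in(): hands the job in, once; it reports no verdict.
The state is a dict: "time": time; "qpos": joint angles; "qvel": joint speeds; "effort": joint torques, N m; "position": TCP position; "orientation": TCP orientation; "ft_force": force on the tool from outside, world axes, zero at the start; "ft_torque": the same for the moment, N m; "grip_width": finger opening in m.
Only numpy, scipy, OpenCV 4.12 (cv2) and the standard library are available. Lean on these libraries where they do the work, as an engineer would, in place of code of your own. Each camera call takes 0.05 s, during which the arm holds its last target.

## Working session

There is one attempt and no reset: what is moved stays moved. The work goes in short steps, Python scripts to look and compute and a shell command to move; the robot and the scene stay as the last step left them, time stands still between calls to the robot, and variables do not carry over. Pictures are saved under pics/ and viewed, and the job is handed in when it is done.

```bash
ls; mkdir -p pics; python3 - <<'E'
from rig import env
import cv2
s=env.read_state()
for k,v in s.items(): print(k,v)
print(env.tip_extent)
for n in("scene","top"):
    cv2.imwrite(f"pics/{n}0.png",cv2.cvtColor(env.get_image(n),cv2.COLOR_RGB2BGR)); print(env.get_calibration(n))
E
```

```text
pics
time 0.0
qpos [-1.33519139  0.53718673 -0.00445463  1.53888437  0.00261268  1.06731926
 -0.07120328]
qvel [ 0.00178492  0.0013071   0.00183175 -0.00160494 -0.00040861  0.0006019
 -0.00014944]
effort [ 1.17097065e-05 -5.83414006e+01  1.04915611e+00 -2.59107810e+01
  1.24528407e-02  9.38661920e-03  1.18799059e-05]
position [0.19303308 0.62001687 0.24139523]
orientation [3.14145850e+00 1.78688754e-03 1.26907985e+00]
ft_force [-0.43370173 -0.44068706  0.21748756]
ft_torque [0.03354765 0.01406858 0.00857702]
grip_width 0.08580193187647749
0.011
{'intrinsics': array([[494.36550103,   0.        , 253.98805195],
       [  0.        , 494.36550103, 185.3602598 ],
       [  0.        ,   0.        ,   1.        ]]), 'k1': 0.06060596317543352, 'rvec': array([ 0.70798979,  2.74013089, -0.91626629]), 'tvec': array([ 0.45772469, -0.15011978,  1.71811311])}
{'intrinsics': array([[475.31268256,   0.        , 257.76318125],
       [  0.        , 475.31268256, 193.38471243],
       [  0.        ,   0.        ,   1.        ]]), 'k1': -0.04025947009042716, 'rvec': array([ 2.14046663, -2.18244335,  0.11497716]), 'tvec': array([-0.00910022,  0.56130562,  1.48852141])}
```

View pics/scene0.png

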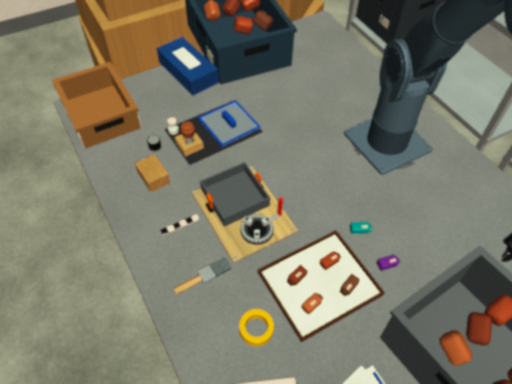

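View pics/top0.png

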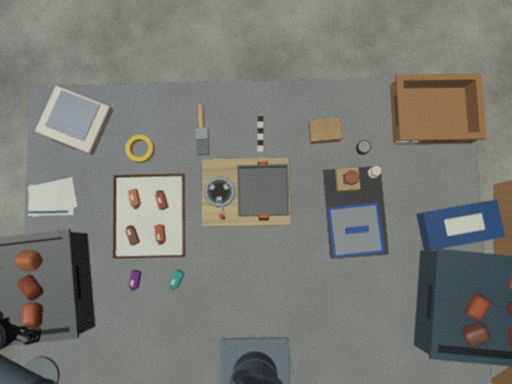

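```bash
cat > h.py <<'E'
import numpy as np, cv2
from rig import env
CAL={n:env.get_calibration(n) for n in("scene","top")}
def proj(n,P):
    c=CAL[n];P=np.atleast_2d(np.asarray(P,float))
    d=np.array([c['k1'],0,0,0,0.])
    return cv2.projectPoints(P,c['rvec'],c['tvec'],c['intrinsics'],d)[0][:,0]
def ray(n,uv):
    c=CAL[n];d=np.array([c['k1'],0,0,0,0.])
    p=cv2.undistortPoints(np.array([[uv]],float),c['intrinsics'],d)[0,0]
    R=cv2.Rodrigues(c['rvec'])[0]
    o=-R.T@c['tvec']; return o,R.T@np.array([p[0],p[1],1])
def bp(n,uv,z):
    o,d=ray(n,uv); return o+d*(z-o[2])/d[2]
def img(n): return env.get_image(n)
def crop(im,x0,y0,x1,y1,f,name,pts=None):
    c=cv2.resize(im[y0:y1,x0:x1],None,fx=f,fy=f,interpolation=cv2.INTER_CUBIC)
    c=np.ascontiguousarray(c[:,:,::-1])
    for x in range((x0+9)//10*10,x1,10):
        cv2.putText(c,str(x),(int((x-x0+.5)*f),10),0,.35,(0,255,255),1);cv2.line(c,(int((x-x0+.5)*f),12),(int((x-x0+.5)*f),18),(0,255,255),1)
    for y in range((y0+9)//10*10,y1,10):
        cv2.putText(c,str(y),(0,int((y-y0+.5)*f)+4),0,.35,(0,255,255),1)
    if pts is not None:
        for p in pts: cv2.circle(c,(int((p[0]-x0+.5)*f),int((p[1]-y0+.5)*f)),2,(0,255,0),-1)
    cv2.imwrite(name,c)
E
python3 - <<'E'
from h import *
t=cv2.imread('pics/top0.png')[:,:,::-1]; s=cv2.imread('pics/scene0.png')[:,:,::-1]
crop(t,190,145,300,235,7,'pics/c1.png');crop(t,315,150,400,265,5,'pics/c2.png');crop(t,105,165,195,295,4,'pics/c3.png')
crop(s,150,90,310,265,4,'pics/c4.png')
for n in("top","scene"): print(n,ray(n,(256,192))[0])
print(bp("top",(263,191),0.016),bp("top",(220,191),0.02),bp("top",(134,198),.02),bp('top',(352,178),.08))
E
```

```text
top [ 0.39183771 -0.02629301  1.54162729]
scene [0.9705415  0.78248508 1.27660753]
[ 0.57015315 -0.03700203  0.016     ] [0.57243427 0.10168971 0.02      ] [0.55518894 0.38027682 0.02      ] [ 0.59786316 -0.31383797  0.08      ]
```

View pics/c1.png

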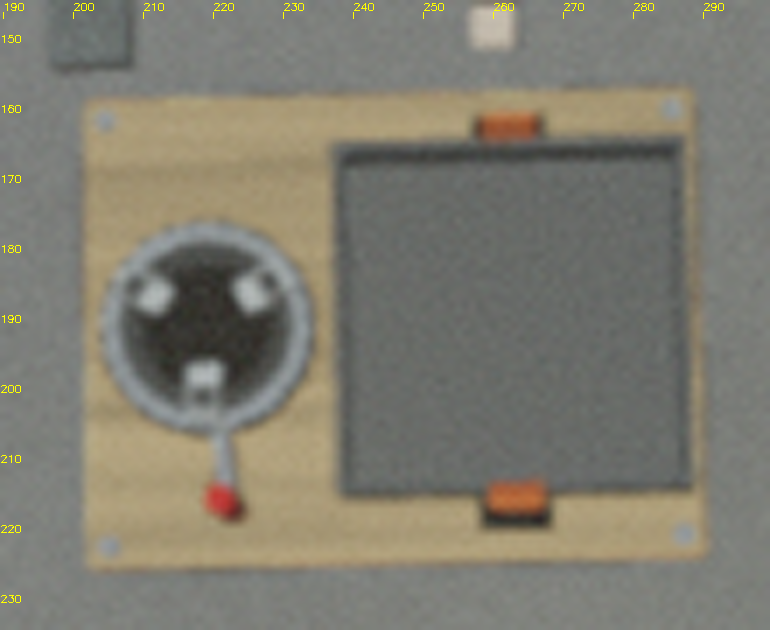

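View pics/c2.png

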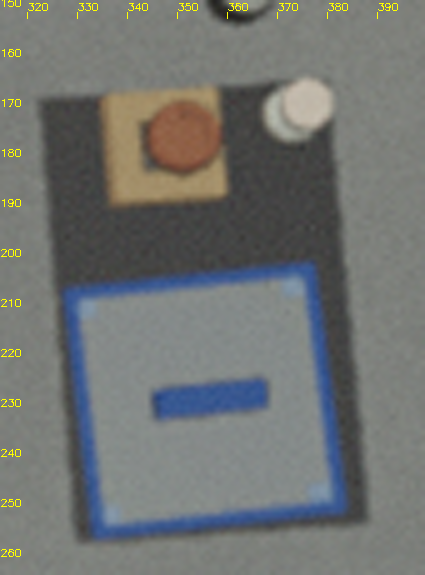

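View pics/c3.png

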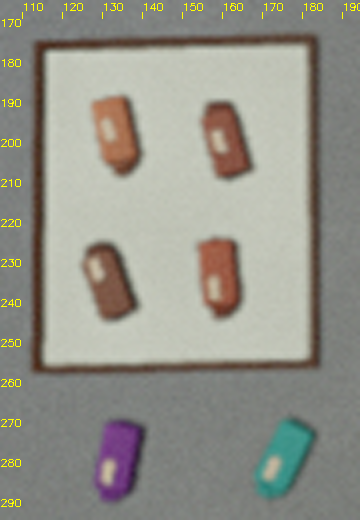

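View pics/c4.png

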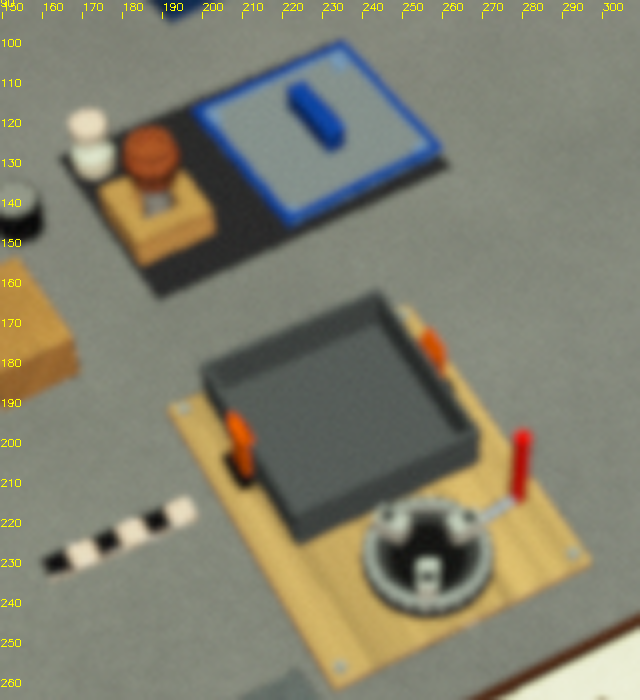

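```bash
cat > fit1.py <<'E'
from h import *
from scipy.optimize import least_squares
def px(f,x0,y0,p): return [x0+p[0]/f-.5,y0+p[1]/f-.5]
obs=[]
# (cam, uv, kind(board/well/chuck), local xyz world z)
B=lambda sx,sy:(sx*.11,sy*.143,.012,0)
W=lambda sx,sy:(sx*.080,sy*.081,.056,1)
def a(n,p,l):
    obs.append((n,px(7,190,145,p) if n=="top" else px(4,150,90,p),l))
a("top",(84,102),B(1,1));a("top",(693,90),B(1,-1));a("top",(707,556),B(-1,-1));a("top",(87,570),B(-1,1))
a("scene",(168,407),B(1,-1));a("scene",(335,690),B(1,1));a("scene",(592,562),B(-1,1))
a("top",(335,145),W(1,1));a("top",(683,138),W(1,-1));a("top",(693,491),W(-1,-1));a("top",(340,496),W(-1,1))
a("scene",(203,370),W(1,-1));a("scene",(378,291),W(-1,-1));a("scene",(479,437),W(-1,1))
def pt(q,l):
    x,y,z,w=l; y=y+w*q[3]; c,s=np.cos(q[2]),np.sin(q[2])
    return [q[0]+c*x-s*y,q[1]+s*x+c*y,z]
def f(q): return np.concatenate([proj(n,pt(q,l))[0]-uv for n,uv,l in obs])
r=least_squares(f,[.57,.02,0,-.06],loss='soft_l1')
print(r.x,'well',pt(r.x,(0,0,.016,1)),'chuck',pt(r.x,(0,.14,.02,1)))
print(f(r.x).reshape(-1,2).round(2))
q=r.x
ch=np.array(pt(q,(0,.14,.02,1)))
for ang in (0,.1,.2):
    th=np.arctan2(-.025,-.081)-ang+q[2]
    for z in(.06,.105):
        p=[ch[0]+.085*np.cos(th),ch[1]+.085*np.sin(th),z]; print(ang,z,proj('top',p),proj('scene',p))
print('chuck proj',proj('top',ch),proj('scene',ch))
E
python3 fit1.py
```

```text
[ 5.71827365e-01  1.94803130e-02  2.69761798e-04 -5.44884556e-02] well [np.float64(0.5718420637876767), np.float64(-0.0350081406466261), 0.016] chuck [np.float64(0.5718042971363788), np.float64(0.10499185425937399), 0.02]
[[-0.2  -0.63]
 [ 0.27 -0.7 ]
 [ 0.09  0.14]
 [-0.21 -0.13]
 [ 0.08 -0.11]
 [ 0.26 -0.54]
 [ 0.94 -0.12]
 [-1.02 -0.76]
 [ 0.4  -0.79]
 [ 0.31 -0.78]
 [-1.   -0.47]
 [-0.17 -1.29]
 [ 1.26 -0.56]
 [ 1.47 -1.14]]
0 0.06 [[226.14940973 215.4013138 ]] [[276.83100505 204.73702888]]
0 0.105 [[225.0735379  214.43279656]] [[277.51025234 195.9379313 ]]
0.1 0.06 [[223.52282952 216.12325294]] [[278.8424277  206.44167074]]
0.1 0.105 [[222.36526367 215.17705249]] [[279.57320733 197.66195181]]
0.2 0.06 [[220.83908276 216.57998299]] [[280.65382664 208.30703584]]
0.2 0.105 [[219.59812424 215.64791863]] [[281.43156697 199.54869001]]
chuck proj [[218.97931434 191.21411733]] [[257.14474993 229.22472431]]
```

```bash
python3 - <<'E'
from h import *
t=cv2.imread('pics/top0.png')[:,:,::-1]; s=cv2.imread('pics/scene0.png')[:,:,::-1]
crop(t,320,155,390,200,11,'pics/v1.png');crop(s,155,105,215,160,11,'pics/v2.png')
for z in(.07,.08,.09,.1):
  p=bp('top',(351.1,176.9),z); print(z,p,proj('scene',p))
E
```

```text
0.07 [ 0.60280149 -0.31312922  0.07      ] [[187.58748381 131.33360217]]
0.08 [ 0.60136795 -0.31118011  0.08      ] [[187.92523288 129.47062624]]
0.09 [ 0.5999344 -0.309231   0.09     ] [[188.26644459 127.58779868]]
0.1 [ 0.59850086 -0.30728189  0.1       ] [[188.61117431 125.68479022]]
```

View pics/v1.png

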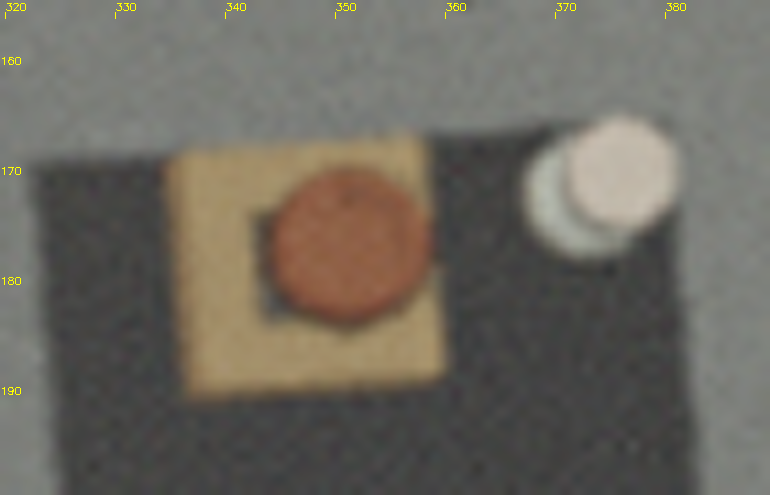

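View pics/v2.png

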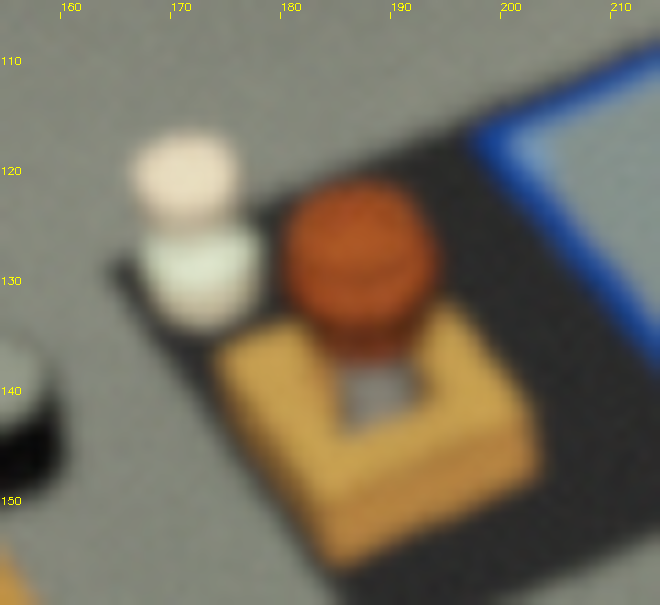

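```bash
python3 -m pendant '{"offset":[[0.2,-0.2,0.1],[0.4,-0.4,0.2],[0.6,-0.6,0.3],[0.8,-0.8,0.3],[1,-1,0.3]],"rot":[[0,0,-0.08],[0,0,-0.16],[0,0,-0.24],[0,0,-0.32],[0,0,-0.4]],"jaw":[1,1,1,1,1]}' 60
python3 -m pendant '{"offset":[[0.2,-0.2,0],[0.4,-0.4,0],[0.6,-0.6,0],[0.8,-0.8,0],[1,-1,0]],"rot":[[0,0,-0.08],[0,0,-0.16],[0,0,-0.24],[0,0,-0.32],[0,0,-0.4]],"jaw":[1,1,1,1,1]}'
python3 -m pendant '{"offset":[[0,-0.25,0],[0,-0.5,0],[0,-0.8,0],[0,-1,0],[0,-1,0]],"rot":[[0,0,0],[0,0,0],[0,0,0],[0,0,0],[0,0,0]],"jaw":[1,1,1,1,1]}'
```

```text
time: 0.6
position: [0.3441, 0.4687, 0.2868]
orientation: [-3.141, 0.001, 0.636]
ft_force: [-0.6, -0.4, -0.8]
grip_width: 0.0852
time: 1.1
position: [0.4949, 0.3173, 0.2866]
orientation: [-3.142, 0.002, 0.002]
ft_force: [0.7, -0.1, -0.2]
grip_width: 0.0855
time: 1.6
position: [0.495, 0.1619, 0.2866]
orientation: [3.14, 0.002, -0.005]
ft_force: [0.2, 0.0, -0.2]
grip_width: 0.0853
```

```bash
python3 -m pendant '{"offset":[[0.1,-0.3,0],[0.2,-0.6,0],[0.3,-0.9,0],[0.35,-1,0],[0.35,-1,0]],"rot":[[0,0,0],[0,0,0],[0,0,0],[0,0,0],[0,0,0]],"jaw":[1,1,1,1,1]}'
python3 -m pendant '{"offset":[[0.1,-0.3,0],[0.2,-0.6,0],[0.3,-0.9,0],[0.35,-1,0],[0.35,-1,0]],"rot":[[0,0,0],[0,0,0],[0,0,0],[0,0,0],[0,0,0]],"jaw":[1,1,1,1,1]}'
python3 -m pendant '{"offset":[[0,-0.3,0],[0,-0.6,0],[0,-0.9,0],[0,-1,0],[0,-1,0]],"rot":[[0,0,0],[0,0,0],[0,0,0],[0,0,0],[0,0,0]],"jaw":[1,1,1,1,1]}'
python3 - <<'E'
from h import *
t=img('top');s=img('scene')
p=env.read_state()['position'];print(p)
crop(t,300,130,400,215,7,'pics/g1.png',[proj('top',p)[0]]);crop(s,130,60,230,160,6,'pics/g2.png',[proj('scene',p)[0]])
E
```

```text
time: 2.1
position: [0.5481, 0.0091, 0.2865]
orientation: [3.139, 0.002, -0.01]
ft_force: [0.2, 0.4, -0.1]
grip_width: 0.0853
time: 2.6
position: [0.6011, -0.1421, 0.286]
orientation: [3.138, 0.002, -0.012]
ft_force: [-0.2, -0.5, -0.2]
grip_width: 0.0855
time: 3.1
position: [0.6008, -0.2921, 0.2856]
orientation: [3.138, 0.003, -0.014]
ft_force: [-0.1, -0.3, 0.7]
grip_width: 0.0856
[ 0.60207114 -0.28846558  0.28551192]
```

View pics/g1.png

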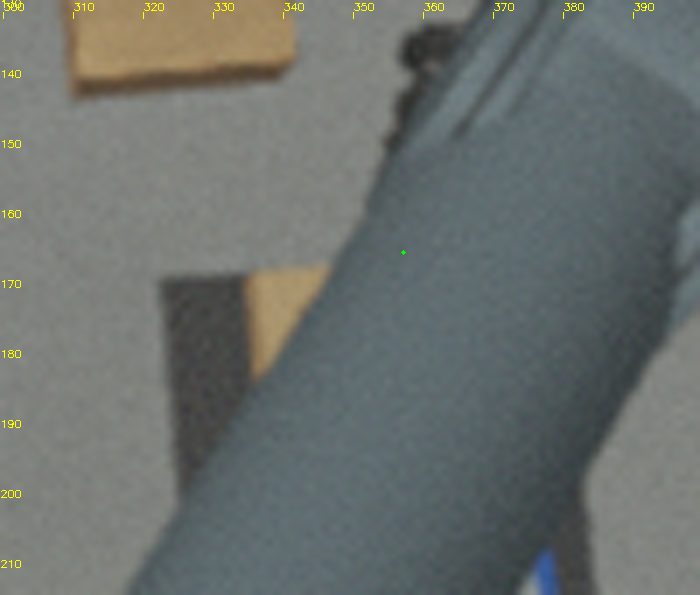

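View pics/g2.png

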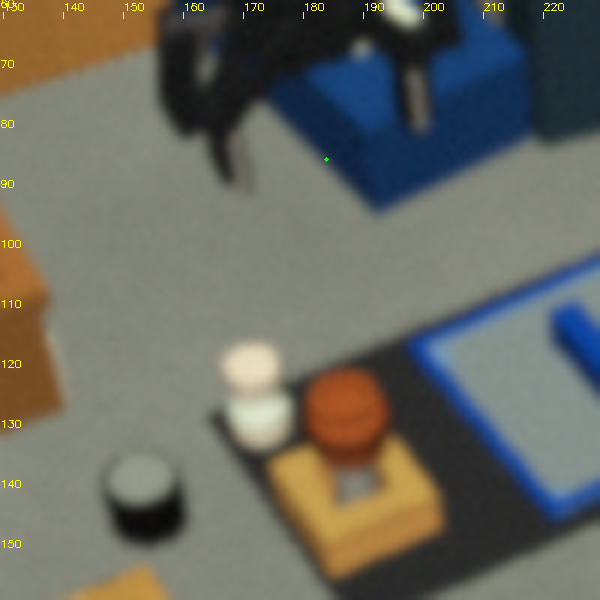

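```bash
python3 -m pendant '{"offset":[[0,-0.1,-0.2],[0,-0.12,-0.4],[0,-0.12,-0.6],[0,-0.12,-0.6],[0,-0.12,-0.6]],"rot":[[0,0,0.005],[0,0,0.008],[0,0,0.008],[0,0,0.008],[0,0,0.008]],"jaw":[1,1,1,1,1]}'
python3 - <<'E'
from h import *
for i in range(3): print(env.read_state()['position'],env.read_state()['time'])
s=img('scene')
st=env.read_state();p=st['position'];print(p,st['orientation'])
crop(s,150,70,230,160,7,'pics/g3.png',[proj('scene',p)[0]])
E
```

```text
time: 3.7
position: [0.6031, -0.3039, 0.1959]
orientation: [-3.141, 0.002, 0.006]
ft_force: [0.9, -1.1, 0.1]
grip_width: 0.0853
[ 0.60305605 -0.30385802  0.1959095 ] 3.7
[ 0.60305605 -0.30385802  0.1959095 ] 3.7
[ 0.60305605 -0.30385802  0.1959095 ] 3.7
[ 0.60352336 -0.30494846  0.19710972] [3.14052439e+00 2.93657740e-04 5.85091447e-03]
```

View pics/g3.png

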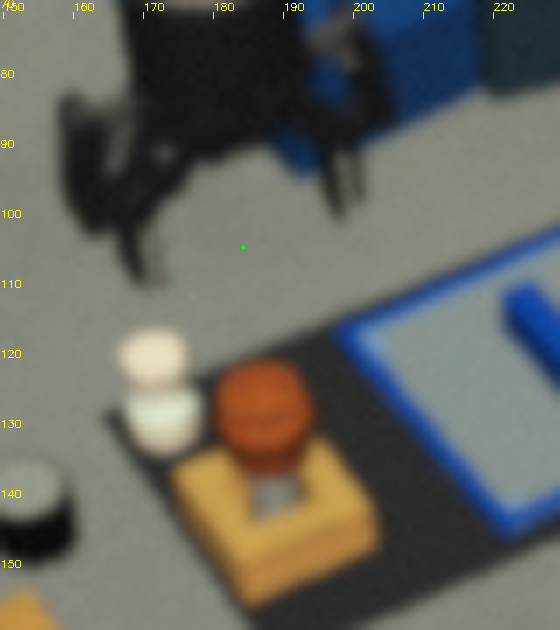

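```bash
python3 -m pendant '{"offset":[[-0.02,-0.02,-0.2],[-0.02,-0.03,-0.4],[-0.02,-0.03,-0.6],[-0.02,-0.03,-0.8],[-0.02,-0.03,-0.8]],"rot":[[0,0,0],[0,0,0],[0,0,0],[0,0,0],[0,0,0]],"jaw":[1,1,1,1,1]}'
python3 - <<'E'
from h import *
s=img('scene')
st=env.read_state();p=st['position'];print(p,st['orientation'])
crop(s,150,70,230,160,7,'pics/g4.png',[proj('scene',p)[0]])
E
```

```text
time: 4.25
position: [0.5996, -0.3075, 0.0751]
orientation: [-3.14, 0.004, 0.007]
ft_force: [-1.1, 0.4, 0.8]
grip_width: 0.0854
[ 0.60075437 -0.3085795   0.07741698] [3.14136395e+00 1.05265533e-03 6.75627784e-03]
```

View pics/g4.png

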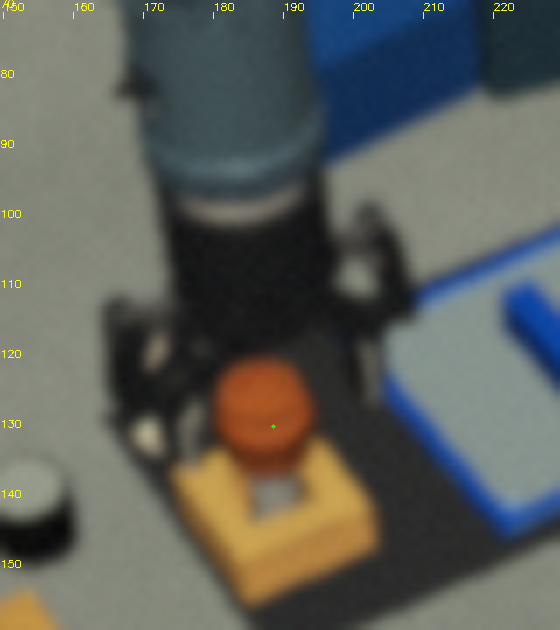

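```bash
python3 -m pendant '{"offset":[[0,0,0],[0,0,0],[0,0,0],[0,0,0],[0,0,0]],"rot":[[0,0,0],[0,0,0],[0,0,0],[0,0,0],[0,0,0]],"jaw":[0.6,0.5,0.4,0.3,0.3]}' 35
python3 -m pendant '{"offset":[[0,0,0],[0,0,0],[0,0,0],[0,0,0],[0,0,0]],"rot":[[0,0,0],[0,0,0],[0,0,0],[0,0,0],[0,0,0]],"jaw":[0.3,0.2,0.2,0.2,0.2]}' 35
```

```text
time: 4.8
position: [0.6022, -0.3092, 0.0797]
orientation: [3.14, -0.002, 0.007]
ft_force: [-0.1, 0.6, 6.2]
grip_width: 0.0451
time: 5.3
position: [0.6022, -0.3092, 0.0798]
orientation: [3.14, -0.002, 0.007]
ft_force: [-0.9, 0.2, 0.5]
grip_width: 0.0451
```

```bash
python3 -m pendant '{"offset":[[0,0,0.1],[0,0,0.25],[0,0,0.45],[0,0,0.7],[0,0,0.7]],"rot":[[0,0,0],[0,0,0],[0,0,0],[0,0,0],[0,0,0]],"jaw":[0.2,0.2,0.2,0.2,0.2]}' 45
python3 - <<'E'
from h import *
s=img('scene')
st=env.read_state();p=st['position'];print(p,st['orientation'],st['ft_force'],st['grip_width'])
crop(s,150,50,230,160,5,'pics/g5.png',[proj('scene',p)[0]])
E
```

```text
time: 5.8
position: [0.605, -0.3116, 0.1915]
orientation: [3.135, -0.011, 0.006]
ft_force: [1.3, 0.1, -1.1]
grip_width: 0.0449
[ 0.6037585  -0.31051259  0.1885519 ] [ 3.13748739 -0.00771236  0.00655754] [-0.65111224  0.76334132 -2.75277312] 0.04474116684235898
```

View pics/g5.png

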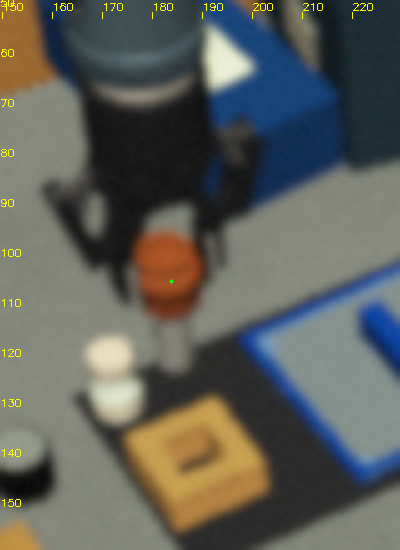

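```bash
python3 -m pendant '{"offset":[[0,0.15,0.05],[0,0.4,0.05],[-0.05,0.7,0.05],[-0.1,1,0.05],[-0.1,1,0.05]],"rot":[[0,0,0],[0,0,0],[0,0,0],[0,0,0],[0,0,0]],"jaw":[0.2,0.2,0.2,0.2,0.2]}' 45
python3 -m pendant '{"offset":[[0,0.2,0],[0,0.4,0],[-0.05,0.7,0],[-0.1,1,0],[-0.1,1,0]],"rot":[[0,0,0],[0,0,0],[0,0,0],[0,0,0],[0,0,0]],"jaw":[0.2,0.2,0.2,0.2,0.2]}' 45
python3 -m pendant '{"offset":[[0,0.2,0],[0,0.4,0],[0,0.6,0],[0,0.77,0],[0,0.77,0]],"rot":[[0,0,0],[0,0,0],[0,0,0],[0,0,0],[0,0,0]],"jaw":[0.2,0.2,0.2,0.2,0.2]}' 45
python3 - <<'E'
from h import *
s=img('scene')
st=env.read_state();p=st['position'];print(p,st['orientation'],st['ft_force'],st['grip_width'])
crop(s,190,130,310,265,4,'pics/g6.png',[proj('scene',p)[0],proj('scene',[.5718,.105,.02])[0]])
E
```

```text
time: 6.35
position: [0.5881, -0.1511, 0.1943]
orientation: [-3.139, -0.004, 0.016]
ft_force: [0.2, 0.1, -2.0]
grip_width: 0.0444
time: 6.85
position: [0.5715, 0.0077, 0.1929]
orientation: [-3.134, -0.0, 0.027]
ft_force: [0.1, -0.2, -2.9]
grip_width: 0.0451
time: 7.35
position: [0.5705, 0.1282, 0.1919]
orientation: [-3.132, 0.002, 0.033]
ft_force: [-0.2, 1.4, -2.3]
grip_width: 0.0444
[0.57063603 0.12529952 0.19205965] [-3.13377710e+00  1.48636871e-03  3.08459850e-02] [-0.15646    -0.06555167 -1.71100926] 0.04442536387107018
```

View pics/g6.png

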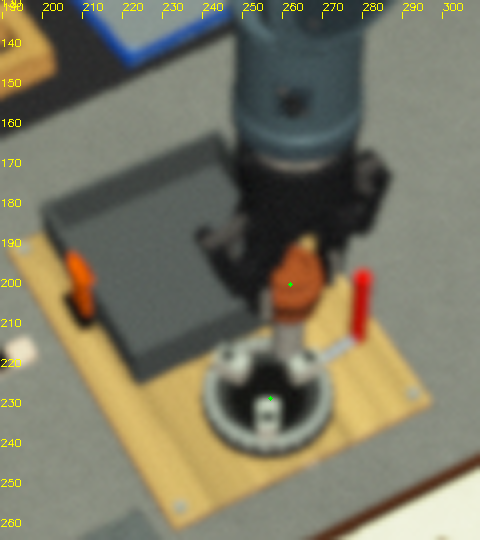

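```bash
python3 -m pendant '{"offset":[[0.007,-0.07,-0.1],[0.007,-0.135,-0.2],[0.007,-0.135,-0.3],[0.007,-0.135,-0.3],[0.007,-0.135,-0.3]],"rot":[[-0.005,0,-0.02],[-0.005,0,-0.02],[-0.005,0,-0.02],[-0.005,0,-0.02],[-0.005,0,-0.02]],"jaw":[0.2,0.2,0.2,0.2,0.2]}' 45
python3 - <<'E'
from h import *
s=img('scene')
st=env.read_state();p=st['position'];print(p,st['orientation'],st['ft_force'],st['grip_width'])
crop(s,210,160,310,265,6,'pics/g7.png',[proj('scene',p)[0],proj('scene',[.5718,.105,.02])[0]])
crop(img('top'),190,145,300,235,6,'pics/g7t.png',[proj('top',p)[0]])
E
```

```text
time: 7.9
position: [0.5715, 0.1045, 0.1465]
orientation: [3.141, 0.003, -0.002]
ft_force: [0.9, -0.3, -1.0]
grip_width: 0.0449
[0.57197323 0.1049412  0.14713489] [ 3.14154360e+00  1.36021934e-03 -1.02729485e-03] [-0.55914712  0.21184885 -2.06763624] 0.04478522030041783
```

View pics/g7.png

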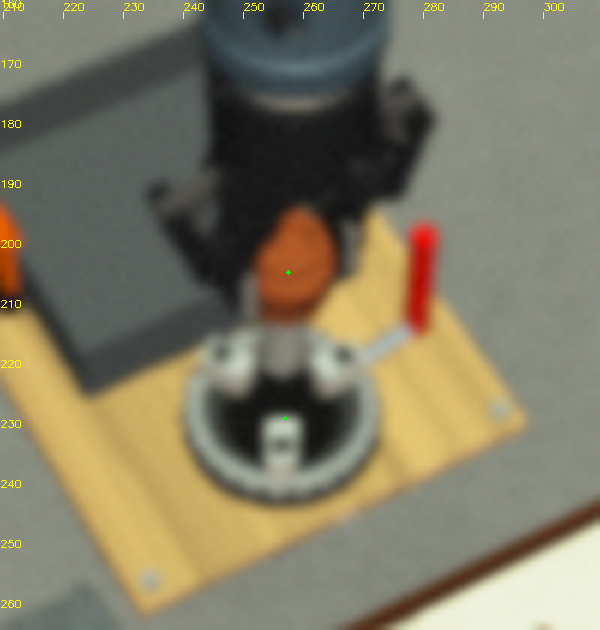

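View pics/g7t.png

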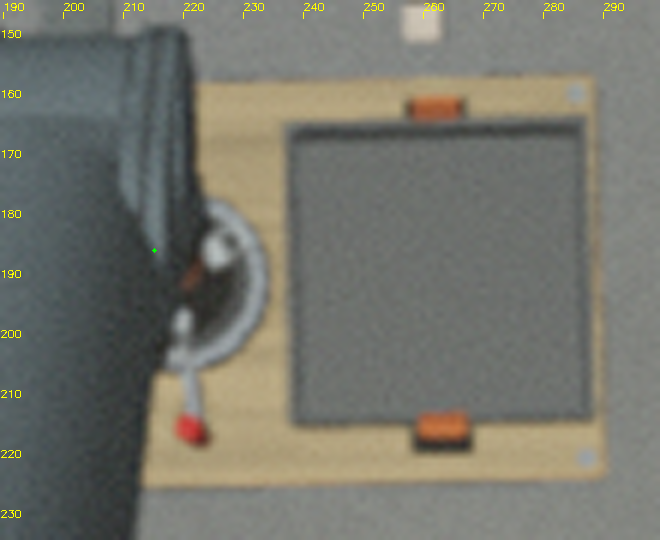

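```bash
python3 -m pendant '{"offset":[[0,0,-0.08],[0,0,-0.16],[0,0,-0.24],[0,0,-0.3],[0,0,-0.3]],"rot":[[0,0,0],[0,0,0],[0,0,0],[0,0,0],[0,0,0]],"jaw":[0.2,0.2,0.2,0.2,0.2]}' 45
python3 -m pendant '{"offset":[[0,0,-0.01],[0,0,-0.02],[0,0,-0.03],[0,0,-0.03],[0,0,-0.03]],"rot":[[0,0,0],[0,0,0],[0,0,0],[0,0,0],[0,0,0]],"jaw":[0.2,0.2,0.2,0.2,0.2]}' 45
```

```text
time: 8.5
position: [0.5709, 0.105, 0.1006]
orientation: [3.141, 0.004, -0.001]
ft_force: [-0.6, -0.9, -2.1]
grip_width: 0.0446
time: 9.0
position: [0.5711, 0.105, 0.0963]
orientation: [3.141, 0.003, -0.001]
ft_force: [-0.2, -0.1, -2.2]
grip_width: 0.0447
```

```bash
python3 -m pendant '{"offset":[[0,0,-0.007],[0,0,-0.014],[0,0,-0.014],[0,0,-0.014],[0,0,-0.014]],"rot":[[0,0,0],[0,0,0],[0,0,0],[0,0,0],[0,0,0]],"jaw":[0.2,0.2,0.2,0.2,0.2]}' 45
python3 - <<'E'
from h import *
s=img('scene')
p=env.read_state()['position']
crop(s,210,160,310,265,6,'pics/g8.png',[proj('scene',p)[0],proj('scene',[.5718,.105,.02])[0]])
E
```

```text
time: 9.5
position: [0.5715, 0.105, 0.0956]
orientation: [-3.141, 0.003, -0.001]
ft_force: [-2.8, -0.6, 11.3]
grip_width: 0.0447
```

View pics/g8.png

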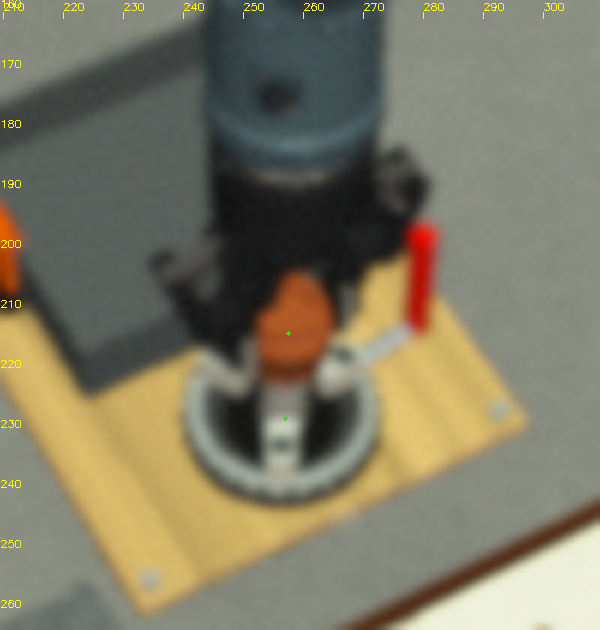

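```bash
python3 -m pendant '{"offset":[[0,0,0.005],[0,0,0.005],[0,0,0.005],[0,0,0.005],[0,0,0.005]],"rot":[[0,0,0],[0,0,0],[0,0,0],[0,0,0],[0,0,0]],"jaw":[0.5,0.55,0.6,0.7,0.75]}' 30
python3 -m pendant '{"offset":[[0,0,0],[0,0,0.1],[0,0,0.3],[0,0,0.6],[0,0,0.8]],"rot":[[0,0,0],[0,0,0],[0,0,0],[0,0,0],[0,0,0]],"jaw":[0.8,0.8,0.8,0.8,0.8]}' 30
python3 - <<'E'
from h import *
s=img('scene')
p=env.read_state()['position'];print(p)
crop(s,210,140,310,265,5,'pics/g9.png',[proj('scene',p)[0],proj('scene',[.5718,.105,.02])[0]])
E
```

```text
time: 10.05
position: [0.5714, 0.1051, 0.0963]
orientation: [-3.141, 0.003, -0.001]
ft_force: [0.3, -1.0, -0.4]
grip_width: 0.064
time: 10.55
position: [0.5724, 0.1048, 0.22]
orientation: [-3.141, -0.0, -0.001]
ft_force: [0.4, 1.2, -0.2]
grip_width: 0.0683
[0.57495377 0.10501549 0.22433374]
```

View pics/g9.png

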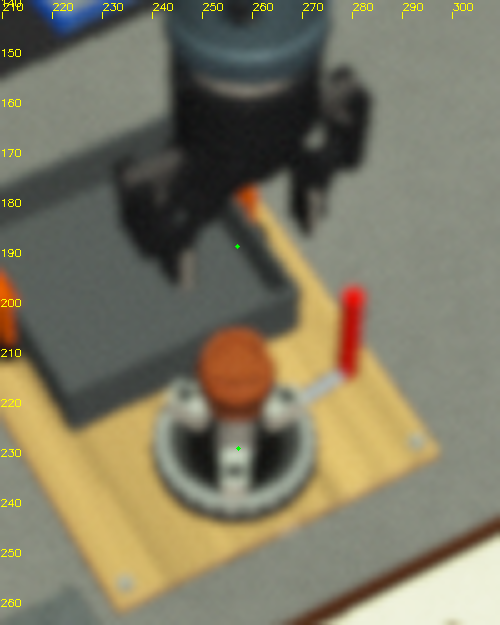

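```bash
python3 -m pendant '{"offset":[[-0.2,-0.03,0],[-0.4,-0.06,0],[-0.58,-0.09,0],[-0.58,-0.09,0],[-0.58,-0.09,0]],"rot":[[0,0,0.09],[0,0,0.18],[0,0,0.27],[0,0,0.36],[0,0,0.45]],"jaw":[0.6,0.5,0.5,0.5,0.5]}' 30
python3 -m pendant '{"offset":[[0,0,0],[0,0,0],[0,0,0],[0,0,0],[0,0,0]],"rot":[[0,0,0.09],[0,0,0.18],[0,0,0.27],[0,0,0.36],[0,0,0.45]],"jaw":[0.5,0.5,0.5,0.5,0.5]}' 30
python3 -m pendant '{"offset":[[0,0,0],[0,0,0],[0,0,0],[0,0,0],[0,0,0]],"rot":[[0,0,0.09],[0,0,0.15],[0,0,0.15],[0,0,0.15],[0,0,0.15]],"jaw":[0.5,0.5,0.5,0.5,0.5]}' 30
python3 - <<'E'
from h import *
s=img('scene')
st=env.read_state();p=st['position'];print(p,st['orientation'],st['qpos'][6])
print(p-[.488,.0915,0])
crop(s,210,140,310,265,5,'pics/g10.png',[proj('scene',p)[0],proj('scene',[.488,.0915,.105])[0]])
crop(img('top'),190,145,300,235,6,'pics/g10t.png',[proj('top',p)[0]])
E
```

```text
time: 11.1
position: [0.4874, 0.0914, 0.2254]
orientation: [-3.139, -0.008, 0.711]
ft_force: [0.3, 0.3, -0.2]
grip_width: 0.0426
time: 11.6
position: [0.4875, 0.0911, 0.2261]
orientation: [-3.139, -0.008, 1.423]
ft_force: [-0.4, -0.6, 0.8]
grip_width: 0.0427
time: 12.1
position: [0.4875, 0.091, 0.2264]
orientation: [-3.14, -0.008, 1.656]
ft_force: [-0.7, 0.3, -0.1]
grip_width: 0.043
[0.48750978 0.09106234 0.22631225] [-3.13953424 -0.00767338  1.65699538] 1.4630936624333353
[-0.00049022 -0.00043766  0.22631225]
```

View pics/g10.png

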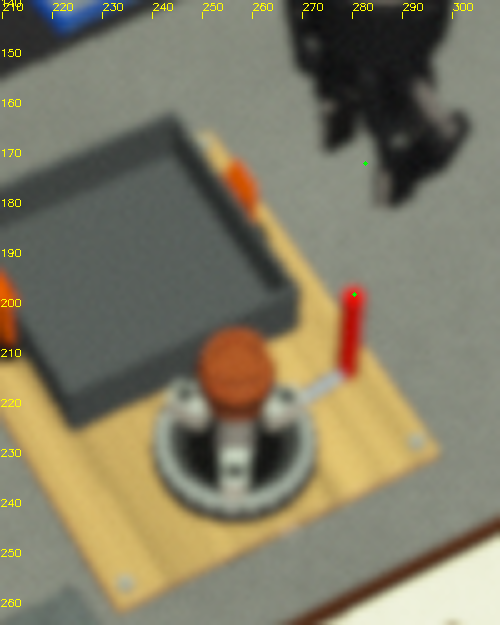

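View pics/g10t.png

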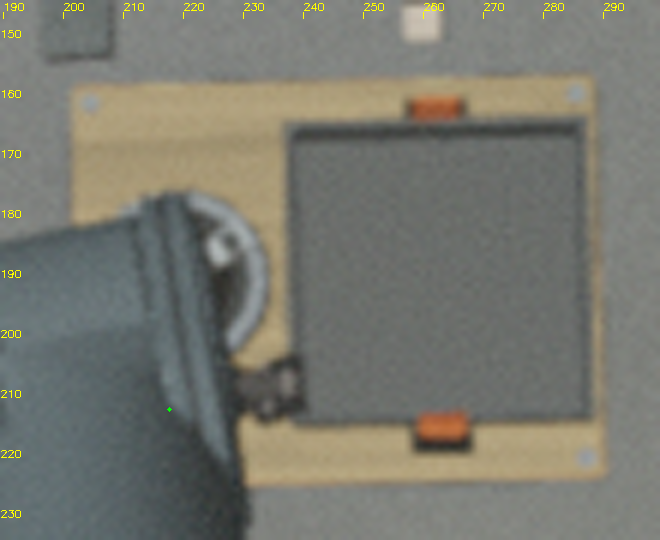

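```bash
python3 -m pendant '{"offset":[[0,0,-0.2],[0,0,-0.4],[0,0,-0.6],[0,0,-0.6],[0,0,-0.6]],"rot":[[0,0,0],[0,0,0],[0,0,0],[0,0,0],[0,0,0]],"jaw":[0.5,0.5,0.5,0.5,0.5]}' 30
python3 -m pendant '{"offset":[[0,0,-0.1],[0,0,-0.2],[0,0,-0.37],[0,0,-0.37],[0,0,-0.37]],"rot":[[0,0,0],[0,0,0],[0,0,0],[0,0,0],[0,0,0]],"jaw":[0.5,0.5,0.5,0.5,0.5]}' 30
python3 -m pendant '{"offset":[[0,0,0],[0,0,0],[0,0,0],[0,0,0],[0,0,0]],"rot":[[0,0,0],[0,0,0],[0,0,0],[0,0,0],[0,0,0]],"jaw":[0.4,0.3,0.24,0.22,0.22]}' 20
python3 - <<'E'
from h import *
s=img('scene')
st=env.read_state();p=st['position'];print(p,st['orientation'],st['qpos'][6])
crop(s,210,140,310,265,5,'pics/g11.png',[proj('scene',p)[0]])
E
```

```text
time: 12.7
position: [0.4875, 0.091, 0.1366]
orientation: [-3.139, -0.007, 1.657]
ft_force: [0.2, -0.2, 0.8]
grip_width: 0.0428
time: 13.2
position: [0.4884, 0.0911, 0.0825]
orientation: [-3.14, -0.008, 1.657]
ft_force: [0.2, -0.3, 0.2]
grip_width: 0.0427
time: 13.7
position: [0.4884, 0.0912, 0.0826]
orientation: [-3.14, -0.008, 1.657]
ft_force: [0.1, -0.6, -0.2]
grip_width: 0.0189
[0.48839304 0.0911381  0.08254415] [-3.14012047 -0.00755709  1.65655471] 1.524771896407827
```

View pics/g11.png

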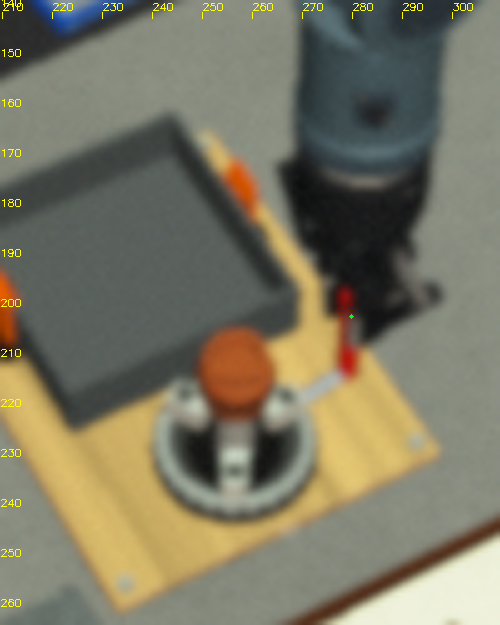

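```bash
cat > arc.py <<'E'
import numpy as np,sys
def P(s):
    a=np.arctan2(-.025,-.081)-s; return np.array([.5718+.085*np.cos(a),.105+.085*np.sin(a)])
s0=float(sys.argv[1]);x=np.array([float(sys.argv[2]),float(sys.argv[3])])
for s in map(float,sys.argv[4:]):
    print(s,((P(s)-x)/.15).round(3),'rot',round(-(s-s0)/(np.pi/2),3))
E
python3 arc.py .14 .488 .0912 .2 .27 .34 .41 .48 .55 .62 .69 .76 .83 .9 .97 1.04 1.1
```

```text
0.2 [-0.005  0.036] rot -0.038
0.27 [-0.008  0.075] rot -0.083
0.34 [-0.008  0.115] rot -0.127
0.41 [-0.005  0.155] rot -0.172
0.48 [0.001 0.194] rot -0.216
0.55 [0.01  0.233] rot -0.261
0.62 [0.021 0.271] rot -0.306
0.69 [0.035 0.308] rot -0.35
0.76 [0.051 0.344] rot -0.395
0.83 [0.07  0.379] rot -0.439
0.9 [0.091 0.412] rot -0.484
0.97 [0.115 0.444] rot -0.528
1.04 [0.14  0.474] rot -0.573
1.1 [0.164 0.499] rot -0.611
```

```bash
python3 -m pendant '{"offset":[[-0.005,0.036,0],[-0.008,0.075,0],[-0.008,0.115,0],[-0.005,0.155,0],[0.001,0.194,0]],"rot":[[0,0,-0.038],[0,0,-0.083],[0,0,-0.127],[0,0,-0.172],[0,0,-0.216]],"jaw":[0.22,0.22,0.22,0.22,0.22]}' 20
python3 - <<'E'
from h import *
s=img('scene')
st=env.read_state();p=st['position'];print(p,st['orientation'],st['ft_force'])
crop(s,210,140,310,265,5,'pics/g12.png',[proj('scene',p)[0]])
E
python3 arc.py .48 .488 .1200 .55 .62 .69 .76 .83 
```

```text
time: 14.25
position: [0.4888, 0.1197, 0.0826]
orientation: [-3.141, -0.007, 1.314]
ft_force: [1.5, -1.9, 0.6]
grip_width: 0.019
[0.48886809 0.12117415 0.08252521] [-3.14052068 -0.00781005  1.31192824] [-0.62772909  1.05001164 -0.04695228]
0.55 [0.01  0.041] rot -0.045
0.62 [0.021 0.079] rot -0.089
0.69 [0.035 0.116] rot -0.134
0.76 [0.051 0.152] rot -0.178
0.83 [0.07  0.187] rot -0.223
```

View pics/g12.png

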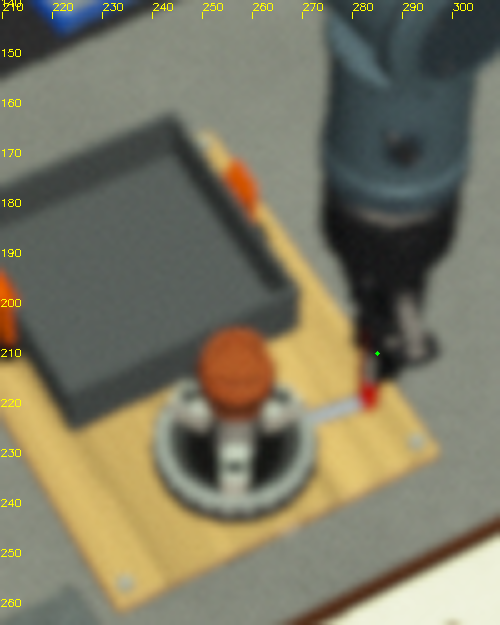

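Turning works; continue.

```bash
python3 -m pendant '{"offset":[[0.005,0.035,0],[0.016,0.073,0],[0.03,0.11,0],[0.046,0.146,0],[0.065,0.18,0]],"rot":[[0,0,-0.045],[0,0,-0.089],[0,0,-0.134],[0,0,-0.178],[0,0,-0.223]],"jaw":[0.22,0.22,0.22,0.22,0.22]}' 20
python3 - <<'E'
from h import *
st=env.read_state();p=st['position'];print(p,st['orientation'],st['ft_force'])
E
python3 arc.py .83 .4983 .1478 .89 .95 1.0 1.05 1.09 1.12 
```

```text
time: 14.8
position: [0.4984, 0.1475, 0.0824]
orientation: [-3.141, -0.007, 0.96]
ft_force: [-0.2, -2.5, 1.3]
grip_width: 0.0187
[0.49844192 0.14745555 0.0823902 ] [-3.14052263 -0.0066454   0.95974035] [-0.21824476 -2.49043804  1.34145515]
0.89 [0.019 0.03 ] rot -0.038
0.95 [0.039 0.058] rot -0.076
1.0 [0.057 0.08 ] rot -0.108
1.05 [0.076 0.101] rot -0.14
1.09 [0.091 0.117] rot -0.166
1.12 [0.104 0.129] rot -0.185
```

```bash
python3 -m pendant '{"offset":[[0.019,0.03,0],[0.039,0.058,0],[0.057,0.08,0],[0.076,0.101,0],[0.091,0.117,0]],"rot":[[0,0,-0.038],[0,0,-0.076],[0,0,-0.108],[0,0,-0.14],[0,0,-0.166]],"jaw":[0.22,0.22,0.22,0.22,0.22]}' 20
python3 - <<'E'
from h import *
s=img('scene')
st=env.read_state();p=st['position'];print(p,st['orientation'],st['ft_force'])
crop(s,210,140,310,265,5,'pics/g13.png',[proj('scene',p)[0]])
E
python3 arc.py 1.09 .512 .1655 1.12 1.14 1.16 1.18 1.2 
```

```text
time: 15.3
position: [0.5116, 0.1645, 0.0822]
orientation: [-3.14, -0.005, 0.698]
ft_force: [-1.7, -3.0, 2.2]
grip_width: 0.0185
[0.51189643 0.16490481 0.0821808 ] [-3.14035664 -0.00548397  0.69693607] [-0.91342423 -1.59935413 -0.57600596]
1.12 [0.012 0.011] rot -0.019
1.14 [0.021 0.019] rot -0.032
1.16 [0.029 0.026] rot -0.045
1.18 [0.038 0.034] rot -0.057
1.2 [0.047 0.041] rot -0.07
```

View pics/g13.png

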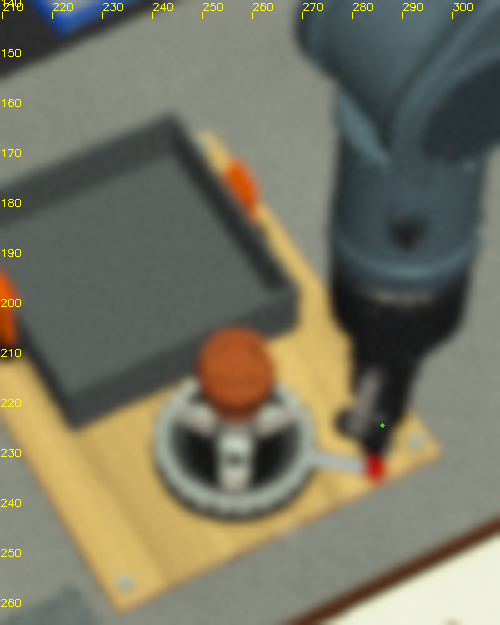

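```bash
python3 -m pendant '{"offset":[[0.006,0.006,0],[0.012,0.011,0],[0.016,0.015,0],[0.02,0.018,0],[0.02,0.018,0]],"rot":[[0,0,-0.01],[0,0,-0.019],[0,0,-0.026],[0,0,-0.03],[0,0,-0.03]],"jaw":[0.22,0.22,0.22,0.22,0.22]}' 20
python3 -m pendant '{"offset":[[0.006,0.005,0],[0.008,0.007,0],[0.008,0.007,0],[0.008,0.007,0],[0.008,0.007,0]],"rot":[[0,0,-0.01],[0,0,-0.01],[0,0,-0.01],[0,0,-0.01],[0,0,-0.01]],"jaw":[0.22,0.22,0.22,0.22,0.22]}' 20
python3 -m pendant '{"offset":[[0.006,0.005,0],[0.008,0.007,0],[0.008,0.007,0],[0.008,0.007,0],[0.008,0.007,0]],"rot":[[0,0,-0.01],[0,0,-0.01],[0,0,-0.01],[0,0,-0.01],[0,0,-0.01]],"jaw":[0.22,0.22,0.22,0.22,0.22]}' 20
```

```text
time: 15.85
position: [0.5143, 0.1672, 0.082]
orientation: [-3.14, -0.004, 0.65]
ft_force: [-3.8, -2.9, 1.0]
grip_width: 0.0186
time: 16.35
position: [0.5151, 0.1679, 0.0819]
orientation: [-3.14, -0.003, 0.634]
ft_force: [-4.0, -4.5, 2.8]
grip_width: 0.0189
time: 16.85
position: [0.5158, 0.1684, 0.0819]
orientation: [-3.14, -0.002, 0.618]
ft_force: [-4.9, -4.2, 3.7]
grip_width: 0.0188
```

```bash
python3 -m pendant '{"offset":[[0.006,0.005,0],[0.009,0.008,0],[0.009,0.008,0],[0.009,0.008,0],[0.009,0.008,0]],"rot":[[0,0,-0.01],[0,0,-0.01],[0,0,-0.01],[0,0,-0.01],[0,0,-0.01]],"jaw":[0.22,0.22,0.22,0.22,0.22]}' 20
python3 -m pendant '{"offset":[[0.006,0.005,0],[0.009,0.008,0],[0.009,0.008,0],[0.009,0.008,0],[0.009,0.008,0]],"rot":[[0,0,-0.01],[0,0,-0.01],[0,0,-0.01],[0,0,-0.01],[0,0,-0.01]],"jaw":[0.22,0.22,0.22,0.22,0.22]}' 20
```

```text
time: 17.35
position: [0.5165, 0.1689, 0.0819]
orientation: [-3.139, -0.001, 0.602]
ft_force: [-4.9, -4.1, 4.9]
grip_width: 0.0187
time: 17.85
position: [0.5171, 0.1694, 0.0818]
orientation: [-3.139, 0.001, 0.586]
ft_force: [-4.6, -4.8, 4.8]
grip_width: 0.0189
```

```bash
python3 -m pendant '{"offset":[[0.008,0.007,0],[0.016,0.014,0],[0.016,0.014,0],[0.016,0.014,0],[0.016,0.014,0]],"rot":[[0,0,0],[0,0,0],[0,0,0],[0,0,0],[0,0,0]],"jaw":[0.22,0.22,0.22,0.22,0.22]}' 20
python3 - <<'E'
from h import *
s=img('scene')
st=env.read_state();p=st['position'];print(p,st['orientation'],st['ft_force'])
crop(s,220,180,310,265,7,'pics/g14.png',[proj('scene',p)[0]])
E
```

```text
time: 18.35
position: [0.5183, 0.1707, 0.0818]
orientation: [-3.138, 0.004, 0.586]
ft_force: [-6.7, -4.7, 5.7]
grip_width: 0.0186
[0.51834045 0.17066853 0.08178327] [-3.13833772  0.00373557  0.58598347] [-5.86477804 -4.87768697  6.12633169]
```

View pics/g14.png

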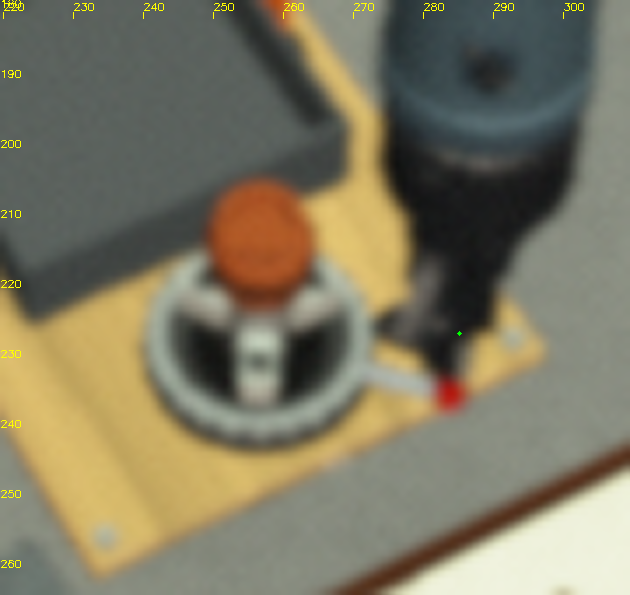

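```bash
python3 - <<'E'
from h import *
for s in(1.0,1.05,1.1,1.15,1.2):
    a=np.arctan2(-.025,-.081)-s
    for z in (.035,.045): print(s,z,proj('scene',[.5718+.085*np.cos(a),.105+.085*np.sin(a),z]).round(1))
E
```

```text
1.0 0.035 [[285.6 231.3]]
1.0 0.045 [[285.8 229.5]]
1.05 0.035 [[285.3 232.5]]
1.05 0.045 [[285.5 230.7]]
1.1 0.035 [[285.  233.7]]
1.1 0.045 [[285.2 231.9]]
1.15 0.035 [[284.6 234.9]]
1.15 0.045 [[284.8 233.1]]
1.2 0.035 [[284.1 236.1]]
1.2 0.045 [[284.3 234.3]]
```

```bash
python3 -m pendant '{"offset":[[-0.01,-0.009,0],[-0.018,-0.015,0],[-0.018,-0.015,0],[-0.018,-0.015,0],[-0.018,-0.015,0]],"rot":[[0,0,0],[0,0,0],[0,0,0],[0,0,0],[0,0,0]],"jaw":[0.22,0.22,0.25,0.32,0.4]}' 20
python3 -m pendant '{"offset":[[0,0,0.05],[0,0,0.2],[0,0,0.5],[0,0,0.8],[0,0,1]],"rot":[[0,0,0],[0,0,0],[0,0,0],[0,0,0],[0,0,0]],"jaw":[0.4,0.4,0.4,0.4,0.4]}' 20
python3 - <<'E'
from h import *
s=img('scene')
st=env.read_state();p=st['position'];print(p,st['orientation'],st['ft_force'])
crop(s,220,180,310,265,7,'pics/g15.png')
E
```

```text
time: 18.9
position: [0.5164, 0.1694, 0.082]
orientation: [-3.138, 0.002, 0.587]
ft_force: [0.3, -0.3, -0.1]
grip_width: 0.0342
time: 19.4
position: [0.5177, 0.1699, 0.2357]
orientation: [-3.139, -0.003, 0.586]
ft_force: [-0.3, 0.5, 0.1]
grip_width: 0.0342
[0.51994314 0.17050466 0.23958672] [-3.13915108 -0.00855677  0.58616192] [3.79405509 0.12405301 3.54922419]
```

View pics/g15.png

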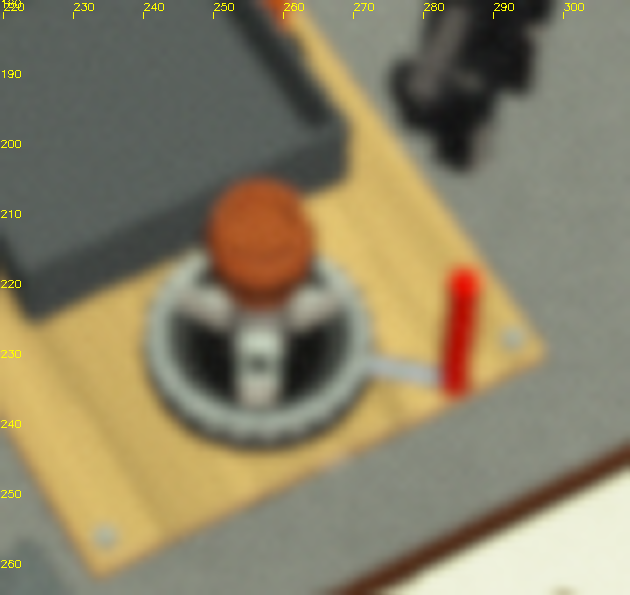

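```bash
python3 - <<'E'
from h import *
for s in(1.05,1.1,1.15,1.2):
    a=np.arctan2(-.025,-.081)-s; print(s,proj('scene',[.5718+.085*np.cos(a),.105+.085*np.sin(a),.105]).round(1))
t=img('top');s=img('scene')
cv2.imwrite('pics/t2.png',t[:,:,::-1]);cv2.imwrite('pics/s2.png',s[:,:,::-1])
crop(s,250,225,390,345,5,'pics/b1.png');crop(t,105,165,195,300,4,'pics/b2.png')
E
```

```text
1.05 [[286.8 219.5]]
1.1 [[286.4 220.7]]
1.15 [[286.  221.9]]
1.2 [[285.5 223.1]]
```

View pics/b1.png

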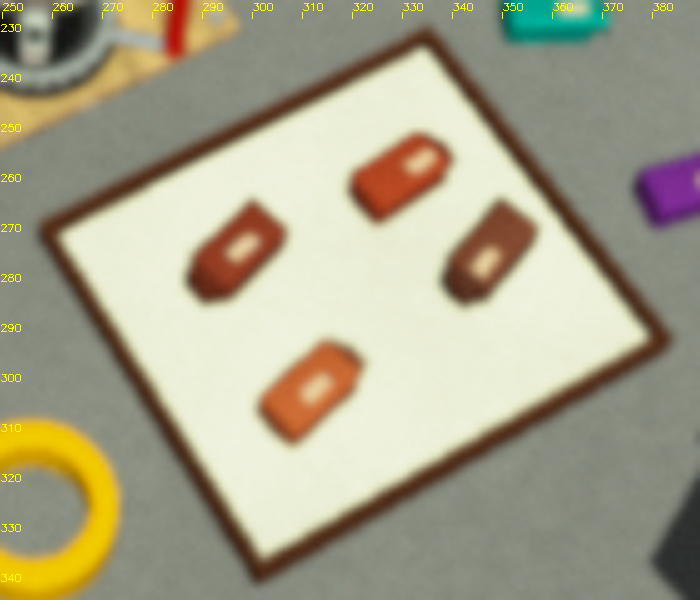

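View pics/b2.png

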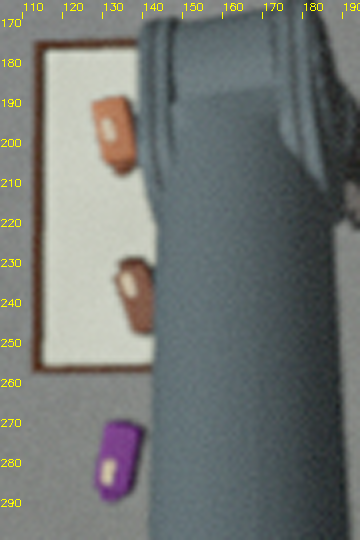

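```bash
cat > bricks.py <<'E'
from h import *
def tray_det(n,im,zc=.020,lo=None):
    # tray region: project inner tray rect
    hsv=cv2.cvtColor(im,cv2.COLOR_RGB2HSV)
    h,s,v=cv2.split(hsv)
    m=(((h<14)|(h>170))&(s>90)).astype(np.uint8)
    cs,_=cv2.findContours(m,cv2.RETR_EXTERNAL,cv2.CHAIN_APPROX_NONE)
    out=[]
    for c in cs:
        A=cv2.contourArea(c)
        if A<80 or A>600: continue
        mm=np.zeros_like(m);cv2.drawContours(mm,[c],-1,1,-1)
        ys,xs=np.nonzero(mm)
        pts=np.array([bp(n,(x,y),zc)[:2] for x,y in zip(xs,ys)])
        mu=pts.mean(0);w,V=np.linalg.eigh(np.cov(pts.T))
        if not(.38<mu[0]<.72 and -.15<mu[1]<.5): continue
        a=np.degrees(np.arctan2(V[1,1],V[0,1]))%180
        out.append((mu,a,4*np.sqrt(w)*.866,(xs.mean().round(1),ys.mean().round(1)),im[ys,xs].mean(0).round()))
    return out
if __name__=="__main__":
    import sys
    for n in("scene","top"):
        if len(sys.argv)>1: im=cv2.imread(f'pics/{n}0.png')[:,:,::-1].copy()
        else: im=img(n)
        for o in tray_det(n,im): print(n,o[0].round(4),'ax',o[1].round(1),'dims',o[2].round(3),'px',float(o[3][0]),float(o[3][1]),'rgb',o[4])
E
python3 bricks.py old; echo; python3 bricks.py
```

```text
scene [ 0.6497 -0.0565] ax 73.4 dims [0.019 0.065] px 209.9 200.8 rgb [144.  68.  23.]
top [0.4336 0.3838] ax 11.2 dims [0.023 0.054] px 132.6 235.8 rgb [114.  80.  64.]
top [0.4395 0.2968] ax 7.0 dims [0.027 0.057] px 159.6 233.4 rgb [148.  97.  77.]
top [0.5484 0.2915] ax 15.0 dims [0.025 0.061] px 161.3 199.6 rgb [129.  82.  66.]
top [0.5554 0.3799] ax 12.3 dims [0.027 0.06 ] px 134.1 198.0 rgb [156. 107.  79.]

scene [0.547  0.0571] ax 62.1 dims [0.041 0.063] px 256.5 214.2 rgb [148.  78.  40.]
scene [ 0.6496 -0.0561] ax 73.0 dims [0.018 0.066] px 209.9 200.9 rgb [149.  70.  23.]
top [0.5548 0.38  ] ax 11.0 dims [0.027 0.059] px 134.1 198.1 rgb [163. 112.  83.]
top [0.5802 0.1104] ax 126.4 dims [0.041 0.042] px 217.3 188.7 rgb [138.  93.  69.]
```

```bash
python3 - <<'E'
s=open('bricks.py').read()
a=s.index("    cs,_=");b=s.index("        pts=np")
s=s[:a]+'''    k,lab,st,_=cv2.connectedComponentsWithStats(m)
    out=[]
    for i in range(1,k):
        A=st[i,4]
        if A<80 or A>600: continue
        mm=cv2.morphologyEx((lab==i).astype(np.uint8),cv2.MORPH_CLOSE,np.ones((5,5),np.uint8))
        ys,xs=np.nonzero(mm)
'''+s[b:]
open('bricks.py','w').write(s)
E
python3 bricks.py old; echo; python3 bricks.py
```

```text
scene [ 0.6496 -0.0564] ax 73.5 dims [0.019 0.065] px 209.9 200.8 rgb [144.  68.  23.]
scene [0.4682 0.0639] ax 55.1 dims [0.016 0.069] px 279.8 205.6 rgb [174.  62.  43.]
scene [0.4407 0.2936] ax 8.9 dims [0.032 0.06 ] px 329.5 259.7 rgb [167.  87.  54.]
scene [0.5489 0.2901] ax 18.3 dims [0.029 0.061] px 296.7 275.3 rgb [141.  80.  54.]
scene [0.437  0.3836] ax 21.7 dims [0.026 0.06 ] px 349.2 284.6 rgb [130.  85.  59.]
scene [0.5568 0.3782] ax 14.0 dims [0.029 0.058] px 311.7 302.7 rgb [187. 111.  65.]
top [0.5558 0.381 ] ax 13.6 dims [0.027 0.057] px 133.8 197.8 rgb [160. 114.  87.]
top [0.5483 0.2925] ax 15.2 dims [0.025 0.056] px 161.0 199.6 rgb [136.  93.  77.]
top [0.4395 0.2968] ax 7.0 dims [0.027 0.057] px 159.6 233.4 rgb [148.  97.  77.]
top [0.4337 0.3839] ax 11.3 dims [0.023 0.054] px 132.5 235.7 rgb [115.  80.  65.]

scene [ 0.6494 -0.0565] ax 73.7 dims [0.018 0.065] px 209.9 200.8 rgb [150.  71.  24.]
scene [0.5471 0.0574] ax 62.0 dims [0.041 0.063] px 256.6 214.3 rgb [148.  78.  40.]
scene [0.4946 0.1397] ax 54.2 dims [0.014 0.067] px 285.3 227.3 rgb [188.  68.  37.]
scene [0.4408 0.2938] ax 8.3 dims [0.032 0.06 ] px 329.5 259.8 rgb [172.  90.  56.]
scene [0.5491 0.29  ] ax 18.6 dims [0.029 0.061] px 296.6 275.3 rgb [147.  83.  56.]
scene [0.4245 0.3576] ax 21.2 dims [0.026 0.06 ] px 347.3 275.1 rgb [134.  88.  61.]
scene [0.5568 0.3781] ax 14.0 dims [0.029 0.058] px 311.6 302.7 rgb [194. 115.  67.]
top [0.5802 0.1103] ax 141.0 dims [0.041 0.042] px 217.3 188.7 rgb [138.  93.  69.]
top [0.5557 0.3811] ax 11.5 dims [0.026 0.056] px 133.8 197.9 rgb [167. 120.  92.]
top [0.4242 0.3613] ax 3.4 dims [0.019 0.054] px 139.5 238.6 rgb [125.  89.  72.]
```

```bash
python3 -m pendant '{"offset":[[0.05,0.2,0],[0.1,0.4,0],[0.15,0.6,0],[0.19,0.8,0],[0.19,0.8,0]],"rot":[[0,0,0.08],[0,0,0.16],[0,0,0.24],[0,0,0.32],[0,0,0.4]],"jaw":[0.5,0.7,0.7,0.7,0.7]}' 40
python3 -m pendant '{"offset":[[0,0,0],[0,0,0],[0,0,-0.1],[0,0,-0.3],[0,0,-0.3]],"rot":[[0,0,0.08],[0,0,0.16],[0,0,0.24],[0,0,0.32],[0,0,0.41]],"jaw":[0.7,0.7,0.7,0.7,0.7]}' 40
python3 - <<'E'
from h import *
st=env.read_state();p=st['position'];print(p,np.degrees(st['orientation']))
print((np.array([.5487,.291,.018])-p)/.15,(106.5-np.degrees(st['orientation'][2]))/90)
E
python3 bricks.py
```

```text
time: 20.25
position: [0.5428, 0.2948, 0.2289]
orientation: [-3.135, 0.004, 1.226]
ft_force: [-0.2, -0.8, -0.2]
grip_width: 0.0598
time: 20.75
position: [0.5397, 0.2932, 0.1787]
orientation: [-3.127, 0.006, 1.876]
ft_force: [0.3, -0.9, -1.5]
grip_width: 0.0599
[0.53968873 0.2932495  0.17866235] [-179.13565145    0.3189641   107.48981248]
[ 0.06007516 -0.01499664 -1.07108233] -0.010997916455722153
scene [ 0.6494 -0.0568] ax 73.5 dims [0.018 0.065] px 209.9 200.7 rgb [151.  71.  24.]
scene [0.5471 0.057 ] ax 62.4 dims [0.041 0.063] px 256.5 214.2 rgb [149.  79.  40.]
scene [0.4409 0.2938] ax 8.4 dims [0.032 0.06 ] px 329.4 259.8 rgb [174.  91.  56.]
scene [0.5488 0.29  ] ax 18.1 dims [0.029 0.061] px 296.7 275.3 rgb [147.  83.  57.]
scene [0.4244 0.3575] ax 20.3 dims [0.026 0.06 ] px 347.3 275.1 rgb [134.  89.  61.]
scene [0.557 0.378] ax 14.3 dims [0.029 0.058] px 311.6 302.7 rgb [194. 116.  68.]
top [0.58   0.1102] ax 133.3 dims [0.04  0.042] px 217.3 188.7 rgb [140.  95.  71.]
top [0.4395 0.2969] ax 6.8 dims [0.027 0.057] px 159.5 233.4 rgb [155. 101.  80.]
```

```bash
python3 -m pendant '{"offset":[[0.06,-0.015,-0.2],[0.06,-0.015,-0.4],[0.06,-0.015,-0.6],[0.06,-0.015,-0.8],[0.06,-0.015,-0.8]],"rot":[[-0.009,0,-0.01],[-0.009,0,-0.01],[-0.009,0,-0.01],[-0.009,0,-0.01],[-0.009,0,-0.01]],"jaw":[0.7,0.7,0.7,0.7,0.7]}' 40
python3 - <<'E'
from h import *
s=img('scene')
st=env.read_state();p=st['position'];print(p,np.degrees(st['orientation']))
print((np.array([.5487,.291,.018])-p)/.15,(106.5-np.degrees(st['orientation'][2]))/90)
crop(s,260,225,370,320,6,'pics/b3.png',[proj('scene',p)[0]])
E
```

```text
time: 21.35
position: [0.5479, 0.2902, 0.0578]
orientation: [-3.12, 0.02, 1.853]
ft_force: [-0.5, -1.3, -0.3]
grip_width: 0.0597
[0.54952248 0.29095444 0.06025166] [-178.97146418    1.08728707  106.17451605]
[-0.00548321  0.00030371 -0.28167772] 0.003616488334411372
```

View pics/b3.png

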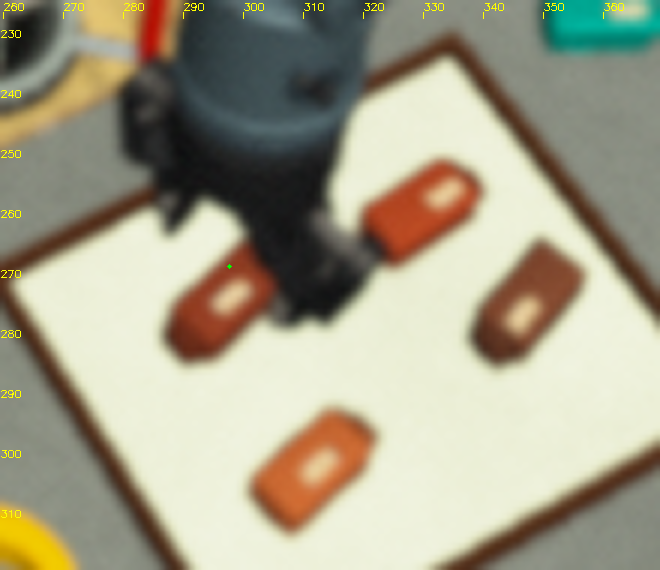

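```bash
cat > to.py <<'E'
import sys,numpy as np
from h import *
from scipy.spatial.transform import Rotation as R
x,y,z,yaw=map(float,sys.argv[1:5])
st=env.read_state();p=st['position'];o=st['orientation']
c=R.from_euler('xyz',o); t=R.from_euler('xyz',[np.pi,0,np.radians(yaw)])
rv=(t*c.inv()).as_rotvec()
print('pos',p.round(4),'rpy',np.degrees(o).round(1),'f',st['ft_force'].round(1),'w',round(st['grip_width'],4),'t',st['time'])
print('OFFSET',((np.array([x,y,z])-p)/.15).round(3).tolist(),'ROT',(rv/(np.pi/2)).round(3).tolist())
E
python3 to.py .5487 .291 .019 106.5
```

```text
pos [0.5495 0.291  0.0603] rpy [-179.     1.1  106.2] f [ 0.4 -0.6  0.9] w 0.0599 t 21.4
OFFSET [-0.005, 0.0, -0.275] ROT [0.015, -0.008, 0.004]
```

```bash
python3 -m pendant '{"offset":[[0,0,-0.1],[0,0,-0.2],[0,0,-0.275],[0,0,-0.275],[0,0,-0.275]],"rot":[[0.015,-0.008,0.004],[0.015,-0.008,0.004],[0.015,-0.008,0.004],[0.015,-0.008,0.004],[0.015,-0.008,0.004]],"jaw":[0.7,0.7,0.7,0.7,0.7]}' 40
python3 -m pendant '{"offset":[[0,0,0],[0,0,0],[0,0,0],[0,0,0],[0,0,0]],"rot":[[0,0,0],[0,0,0],[0,0,0],[0,0,0],[0,0,0]],"jaw":[0.5,0.3,0.2,0.2,0.2]}' 40
python3 -m pendant '{"offset":[[0,0,0],[0,0,0.1],[0,0,0.3],[0,0,0.6],[0,0,0.8]],"rot":[[0,0,0],[0,0,0],[0,0,0],[0,0,0],[0,0,0]],"jaw":[0.2,0.2,0.2,0.2,0.2]}' 50
python3 to.py .607 .001 .15 90
```

```text
time: 21.9
position: [0.5498, 0.2913, 0.0193]
orientation: [3.141, -0.0, 1.859]
ft_force: [-0.0, -0.1, 0.4]
grip_width: 0.0597
time: 22.4
position: [0.5505, 0.2917, 0.0202]
orientation: [3.139, -0.0, 1.859]
ft_force: [-1.6, 0.5, 5.6]
grip_width: 0.0291
time: 22.9
position: [0.5512, 0.2919, 0.1436]
orientation: [3.137, -0.001, 1.859]
ft_force: [0.6, 0.9, -0.9]
grip_width: 0.0293
pos [0.5512 0.2919 0.1436] rpy [ 1.797e+02 -1.000e-01  1.065e+02] f [ 0.6  0.9 -0.9] w 0.0293 t 22.9
OFFSET [0.372, -1.939, 0.043] ROT [-0.001, 0.003, -0.183]
```

```bash
python3 -m pendant '{"offset":[[0,0,0.3],[0.1,-0.2,0.5],[0.2,-0.45,0.5],[0.3,-0.75,0.5],[0.37,-1,0.5]],"rot":[[0,0,-0.04],[0,0,-0.08],[0,0,-0.12],[0,0,-0.18],[0,0,-0.18]],"jaw":[0.2,0.2,0.2,0.2,0.2]}' 50
python3 -m pendant '{"offset":[[0,-0.3,0],[0,-0.6,0],[0,-0.8,0],[0,-0.85,0],[0,-0.85,0]],"rot":[[0,0,0],[0,0,0],[0,0,0],[0,0,0],[0,0,0]],"jaw":[0.2,0.2,0.2,0.2,0.2]}' 50
python3 to.py .607 .001 .08 90
```

```text
time: 23.4
position: [0.6073, 0.1391, 0.2198]
orientation: [3.136, -0.0, 1.572]
ft_force: [1.3, 0.0, -0.9]
grip_width: 0.029
time: 23.9
position: [0.607, 0.01, 0.2205]
orientation: [3.135, -0.0, 1.569]
ft_force: [1.0, 0.7, -1.2]
grip_width: 0.029
pos [0.607  0.01   0.2205] rpy [179.6  -0.   89.9] f [ 1.   0.7 -1.2] w 0.029 t 23.9
OFFSET [-0.0, -0.06, -0.937] ROT [-0.0, 0.004, 0.001]
```

```bash
python3 -m pendant '{"offset":[[0,-0.06,-0.2],[0,-0.06,-0.45],[0,-0.06,-0.7],[0,-0.06,-0.93],[0,-0.06,-0.93]],"rot":[[0,0.004,0],[0,0.004,0],[0,0.004,0],[0,0.004,0],[0,0.004,0]],"jaw":[0.2,0.2,0.2,0.2,0.2]}' 50
python3 to.py .607 .001 .031 90
python3 - <<'E'
from h import *
s=img('scene')
crop(s,190,130,300,250,5,'pics/p1.png')
E
```

```text
time: 24.4
position: [0.6032, 0.0039, 0.0767]
orientation: [-3.133, -0.001, 1.572]
ft_force: [-0.3, -0.1, -0.9]
grip_width: 0.0292
pos [0.6032 0.0039 0.0767] rpy [-1.795e+02 -1.000e-01  9.010e+01] f [-0.3 -0.1 -0.9] w 0.0292 t 24.4
OFFSET [0.025, -0.019, -0.305] ROT [-0.001, -0.006, -0.001]
```

View pics/p1.png

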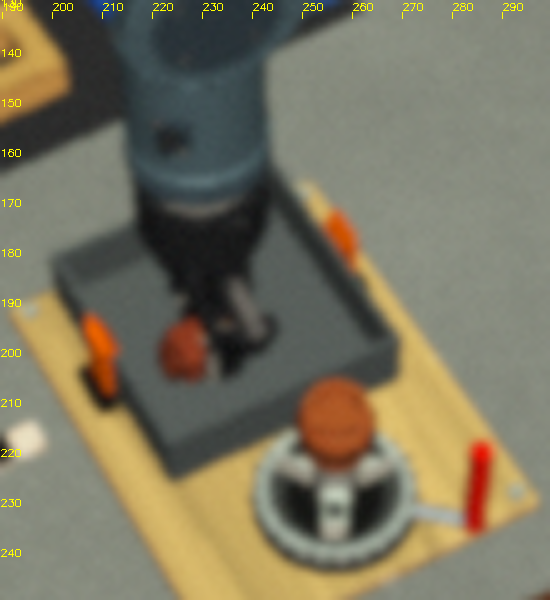

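```bash
python3 -m pendant '{"offset":[[0.02,-0.019,-0.1],[0.02,-0.019,-0.2],[0.02,-0.019,-0.28],[0.02,-0.019,-0.305],[0.02,-0.019,-0.305]],"rot":[[0,-0.006,0],[0,-0.006,0],[0,-0.006,0],[0,-0.006,0],[0,-0.006,0]],"jaw":[0.2,0.2,0.2,0.2,0.2]}' 50
python3 to.py .607 .001 .029 90
```

```text
time: 24.95
position: [0.6081, 0.0006, 0.0335]
orientation: [3.138, -0.001, 1.572]
ft_force: [-0.0, -0.5, -0.3]
grip_width: 0.0294
pos [6.081e-01 6.000e-04 3.350e-02] rpy [ 1.798e+02 -1.000e-01  9.010e+01] f [-0.  -0.5 -0.3] w 0.0294 t 24.95
OFFSET [-0.008, 0.003, -0.03] ROT [-0.001, 0.003, -0.001]
```

```bash
python3 -m pendant '{"offset":[[0,0,-0.01],[0,0,-0.02],[0,0,-0.025],[0,0,-0.025],[0,0,-0.025]],"rot":[[0,0,0],[0,0,0],[0,0,0],[0,0,0],[0,0,0]],"jaw":[0.2,0.2,0.2,0.2,0.2]}' 50
python3 -m pendant '{"offset":[[0,0,0],[0,0,0],[0,0,0],[0,0,0],[0,0,0]],"rot":[[0,0,0],[0,0,0],[0,0,0],[0,0,0],[0,0,0]],"jaw":[0.4,0.5,0.55,0.55,0.55]}' 40
python3 -m pendant '{"offset":[[0,0,0.1],[0,0,0.3],[0,0,0.55],[0,0,0.8],[0,0,1]],"rot":[[0,0,0],[0,0,0],[0,0,0],[0,0,0],[0,0,0]],"jaw":[0.55,0.55,0.55,0.55,0.55]}' 40
python3 to.py .44 .295 .15 98
```

```text
time: 25.45
position: [0.6085, 0.0006, 0.0302]
orientation: [3.137, -0.001, 1.572]
ft_force: [-0.9, -0.1, 3.2]
grip_width: 0.0288
time: 25.95
position: [0.6084, 0.0006, 0.0302]
orientation: [3.137, -0.001, 1.572]
ft_force: [-1.3, -0.2, -0.2]
grip_width: 0.0468
time: 26.45
position: [0.609, 0.0004, 0.1836]
orientation: [3.134, -0.002, 1.572]
ft_force: [-0.3, 0.8, -0.3]
grip_width: 0.047
pos [6.090e-01 4.000e-04 1.836e-01] rpy [ 1.796e+02 -1.000e-01  9.000e+01] f [-0.3  0.8 -0.3] w 0.047 t 26.45
OFFSET [-1.127, 1.964, -0.224] ROT [-0.001, 0.004, 0.088]
```

```bash
python3 -m pendant '{"offset":[[-0.1,0.2,0.1],[-0.25,0.4,0.1],[-0.4,0.65,0.1],[-0.56,0.95,0.1],[-0.56,0.98,0.1]],"rot":[[0,0,0.02],[0,0,0.04],[0,0,0.06],[0,0,0.08],[0,0,0.08]],"jaw":[0.7,0.7,0.7,0.7,0.7]}' 40
python3 -m pendant '{"offset":[[-0.15,0.2,0],[-0.3,0.45,0],[-0.45,0.7,0],[-0.54,0.93,0],[-0.54,0.93,0]],"rot":[[0,0,0],[0,0,0],[0,0,0],[0,0,0],[0,0,0]],"jaw":[0.7,0.7,0.7,0.7,0.7]}' 40
python3 to.py .44 .295 .06 98
python3 bricks.py
```

```text
time: 26.95
position: [0.5216, 0.1542, 0.1994]
orientation: [3.136, -0.006, 1.707]
ft_force: [-0.1, -0.7, -0.2]
grip_width: 0.0601
time: 27.45
position: [0.4381, 0.2995, 0.2004]
orientation: [3.135, -0.009, 1.715]
ft_force: [0.6, -0.5, 0.2]
grip_width: 0.0598
pos [0.4381 0.2995 0.2004] rpy [179.6  -0.5  98.3] f [ 0.6 -0.5  0.2] w 0.0598 t 27.45
OFFSET [0.013, -0.03, -0.936] ROT [-0.006, 0.003, -0.003]
scene [ 0.6494 -0.0565] ax 73.7 dims [0.018 0.065] px 209.9 200.8 rgb [146.  69.  23.]
scene [ 0.6037 -0.0065] ax 6.4 dims [0.041 0.062] px 230.4 206.5 rgb [127.  66.  45.]
scene [0.547  0.0573] ax 63.0 dims [0.041 0.063] px 256.6 214.3 rgb [144.  76.  39.]
scene [0.4944 0.1396] ax 54.1 dims [0.015 0.067] px 285.3 227.3 rgb [184.  66.  36.]
scene [0.4406 0.2938] ax 8.2 dims [0.032 0.06 ] px 329.5 259.7 rgb [169.  88.  54.]
scene [0.4245 0.3577] ax 20.8 dims [0.026 0.061] px 347.3 275.2 rgb [130.  86.  59.]
scene [0.557  0.3781] ax 14.7 dims [0.029 0.058] px 311.6 302.7 rgb [189. 113.  66.]
top [0.6078 0.0022] ax 0.7 dims [0.026 0.059] px 250.6 179.5 rgb [138.  97.  81.]
top [0.58   0.1106] ax 132.3 dims [0.04  0.042] px 217.2 188.7 rgb [138.  94.  70.]
top [0.5554 0.381 ] ax 12.4 dims [0.026 0.056] px 133.8 198.0 rgb [164. 118.  90.]
```

```bash
python3 -m pendant '{"offset":[[0.013,-0.03,-0.25],[0.013,-0.03,-0.5],[0.013,-0.03,-0.75],[0.013,-0.03,-0.92],[0.013,-0.03,-0.92]],"rot":[[-0.006,0.003,-0.003],[-0.006,0.003,-0.003],[-0.006,0.003,-0.003],[-0.006,0.003,-0.003],[-0.006,0.003,-0.003]],"jaw":[0.58,0.58,0.58,0.58,0.58]}' 40
python3 -m pendant '{"offset":[[0,0,0],[0,0,0],[0,0,0],[0,0,0],[0,0,0]],"rot":[[0,0,0],[0,0,0],[0,0,0],[0,0,0],[0,0,0]],"jaw":[0.58,0.58,0.58,0.58,0.58]}' 40
python3 to.py .44 .2955 .019 98
python3 - <<'E'
from h import *
s=img('scene');p=env.read_state()['position']
crop(s,290,200,390,300,6,'pics/p2.png',[proj('scene',p)[0]])
E
```

```text
time: 28.05
position: [0.4417, 0.2862, 0.0597]
orientation: [-3.138, 0.007, 1.701]
ft_force: [-0.7, -0.2, 0.2]
grip_width: 0.0495
time: 28.55
position: [0.4421, 0.2865, 0.0604]
orientation: [-3.139, 0.006, 1.701]
ft_force: [0.5, 0.3, -0.1]
grip_width: 0.0493
pos [0.4421 0.2865 0.0604] rpy [-179.8    0.4   97.5] f [ 0.5  0.3 -0.1] w 0.0493 t 28.55
OFFSET [-0.014, 0.06, -0.276] ROT [0.004, -0.001, 0.006]
```

View pics/p2.png

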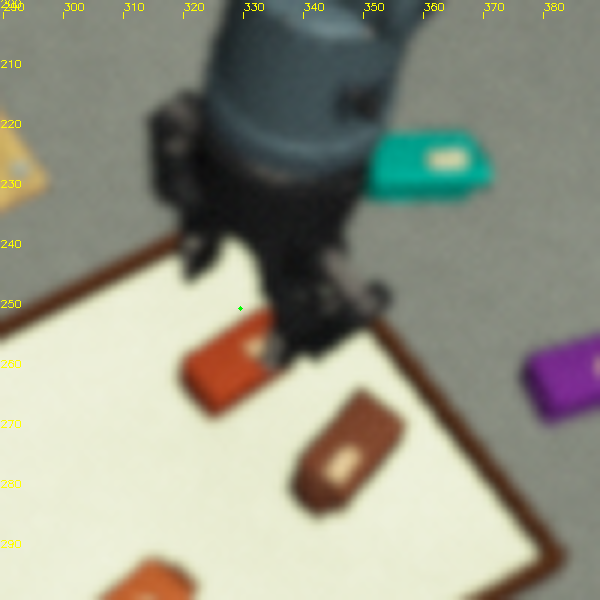

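```bash
python3 -m pendant '{"offset":[[-0.01,0.06,0],[-0.01,0.06,-0.1],[-0.01,0.06,-0.2],[-0.01,0.06,-0.276],[-0.01,0.06,-0.276]],"rot":[[0.004,-0.001,0.006],[0.004,-0.001,0.006],[0.004,-0.001,0.006],[0.004,-0.001,0.006],[0.004,-0.001,0.006]],"jaw":[0.58,0.58,0.58,0.58,0.58]}' 40
python3 -m pendant '{"offset":[[0,0,0],[0,0,0],[0,0,0],[0,0,0],[0,0,0]],"rot":[[0,0,0],[0,0,0],[0,0,0],[0,0,0],[0,0,0]],"jaw":[0.5,0.3,0.2,0.2,0.2]}' 40
python3 -m pendant '{"offset":[[0,0,0],[0,0,0.2],[0,0,0.5],[0,0,0.8],[0,0,1]],"rot":[[0,0,0],[0,0,0],[0,0,0],[0,0,0],[0,0,0]],"jaw":[0.2,0.2,0.2,0.2,0.2]}' 50
python3 to.py .537 .001 .2 90
```

```text
time: 29.1
position: [0.439, 0.2942, 0.0164]
orientation: [-3.137, 0.003, 1.71]
ft_force: [-0.3, 0.2, -0.5]
grip_width: 0.0495
time: 29.6
position: [0.4402, 0.2958, 0.0177]
orientation: [-3.14, 0.0, 1.711]
ft_force: [0.4, 2.2, 7.1]
grip_width: 0.0297
time: 30.1
position: [0.441, 0.296, 0.1707]
orientation: [3.141, -0.001, 1.71]
ft_force: [0.6, 1.0, -1.3]
grip_width: 0.0293
pos [0.441  0.296  0.1707] rpy [ 1.8e+02 -1.0e-01  9.8e+01] f [ 0.6  1.  -1.3] w 0.0293 t 30.1
OFFSET [0.64, -1.966, 0.195] ROT [-0.001, 0.0, -0.089]
```

```bash
python3 -m pendant '{"offset":[[0,0,0.3],[0.08,-0.2,0.4],[0.16,-0.45,0.4],[0.25,-0.75,0.4],[0.33,-1,0.4]],"rot":[[0,0,-0.02],[0,0,-0.04],[0,0,-0.06],[0,0,-0.089],[0,0,-0.089]],"jaw":[0.2,0.2,0.2,0.2,0.2]}' 50
python3 -m pendant '{"offset":[[0.1,-0.3,0],[0.2,-0.6,0],[0.3,-0.85,0],[0.3,-0.88,0],[0.3,-0.88,0]],"rot":[[0,0,0],[0,0,0],[0,0,0],[0,0,0],[0,0,0]],"jaw":[0.2,0.2,0.2,0.2,0.2]}' 50
python3 to.py .536 .001 .08 90
```

```text
time: 30.6
position: [0.4907, 0.1434, 0.231]
orientation: [3.141, -0.001, 1.568]
ft_force: [1.8, -1.0, -1.5]
grip_width: 0.029
time: 31.1
position: [0.5354, 0.0097, 0.2308]
orientation: [3.141, -0.0, 1.564]
ft_force: [-0.5, 0.4, -0.8]
grip_width: 0.0292
pos [0.5354 0.0097 0.2308] rpy [180.   -0.   89.6] f [-0.5  0.4 -0.8] w 0.0292 t 31.1
OFFSET [0.004, -0.058, -1.006] ROT [-0.0, 0.0, 0.004]
```

```bash
python3 -m pendant '{"offset":[[0.004,-0.058,-0.25],[0.004,-0.058,-0.5],[0.004,-0.058,-0.75],[0.004,-0.058,-1],[0.004,-0.058,-1]],"rot":[[0,0,0.004],[0,0,0.004],[0,0,0.004],[0,0,0.004],[0,0,0.004]],"jaw":[0.2,0.2,0.2,0.2,0.2]}' 50
python3 -m pendant '{"offset":[[0,0,0],[0,0,0],[0,0,0],[0,0,0],[0,0,0]],"rot":[[0,0,0],[0,0,0],[0,0,0],[0,0,0],[0,0,0]],"jaw":[0.2,0.2,0.2,0.2,0.2]}' 50
python3 to.py .536 .001 .032 90
```

```text
time: 31.6
position: [0.5316, 0.0032, 0.0767]
orientation: [-3.132, -0.001, 1.574]
ft_force: [-0.6, -0.4, -0.7]
grip_width: 0.0293
time: 32.1
position: [0.5323, 0.0033, 0.0776]
orientation: [-3.134, -0.001, 1.573]
ft_force: [0.3, 0.4, -2.0]
grip_width: 0.0295
pos [0.5323 0.0033 0.0776] rpy [-1.796e+02 -1.000e-01  9.020e+01] f [ 0.3  0.4 -2. ] w 0.0295 t 32.1
OFFSET [0.025, -0.015, -0.304] ROT [-0.001, -0.005, -0.002]
```

```bash
python3 -m pendant '{"offset":[[0.025,-0.015,-0.1],[0.025,-0.015,-0.2],[0.025,-0.015,-0.3],[0.025,-0.015,-0.315],[0.025,-0.015,-0.325]],"rot":[[0,-0.005,0],[0,-0.005,0],[0,-0.005,0],[0,-0.005,0],[0,-0.005,0]],"jaw":[0.2,0.2,0.2,0.2,0.2]}' 50
python3 to.py .536 .001 .029 90
```

```text
time: 32.6
position: [0.5355, 0.001, 0.0282]
orientation: [-3.141, -0.001, 1.573]
ft_force: [0.4, 0.1, -0.3]
grip_width: 0.0295
pos [0.5355 0.001  0.0282] rpy [-179.9   -0.    90.1] f [ 0.4  0.1 -0.3] w 0.0295 t 32.6
OFFSET [0.003, 0.0, 0.005] ROT [-0.001, -0.001, -0.002]
```

```bash
python3 -m pendant '{"offset":[[0,0,-0.006],[0,0,-0.008],[0,0,-0.008],[0,0,-0.008],[0,0,-0.008]],"rot":[[0,0,0],[0,0,0],[0,0,0],[0,0,0],[0,0,0]],"jaw":[0.2,0.2,0.4,0.55,0.55]}' 40
python3 -m pendant '{"offset":[[0,0,0],[0,0,0.2],[0,0,0.5],[0,0,0.8],[0,0,1]],"rot":[[0,0,0],[0,0,0],[0,0,0],[0,0,0],[0,0,0]],"jaw":[0.55,0.55,0.55,0.55,0.55]}' 40
python3 -m pendant '{"offset":[[0,0.2,0.1],[0,0.45,0.2],[0,0.7,0.2],[0.05,1,0.2],[0.05,1,0.2]],"rot":[[0,0,0],[0,0,0],[0,0,0.02],[0,0,0.04],[0,0,0.06]],"jaw":[0.55,0.6,0.6,0.6,0.6]}' 40
python3 to.py .5563 .38 .2 103
```

```text
time: 33.1
position: [0.5358, 0.001, 0.0272]
orientation: [-3.141, -0.001, 1.573]
ft_force: [0.1, -0.5, 0.2]
grip_width: 0.047
time: 33.6
position: [0.5367, 0.0008, 0.1802]
orientation: [3.139, -0.001, 1.573]
ft_force: [0.8, 0.2, 0.7]
grip_width: 0.0471
time: 34.1
position: [0.544, 0.1591, 0.2102]
orientation: [3.138, -0.005, 1.679]
ft_force: [0.2, -0.4, -0.4]
grip_width: 0.0517
pos [0.544  0.1591 0.2102] rpy [179.8  -0.3  96.2] f [ 0.2 -0.4 -0.4] w 0.0517 t 34.1
OFFSET [0.082, 1.473, -0.068] ROT [-0.004, 0.002, 0.076]
```

```bash
python3 -m pendant '{"offset":[[0,0.3,0],[0,0.6,0],[0.05,0.85,0],[0.08,1,0],[0.08,1,0]],"rot":[[0,0,0.03],[0,0,0.06],[0,0,0.076],[0,0,0.076],[0,0,0.076]],"jaw":[0.6,0.6,0.6,0.6,0.6]}' 40
python3 -m pendant '{"offset":[[0,0.2,0],[0,0.4,0],[0,0.45,0],[0,0.45,-0.3],[0,0.45,-0.5]],"rot":[[0,0,0],[0,0,0],[0,0,0],[0,0,0],[0,0,0]],"jaw":[0.6,0.6,0.6,0.6,0.6]}' 40
python3 bricks.py
python3 to.py .5563 .38 .06 103
```

```text
time: 34.6
position: [0.5552, 0.3134, 0.2097]
orientation: [3.138, -0.007, 1.804]
ft_force: [-0.3, -0.6, 0.4]
grip_width: 0.0514
time: 35.1
position: [0.5552, 0.379, 0.1331]
orientation: [3.138, -0.006, 1.803]
ft_force: [-1.2, 0.1, -0.6]
grip_width: 0.0513
scene [ 0.5317 -0.0065] ax 4.6 dims [0.042 0.065] px 250.8 197.4 rgb [148.  71.  43.]
scene [ 0.6495 -0.0566] ax 73.5 dims [0.019 0.065] px 209.9 200.8 rgb [148.  70.  23.]
scene [ 0.6034 -0.0065] ax 7.1 dims [0.041 0.062] px 230.5 206.5 rgb [128.  67.  45.]
scene [0.547  0.0571] ax 62.9 dims [0.041 0.063] px 256.5 214.2 rgb [146.  77.  40.]
scene [0.4944 0.1396] ax 54.1 dims [0.015 0.067] px 285.3 227.3 rgb [186.  67.  37.]
scene [0.5239 0.3637] ax 149.5 dims [0.284 0.38 ] px 319.0 293.9 rgb [83. 56. 37.]
scene [0.4205 0.356 ] ax 19.6 dims [0.027 0.052] px 348.2 274.0 rgb [137.  92.  64.]
scene [0.5567 0.378 ] ax 14.0 dims [0.029 0.058] px 311.7 302.6 rgb [191. 114.  67.]
top [0.6072 0.0015] ax 0.5 dims [0.027 0.058] px 250.9 179.7 rgb [137.  96.  80.]
top [0.58   0.1104] ax 128.7 dims [0.04  0.042] px 217.3 188.7 rgb [138.  94.  70.]
top [0.536  0.0024] ax 179.1 dims [0.028 0.059] px 251.0 201.7 rgb [151.  99.  79.]
top [0.4216 0.3587] ax 12.8 dims [0.024 0.055] px 140.3 239.4 rgb [120.  85.  69.]
pos [0.5527 0.3771 0.1301] rpy [-1.797e+02 -1.000e-01  1.032e+02] f [-0.9  0.5 -0.2] w 0.051 t 35.2
OFFSET [0.024, 0.02, -0.468] ROT [-0.001, -0.003, -0.003]
```

```bash
python3 -m pendant '{"offset":[[0.02,0.02,-0.15],[0.02,0.02,-0.3],[0.02,0.02,-0.46],[0.02,0.02,-0.46],[0.02,0.02,-0.46]],"rot":[[0,-0.003,0],[0,-0.003,0],[0,-0.003,0],[0,-0.003,0],[0,-0.003,0]],"jaw":[0.6,0.6,0.6,0.6,0.6]}' 40
python3 to.py .5563 .38 .018 103
```

```text
time: 35.7
position: [0.5568, 0.3795, 0.0628]
orientation: [3.14, -0.001, 1.801]
ft_force: [-0.1, 0.2, 0.7]
grip_width: 0.0513
pos [0.5568 0.3795 0.0628] rpy [ 1.799e+02 -1.000e-01  1.032e+02] f [-0.1  0.2  0.7] w 0.0513 t 35.7
OFFSET [-0.003, 0.003, -0.298] ROT [-0.001, 0.001, -0.002]
```

```bash
python3 -m pendant '{"offset":[[0,0,-0.1],[0,0,-0.2],[0,0,-0.29],[0,0,-0.29],[0,0,-0.29]],"rot":[[0,0,0],[0,0,0],[0,0,0],[0,0,0],[0,0,0]],"jaw":[0.6,0.6,0.6,0.6,0.6]}' 40
python3 -m pendant '{"offset":[[0,0,0],[0,0,0],[0,0,0],[0,0,0],[0,0,0]],"rot":[[0,0,0],[0,0,0],[0,0,0],[0,0,0],[0,0,0]],"jaw":[0.5,0.3,0.2,0.2,0.2]}' 40
python3 -m pendant '{"offset":[[0,0,0],[0,0,0.2],[0,0,0.5],[0,0,0.8],[0,0,1]],"rot":[[0,0,0],[0,0,0],[0,0,0],[0,0,0],[0,0,0]],"jaw":[0.2,0.2,0.2,0.2,0.2]}' 50
python3 to.py .608 -.071 .23 90
```

```text
time: 36.2
position: [0.5564, 0.3793, 0.0186]
orientation: [3.141, -0.001, 1.801]
ft_force: [0.5, -0.4, 0.1]
grip_width: 0.0512
time: 36.7
position: [0.5569, 0.3796, 0.0193]
orientation: [3.14, -0.001, 1.801]
ft_force: [0.7, -0.1, 3.8]
grip_width: 0.0297
time: 37.2
position: [0.5576, 0.3799, 0.1722]
orientation: [3.138, -0.002, 1.801]
ft_force: [1.0, 0.7, -1.5]
grip_width: 0.0291
pos [0.5576 0.3799 0.1722] rpy [ 1.798e+02 -1.000e-01  1.032e+02] f [ 1.   0.7 -1.5] w 0.0291 t 37.2
OFFSET [0.336, -3.006, 0.385] ROT [-0.002, 0.002, -0.147]
```

```bash
python3 -m pendant '{"offset":[[0,-0.1,0.3],[0.02,-0.3,0.38],[0.05,-0.55,0.38],[0.08,-0.8,0.38],[0.11,-1,0.38]],"rot":[[0,0,-0.03],[0,0,-0.06],[0,0,-0.09],[0,0,-0.12],[0,0,-0.147]],"jaw":[0.2,0.2,0.2,0.2,0.2]}' 50
python3 -m pendant '{"offset":[[0.02,-0.25,0],[0.04,-0.5,0],[0.06,-0.75,0],[0.08,-1,0],[0.11,-1,0]],"rot":[[0,0,0],[0,0,0],[0,0,0],[0,0,0],[0,0,0]],"jaw":[0.2,0.2,0.2,0.2,0.2]}' 50
python3 -m pendant '{"offset":[[0.02,-0.25,0],[0.04,-0.5,0],[0.06,-0.75,0],[0.08,-0.9,0],[0.1,-0.9,0]],"rot":[[0,0,0],[0,0,0],[0,0,0],[0,0,0],[0,0,0]],"jaw":[0.2,0.2,0.2,0.2,0.2]}' 50
python3 to.py .608 -.071 .08 90
```

```text
time: 37.7
position: [0.5738, 0.227, 0.2289]
orientation: [3.139, -0.001, 1.567]
ft_force: [0.7, 0.7, -1.1]
grip_width: 0.0291
time: 38.2
position: [0.5898, 0.0692, 0.2288]
orientation: [3.14, 0.003, 1.558]
ft_force: [0.5, 0.2, -1.0]
grip_width: 0.0293
time: 38.7
position: [0.6041, -0.0706, 0.2286]
orientation: [3.14, 0.006, 1.551]
ft_force: [-0.9, 0.1, -0.8]
grip_width: 0.0291
pos [ 0.6041 -0.0706  0.2286] rpy [179.9   0.3  88.9] f [-0.9  0.1 -0.8] w 0.0291 t 38.7
OFFSET [0.026, -0.002, -0.991] ROT [0.004, 0.001, 0.013]
```

```bash
python3 -m pendant '{"offset":[[0.026,0,-0.25],[0.026,0,-0.5],[0.026,0,-0.75],[0.026,0,-0.98],[0.026,0,-0.98]],"rot":[[0.004,0,0.013],[0.004,0,0.013],[0.004,0,0.013],[0.004,0,0.013],[0.004,0,0.013]],"jaw":[0.2,0.2,0.2,0.2,0.2]}' 50
python3 -m pendant '{"offset":[[0,0,0],[0,0,0],[0,0,0],[0,0,0],[0,0,0]],"rot":[[0,0,0],[0,0,0],[0,0,0],[0,0,0],[0,0,0]],"jaw":[0.2,0.2,0.2,0.2,0.2]}' 50
python3 to.py .608 -.071 .030 90
```

```text
time: 39.2
position: [0.604, -0.0685, 0.0768]
orientation: [-3.133, -0.002, 1.573]
ft_force: [-0.7, 0.0, -0.7]
grip_width: 0.0293
time: 39.7
position: [0.6046, -0.0685, 0.0778]
orientation: [-3.135, -0.002, 1.573]
ft_force: [-0.6, 0.9, -1.8]
grip_width: 0.029
pos [ 0.6046 -0.0685  0.0778] rpy [-1.796e+02 -1.000e-01  9.010e+01] f [-0.6  0.9 -1.8] w 0.029 t 39.7
OFFSET [0.022, -0.017, -0.318] ROT [-0.001, -0.004, -0.001]
```

```bash
python3 -m pendant '{"offset":[[0.022,-0.017,-0.1],[0.022,-0.017,-0.2],[0.022,-0.017,-0.29],[0.022,-0.017,-0.31],[0.022,-0.017,-0.318]],"rot":[[0,-0.004,0],[0,-0.004,0],[0,-0.004,0],[0,-0.004,0],[0,-0.004,0]],"jaw":[0.2,0.2,0.2,0.2,0.2]}' 50
python3 to.py .608 -.071 .028 90
```

```text
time: 40.2
position: [0.6061, -0.0709, 0.0293]
orientation: [-3.137, -0.003, 1.573]
ft_force: [-9.1, 1.2, 15.4]
grip_width: 0.0291
pos [ 0.6061 -0.0709  0.0293] rpy [-179.7   -0.2   90.1] f [-9.1  1.2 15.4] w 0.0291 t 40.2
OFFSET [0.013, -0.001, -0.008] ROT [-0.002, -0.003, -0.001]
```

```bash
python3 -m pendant '{"offset":[[-0.01,0,0.01],[-0.02,0,0.01],[-0.02,0,0.01],[-0.02,0,0.005],[-0.02,0,0.005]],"rot":[[0,0,0],[0,0,0],[0,0,0],[0,0,0],[0,0,0]],"jaw":[0.2,0.2,0.2,0.2,0.2]}' 50
python3 - <<'E'
from h import *
s=img('scene')
crop(s,190,130,300,250,5,'pics/p3.png')
E
```

```text
time: 40.7
position: [0.6031, -0.0709, 0.0298]
orientation: [-3.137, -0.003, 1.573]
ft_force: [0.0, -1.1, -1.8]
grip_width: 0.0294
```

View pics/p3.png

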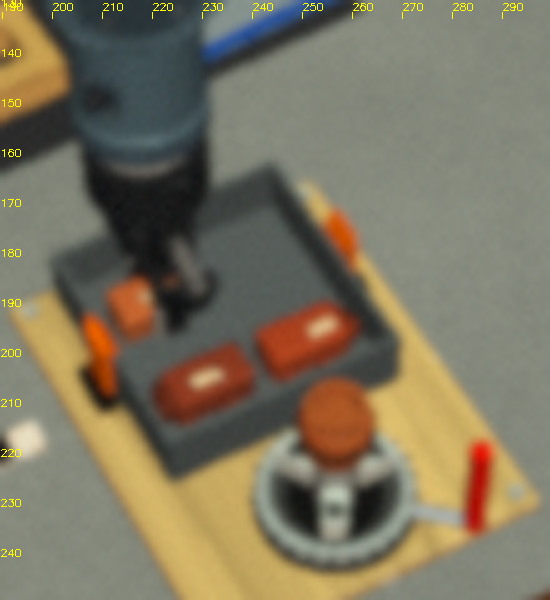

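```bash
python3 -m pendant '{"offset":[[0,0,-0.006],[0,0,-0.008],[0,0,-0.008],[0,0,-0.008],[0,0,-0.008]],"rot":[[0,0,0],[0,0,0],[0,0,0],[0,0,0],[0,0,0]],"jaw":[0.2,0.2,0.4,0.55,0.55]}' 40
python3 -m pendant '{"offset":[[0,0,0],[0,0,0.2],[0,0,0.5],[0,0,0.8],[0,0,1]],"rot":[[0,0,0],[0,0,0],[0,0,0],[0,0,0],[0,0,0]],"jaw":[0.55,0.55,0.55,0.55,0.55]}' 40
python3 to.py .43 .33 .22 105
```

```text
time: 41.25
position: [0.6032, -0.0709, 0.0286]
orientation: [-3.137, -0.003, 1.573]
ft_force: [-0.0, 0.3, 0.5]
grip_width: 0.0466
time: 41.75
position: [0.6043, -0.0712, 0.1818]
orientation: [-3.14, -0.003, 1.572]
ft_force: [0.7, -0.8, -0.0]
grip_width: 0.0471
pos [ 0.6043 -0.0712  0.1818] rpy [-179.9   -0.2   90.1] f [ 0.7 -0.8 -0. ] w 0.0471 t 41.75
OFFSET [-1.162, 2.675, 0.255] ROT [-0.002, -0.001, 0.166]
```

```bash
python3 -m pendant '{"offset":[[-0.05,0.2,0.2],[-0.1,0.45,0.25],[-0.2,0.7,0.25],[-0.3,1,0.25],[-0.4,1,0.25]],"rot":[[0,0,0.03],[0,0,0.06],[0,0,0.08],[0,0,0.08],[0,0,0.08]],"jaw":[0.55,0.55,0.55,0.55,0.55]}' 40
python3 -m pendant '{"offset":[[-0.1,0.25,0],[-0.2,0.5,0],[-0.3,0.75,0],[-0.4,1,0],[-0.45,1,0]],"rot":[[0,0,0.03],[0,0,0.06],[0,0,0.08],[0,0,0.08],[0,0,0.08]],"jaw":[0.6,0.6,0.6,0.6,0.6]}' 40
python3 - <<'E'
from h import *
t=img('top');s=img('scene')
crop(s,260,205,390,345,4,'pics/p4.png')
crop(t,120,160,300,300,4,'pics/p5.png')
E
python3 bricks.py
python3 to.py .4225 .3585 .1 106
```

```text
time: 42.25
position: [0.5432, 0.0867, 0.2191]
orientation: [-3.14, -0.007, 1.708]
ft_force: [0.0, 0.9, 0.2]
grip_width: 0.0468
time: 42.75
position: [0.4734, 0.2431, 0.219]
orientation: [-3.14, -0.01, 1.842]
ft_force: [-1.2, 0.6, 0.5]
grip_width: 0.0513
scene [ 0.6158 -0.0723] ax 25.6 dims [0.048 0.102] px 217.3 193.0 rgb [159.  87.  47.]
scene [ 0.5316 -0.0065] ax 4.2 dims [0.042 0.065] px 250.9 197.4 rgb [148.  71.  44.]
scene [ 0.6036 -0.0066] ax 6.5 dims [0.041 0.062] px 230.4 206.5 rgb [129.  68.  46.]
scene [0.5472 0.057 ] ax 62.1 dims [0.041 0.063] px 256.5 214.2 rgb [147.  77.  40.]
scene [0.4944 0.1396] ax 54.1 dims [0.015 0.067] px 285.3 227.3 rgb [187.  68.  37.]
scene [0.4247 0.3577] ax 21.4 dims [0.026 0.061] px 347.3 275.2 rgb [133.  87.  61.]
top [0.6073 0.0015] ax 0.6 dims [0.028 0.059] px 250.9 179.7 rgb [137.  97.  80.]
top [ 0.6031 -0.07  ] ax 178.6 dims [0.028 0.06 ] px 273.0 180.5 rgb [161. 116.  90.]
top [0.58   0.1104] ax 124.7 dims [0.04  0.042] px 217.3 188.7 rgb [139.  94.  70.]
top [0.5363 0.0023] ax 179.0 dims [0.028 0.059] px 251.0 201.5 rgb [152. 100.  79.]
pos [0.4762 0.2354 0.2191] rpy [-179.9   -0.3  105. ] f [ 0.2 -0.4 -0.2] w 0.0511 t 42.95
OFFSET [-0.358, 0.821, -0.794] ROT [-0.004, -0.002, 0.011]
```

View pics/p5.png

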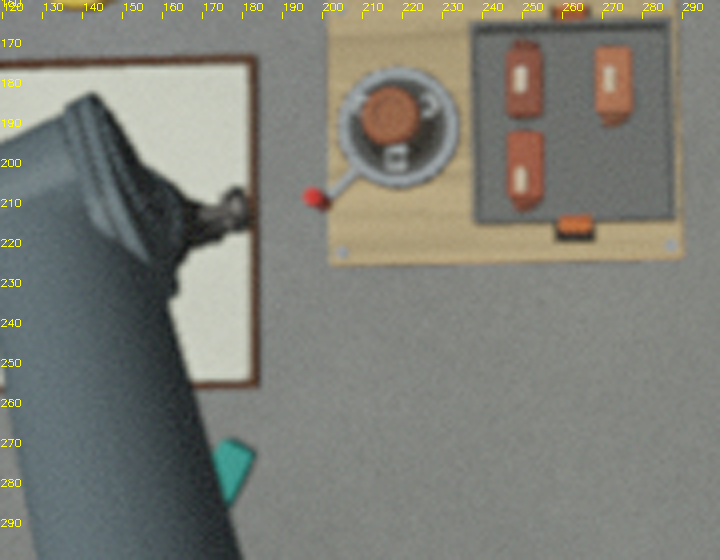

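```bash
python3 -m pendant '{"offset":[[-0.1,0.2,0],[-0.2,0.4,0],[-0.3,0.65,0],[-0.35,0.82,0],[-0.35,0.82,-0.3]],"rot":[[0,0,0.01],[0,0,0.01],[0,0,0.01],[0,0,0.01],[0,0,0.01]],"jaw":[0.65,0.65,0.65,0.65,0.65]}' 40
python3 -m pendant '{"offset":[[0,0,-0.1],[0,0,-0.2],[0,0,-0.3],[0,0,-0.4],[0,0,-0.4]],"rot":[[0,0,0],[0,0,0],[0,0,0],[0,0,0],[0,0,0]],"jaw":[0.65,0.65,0.65,0.65,0.65]}' 40
python3 to.py .4235 .3585 .06 106
python3 - <<'E'
from h import *
s=img('scene');p=env.read_state()['position']
crop(s,300,215,390,305,6,'pics/p6.png',[proj('scene',p)[0]])
E
```

```text
time: 43.45
position: [0.4265, 0.3648, 0.1785]
orientation: [3.132, -0.014, 1.851]
ft_force: [0.2, 0.6, -0.2]
grip_width: 0.0558
time: 43.95
position: [0.4265, 0.3628, 0.1166]
orientation: [3.135, -0.012, 1.849]
ft_force: [-0.3, -0.3, 0.1]
grip_width: 0.0554
pos [0.4265 0.3628 0.1166] rpy [179.6  -0.7 105.9] f [-0.3 -0.3  0.1] w 0.0554 t 43.95
OFFSET [-0.02, -0.029, -0.378] ROT [-0.008, 0.002, 0.001]
```

View pics/p6.png

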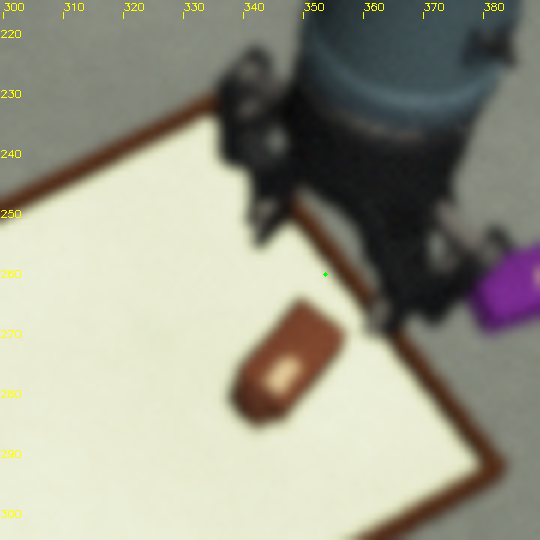

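```bash
python3 -m pendant '{"offset":[[-0.015,-0.029,-0.1],[-0.015,-0.029,-0.25],[-0.015,-0.029,-0.37],[-0.015,-0.029,-0.37],[-0.015,-0.029,-0.37]],"rot":[[-0.008,0.002,0],[-0.008,0.002,0],[-0.008,0.002,0],[-0.008,0.002,0],[-0.008,0.002,0]],"jaw":[0.65,0.65,0.65,0.65,0.65]}' 40
python3 to.py .4245 .3585 .018 106
```

```text
time: 44.5
position: [0.4247, 0.359, 0.0623]
orientation: [3.14, -0.001, 1.849]
ft_force: [0.6, 0.3, 0.1]
grip_width: 0.0555
pos [0.4247 0.359  0.0623] rpy [ 1.799e+02 -1.000e-01  1.060e+02] f [0.6 0.3 0.1] w 0.0555 t 44.5
OFFSET [-0.002, -0.003, -0.296] ROT [-0.001, 0.001, 0.001]
```

```bash
python3 -m pendant '{"offset":[[0,0,-0.1],[0,0,-0.2],[0,0,-0.29],[0,0,-0.29],[0,0,-0.29]],"rot":[[0,0,0],[0,0,0],[0,0,0],[0,0,0],[0,0,0]],"jaw":[0.65,0.65,0.65,0.65,0.65]}' 40
python3 -m pendant '{"offset":[[0,0,0],[0,0,0],[0,0,0],[0,0,0],[0,0,0]],"rot":[[0,0,0],[0,0,0],[0,0,0],[0,0,0],[0,0,0]],"jaw":[0.5,0.3,0.2,0.2,0.2]}' 40
python3 -m pendant '{"offset":[[0,0,0],[0,0,0.2],[0,0,0.5],[0,0,0.8],[0,0,1]],"rot":[[0,0,0],[0,0,0],[0,0,0],[0,0,0],[0,0,0]],"jaw":[0.2,0.2,0.2,0.2,0.2]}' 50
python3 to.py .533 -.071 .23 90
```

```text
time: 45.0
position: [0.4245, 0.3587, 0.0183]
orientation: [3.141, -0.0, 1.849]
ft_force: [-0.5, -0.1, 0.3]
grip_width: 0.0555
time: 45.5
position: [0.4249, 0.359, 0.0189]
orientation: [3.14, -0.001, 1.849]
ft_force: [-1.5, -0.7, 6.1]
grip_width: 0.0296
time: 46.0
position: [0.4255, 0.3594, 0.1716]
orientation: [3.138, -0.002, 1.849]
ft_force: [-0.2, 0.2, -0.4]
grip_width: 0.0289
pos [0.4255 0.3594 0.1716] rpy [ 1.798e+02 -1.000e-01  1.059e+02] f [-0.2  0.2 -0.4] w 0.0289 t 46.0
OFFSET [0.717, -2.869, 0.389] ROT [-0.002, 0.002, -0.177]
```

```bash
python3 -m pendant '{"offset":[[0,-0.1,0.3],[0.06,-0.3,0.38],[0.12,-0.55,0.38],[0.18,-0.8,0.38],[0.24,-0.95,0.38]],"rot":[[0,0,-0.03],[0,0,-0.06],[0,0,-0.09],[0,0,-0.13],[0,0,-0.177]],"jaw":[0.2,0.2,0.2,0.2,0.2]}' 50
python3 -m pendant '{"offset":[[0.06,-0.25,0],[0.12,-0.5,0],[0.18,-0.75,0],[0.23,-0.95,0],[0.23,-0.95,0]],"rot":[[0,0,0],[0,0,0],[0,0,0],[0,0,0],[0,0,0]],"jaw":[0.2,0.2,0.2,0.2,0.2]}' 50
python3 -m pendant '{"offset":[[0.06,-0.25,0],[0.12,-0.5,0],[0.18,-0.75,0],[0.23,-0.92,0],[0.23,-0.92,0]],"rot":[[0,0,0],[0,0,0],[0,0,0],[0,0,0],[0,0,0]],"jaw":[0.2,0.2,0.2,0.2,0.2]}' 50
python3 to.py .533 -.071 .08 90
```

```text
time: 46.5
position: [0.4616, 0.2137, 0.2285]
orientation: [3.139, -0.001, 1.564]
ft_force: [0.0, -0.2, -1.6]
grip_width: 0.0291
time: 47.0
position: [0.497, 0.0664, 0.2285]
orientation: [3.138, 0.001, 1.556]
ft_force: [-0.2, 0.6, -1.4]
grip_width: 0.0293
time: 47.5
position: [0.5323, -0.0752, 0.2284]
orientation: [3.137, 0.003, 1.55]
ft_force: [0.3, -0.7, -1.1]
grip_width: 0.0293
pos [ 0.5323 -0.0752  0.2284] rpy [179.7   0.2  88.8] f [ 0.3 -0.7 -1.1] w 0.0293 t 47.5
OFFSET [0.005, 0.028, -0.989] ROT [0.002, 0.003, 0.013]
```

```bash
python3 -m pendant '{"offset":[[0.005,0.028,-0.25],[0.005,0.028,-0.5],[0.005,0.028,-0.75],[0.005,0.028,-0.98],[0.005,0.028,-0.98]],"rot":[[0.002,0.003,0.013],[0.002,0.003,0.013],[0.002,0.003,0.013],[0.002,0.003,0.013],[0.002,0.003,0.013]],"jaw":[0.2,0.2,0.2,0.2,0.2]}' 50
python3 -m pendant '{"offset":[[0,0,0],[0,0,0],[0,0,0],[0,0,0],[0,0,0]],"rot":[[0,0,0],[0,0,0],[0,0,0],[0,0,0],[0,0,0]],"jaw":[0.2,0.2,0.2,0.2,0.2]}' 50
python3 to.py .533 -.071 .0295 90
python3 - <<'E'
from h import *
s=img('scene')
crop(s,190,130,300,250,5,'pics/p7.png')
E
```

```text
time: 48.0
position: [0.5296, -0.0685, 0.0773]
orientation: [-3.132, -0.002, 1.572]
ft_force: [-0.9, -0.3, -1.0]
grip_width: 0.0299
time: 48.5
position: [0.5302, -0.0685, 0.0782]
orientation: [-3.134, -0.002, 1.572]
ft_force: [-0.0, -1.3, -1.4]
grip_width: 0.029
pos [ 0.5302 -0.0685  0.0782] rpy [-1.796e+02 -1.000e-01  9.000e+01] f [-0.  -1.3 -1.4] w 0.029 t 48.5
OFFSET [0.019, -0.017, -0.324] ROT [-0.001, -0.005, -0.0]
```

View pics/p7.png

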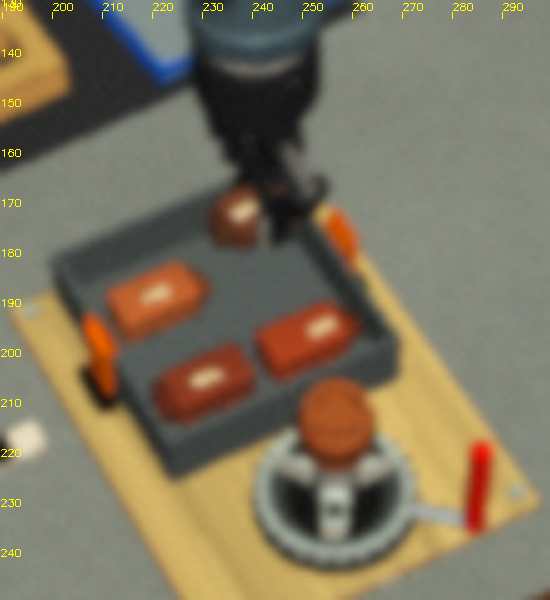

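```bash
python3 -m pendant '{"offset":[[0.017,-0.017,-0.1],[0.017,-0.017,-0.2],[0.017,-0.017,-0.29],[0.017,-0.017,-0.31],[0.017,-0.017,-0.318]],"rot":[[0,-0.005,0],[0,-0.005,0],[0,-0.005,0],[0,-0.005,0],[0,-0.005,0]],"jaw":[0.2,0.2,0.2,0.2,0.2]}' 50
python3 to.py .533 -.071 .028 90
```

```text
time: 49.05
position: [0.5322, -0.0722, 0.0343]
orientation: [-3.14, -0.004, 1.569]
ft_force: [-22.1, 2.1, 72.2]
grip_width: 0.0293
pos [ 0.5322 -0.0722  0.0343] rpy [-179.9   -0.2   89.9] f [-22.1   2.1  72.2] w 0.0293 t 49.05
OFFSET [0.005, 0.008, -0.042] ROT [-0.003, -0.001, 0.001]
```

```bash
python3 -m pendant '{"offset":[[0,0,0.1],[0,0,0.2],[0,0,0.2],[0,0,0.2],[0,0,0.2]],"rot":[[0,0,0],[0,0,0],[0,0,0],[0,0,0],[0,0,0]],"jaw":[0.2,0.2,0.2,0.2,0.2]}' 50
python3 - <<'E'
from h import *
s=img('scene');t=img('top')
crop(s,190,130,300,250,6,'pics/p8.png');crop(t,190,145,300,235,6,'pics/p8t.png')
E
python3 to.py .533 -.071 .0295 90
```

```text
time: 49.55
position: [0.5316, -0.0719, 0.0634]
orientation: [-3.139, -0.004, 1.57]
ft_force: [-0.2, 0.3, -1.2]
grip_width: 0.0295
pos [ 0.5316 -0.072   0.0634] rpy [-179.8   -0.2   89.9] f [-0.6  0.2 -1.4] w 0.029 t 49.65
OFFSET [0.009, 0.007, -0.226] ROT [-0.003, -0.002, 0.001]
```

View pics/p8.png

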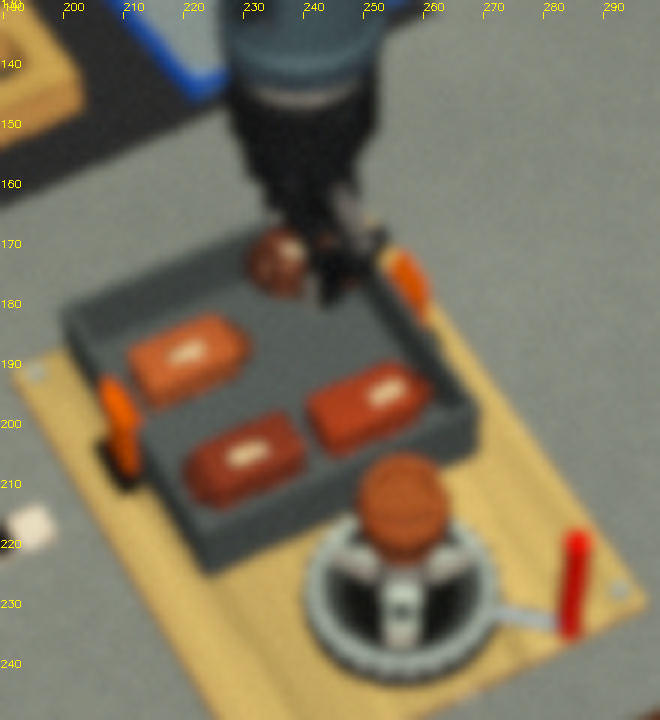

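View pics/p8t.png

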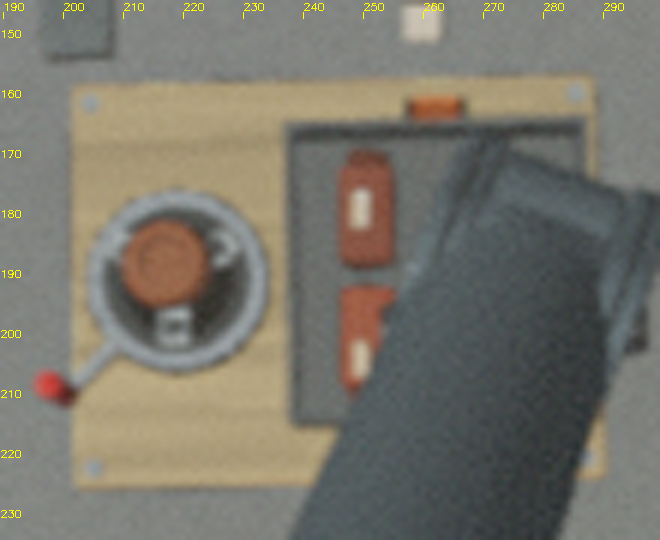

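```bash
python3 - <<'E'
from h import *
print('D tip',bp('scene',(190+247/6-.5,130+265/6-.5),.0645))
print('C tip near',bp('scene',(190+250/6-.5,130+345/6-.5),.029),'C far-left end',bp('scene',(190+130/6-.5,130+352/6-.5),.042))
print('A ends',bp('scene',(190+186/6-.5,130+470/6-.5),.042),bp('scene',(190+305/6-.5,130+440/6-.5),.042), 'B', bp('scene',(190+308/6-.5,130+405/6-.5),.042),bp('scene',(190+430/6-.5,130+385/6-.5),.029))
for c in [(75,76),(75,-76),(-75,-76),(-75,76)]:
    print(c,proj('scene',[.5718+c[0]/1e3,-.035+c[1]/1e3,.056]),proj('scene',[.5718+c[0]/1e3,-.035+c[1]/1e3,.016]),proj('top',[.5718+c[0]/1e3,-.035+c[1]/1e3,.056]))
s=img('scene'); crop(s,215,150,265,200,12,'pics/p9.png')
E
```

```text
D tip [ 0.55846554 -0.08891221  0.0645    ]
C tip near [ 0.56979801 -0.06604729  0.029     ] C far-left end [ 0.63059893 -0.08315313  0.042     ]
A ends [ 0.63861791 -0.00285564  0.042     ] [0.57739184 0.00978255 0.042     ] B [ 0.56571078 -0.00878444  0.042     ] [0.49973629 0.0021897  0.029     ]
(75, 76) [[224.50415002 216.99615999]] [[225.0338017 224.3265582]] [[237.94128706 165.98445815]]
(75, -76) [[202.24374106 181.19745942]] [[203.20340483 188.88045419]] [[285.93499139 165.03182371]]
(-75, -76) [[244.65647171 163.31737719]] [[244.75111568 171.13776682]] [[287.16665113 212.31844694]]
(-75, 76) [[268.48096514 197.08997635]] [[268.08555468 204.61378728]] [[238.6307787  213.26571224]]
```

View pics/p9.png

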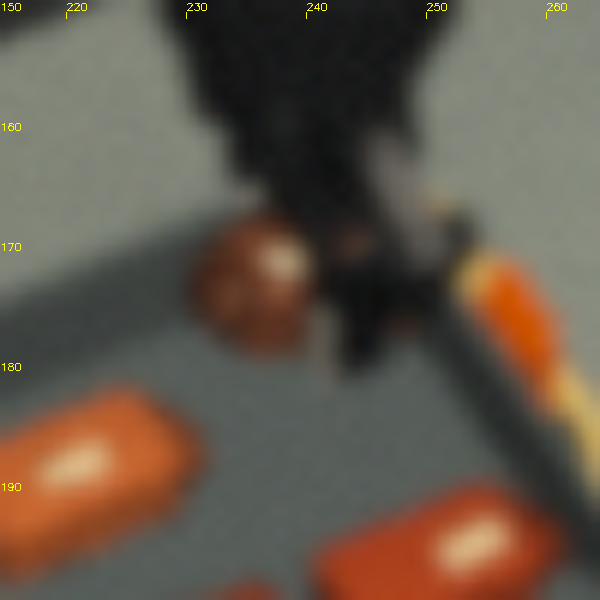

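```bash
python3 -m pendant '{"offset":[[0.025,0.006,0],[0.055,0.006,0],[0.055,0.006,-0.05],[0.055,0.006,-0.1],[0.055,0.006,-0.1]],"rot":[[-0.003,-0.002,0],[-0.003,-0.002,0],[-0.003,-0.002,0],[-0.003,-0.002,0],[-0.003,-0.002,0]],"jaw":[0.2,0.2,0.2,0.2,0.2]}' 50
python3 to.py .540 -.071 .0295 90
python3 - <<'E'
from h import *
s=img('scene'); crop(s,200,150,270,210,9,'pics/p10.png')
E
```

```text
time: 50.2
position: [0.5388, -0.071, 0.0472]
orientation: [-3.14, 0.0, 1.57]
ft_force: [-0.4, 0.1, -1.0]
grip_width: 0.029
pos [ 0.5388 -0.071   0.0472] rpy [-179.9    0.    89.9] f [-0.4  0.1 -1. ] w 0.029 t 50.2
OFFSET [0.008, 0.0, -0.118] ROT [0.0, -0.001, 0.001]
```

View pics/p10.png

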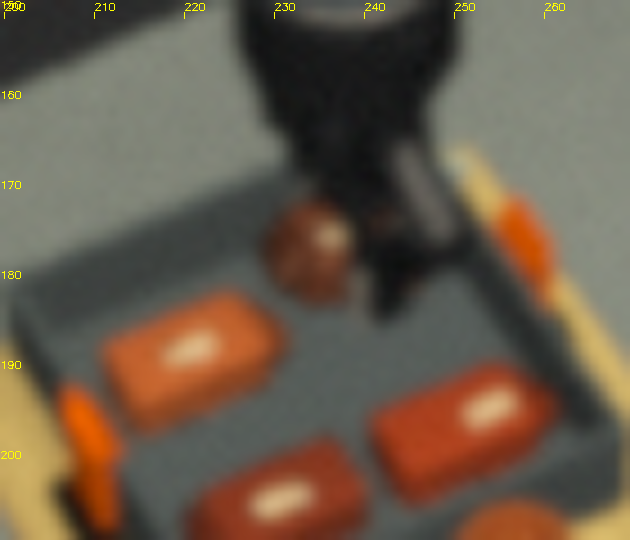

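```bash
python3 -m pendant '{"offset":[[0,0,0.2],[0,0,0.45],[0,0,0.75],[0,0,1],[0,0,1]],"rot":[[0,0,0],[0,0,0],[0,0,0],[0,0,0],[0,0,0]],"jaw":[0.2,0.2,0.2,0.2,0.2]}' 50
python3 -m pendant '{"offset":[[0,0.15,0.25],[0,0.4,0.3],[0,0.65,0.3],[0,0.9,0.3],[0,1,0.3]],"rot":[[0,0,0],[0,0,0],[0,0,0],[0,0,0],[0,0,0]],"jaw":[0.2,0.2,0.2,0.2,0.2]}' 50
python3 -m pendant '{"offset":[[0,0.25,0],[0,0.5,0],[0,0.75,0],[0,1,0],[0,1,0]],"rot":[[0,0,0],[0,0,0],[0,0,0],[0,0,0],[0,0,0]],"jaw":[0.2,0.2,0.2,0.2,0.2]}' 50
python3 to.py .54 .31 .06 90
python3 - <<'E'
from h import *
s=img('scene'); crop(s,230,180,340,300,6,'pics/p11.png')
E
```

```text
time: 50.75
position: [0.5423, -0.072, 0.2027]
orientation: [3.134, 0.001, 1.569]
ft_force: [0.0, -0.5, -0.8]
grip_width: 0.029
time: 51.25
position: [0.5415, 0.0827, 0.2469]
orientation: [3.135, -0.001, 1.574]
ft_force: [-0.6, 1.0, -0.9]
grip_width: 0.0293
time: 51.75
position: [0.5399, 0.2392, 0.2457]
orientation: [3.136, -0.004, 1.582]
ft_force: [-0.3, 0.2, -0.3]
grip_width: 0.0294
pos [0.5399 0.2392 0.2457] rpy [179.7  -0.2  90.6] f [-0.3  0.2 -0.3] w 0.0294 t 51.75
OFFSET [0.001, 0.472, -1.238] ROT [-0.002, 0.003, -0.007]
```

View pics/p11.png

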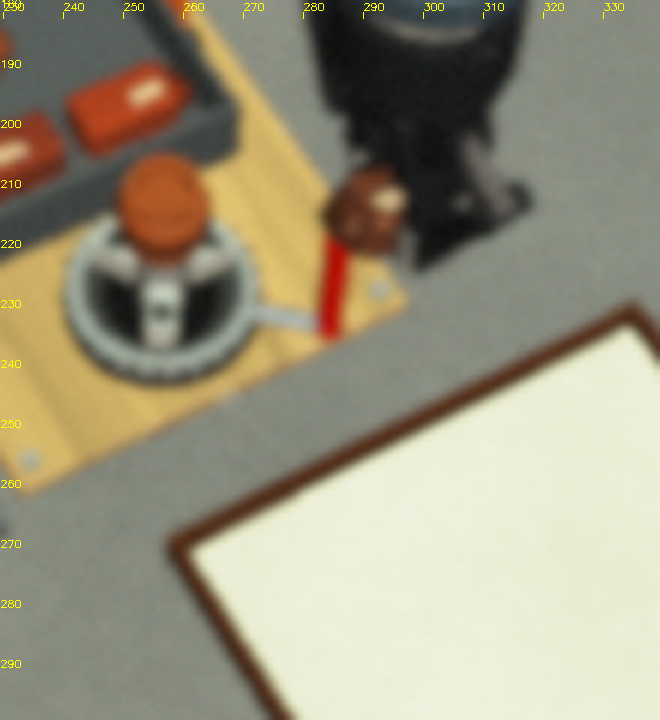

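Tip is indeed pitched up. Setting it flat in the empty tray to regrasp.

```bash
python3 -m pendant '{"offset":[[0,0.25,0],[0,0.47,-0.1],[0,0.47,-0.4],[0,0.47,-0.7],[0,0.47,-1]],"rot":[[0,0,0],[0,0,0],[0,0,0],[0,0,0],[0,0,0]],"jaw":[0.2,0.2,0.2,0.2,0.2]}' 50
python3 -m pendant '{"offset":[[0,0,-0.1],[0,0,-0.2],[0,0,-0.28],[0,0,-0.28],[0,0,-0.28]],"rot":[[0,0,0],[0,0,0],[0,0,0],[0,0,0],[0,0,0]],"jaw":[0.2,0.2,0.2,0.2,0.2]}' 50
```

```text
time: 52.3
position: [0.5408, 0.3039, 0.0939]
orientation: [3.136, -0.0, 1.577]
ft_force: [0.9, 0.2, -0.8]
grip_width: 0.0294
time: 52.8
position: [0.5418, 0.3043, 0.0532]
orientation: [3.134, -0.001, 1.577]
ft_force: [0.3, 0.6, -0.9]
grip_width: 0.0295
```

```bash
python3 -m pendant '{"offset":[[0,0,-0.03],[0,0,-0.06],[0,0,-0.09],[0,0,-0.12],[0,0,-0.12]],"rot":[[0,0,0],[0,0,0],[0,0,0],[0,0,0],[0,0,0]],"jaw":[0.2,0.2,0.2,0.2,0.2]}' 50
python3 - <<'E'
from h import *
s=img('scene'); crop(s,250,200,350,300,6,'pics/p12.png')
E
```

```text
time: 53.3
position: [0.5412, 0.304, 0.0343]
orientation: [3.135, -0.001, 1.577]
ft_force: [-0.5, -1.0, -1.1]
grip_width: 0.0294
```

View pics/p12.png

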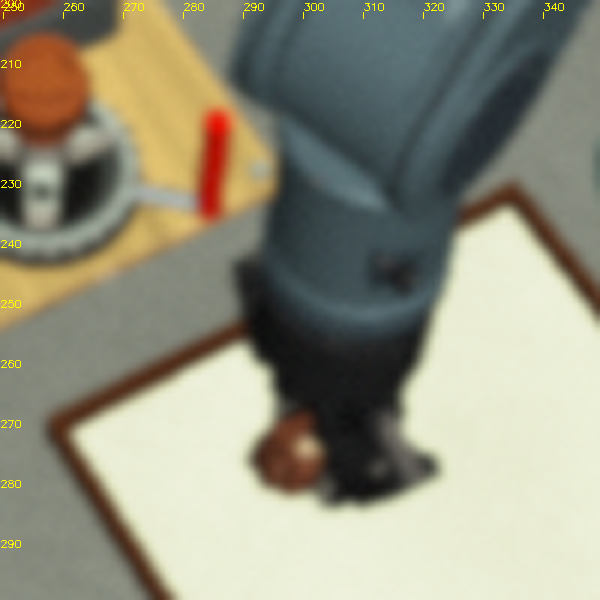

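```bash
python3 -m pendant '{"offset":[[0,0,-0.015],[0,0,-0.03],[0,0,-0.04],[0,0,-0.04],[0,0,-0.04]],"rot":[[0,0,0],[0,0,0],[0,0,0],[0,0,0],[0,0,0]],"jaw":[0.2,0.2,0.2,0.2,0.2]}' 50
python3 -m pendant '{"offset":[[0,0,-0.015],[0,0,-0.03],[0,0,-0.03],[0,0,-0.03],[0,0,-0.03]],"rot":[[0,0,0],[0,0,0],[0,0,0],[0,0,0],[0,0,0]],"jaw":[0.2,0.2,0.2,0.2,0.2]}' 50
```

```text
time: 53.85
position: [0.5415, 0.3041, 0.0287]
orientation: [3.135, -0.001, 1.577]
ft_force: [0.7, -0.5, -0.7]
grip_width: 0.0291
time: 54.35
position: [0.5418, 0.3043, 0.025]
orientation: [3.135, -0.001, 1.577]
ft_force: [-1.2, -1.1, 7.5]
grip_width: 0.0291
```

```bash
python3 -m pendant '{"offset":[[0,0,0],[0,0,0],[0,0,0],[0,0,0],[0,0,0]],"rot":[[0,0,0],[0,0,0],[0,0,0],[0,0,0],[0,0,0]],"jaw":[0.4,0.55,0.55,0.55,0.55]}' 40
python3 -m pendant '{"offset":[[0,0,0.1],[0,0,0.3],[0,0,0.6],[0,0,0.8],[0,0,1]],"rot":[[0,0,0],[0,0,0],[0,0,0],[0,0,0],[0,0,0]],"jaw":[0.55,0.55,0.55,0.55,0.55]}' 40
python3 - <<'E'
from h import *
s=img('scene'); crop(s,250,200,350,300,6,'pics/p13.png')
t=img('top'); crop(t,105,160,295,300,4,'pics/p13t.png')
E
python3 bricks.py
```

```text
time: 54.85
position: [0.5418, 0.3042, 0.0249]
orientation: [3.135, -0.001, 1.577]
ft_force: [0.3, 0.1, 0.3]
grip_width: 0.0469
time: 55.35
position: [0.5421, 0.3043, 0.1778]
orientation: [3.133, -0.002, 1.577]
ft_force: [0.2, -0.1, -0.1]
grip_width: 0.0474
scene [ 0.6158 -0.0723] ax 26.0 dims [0.048 0.103] px 217.3 193.0 rgb [158.  86.  46.]
scene [ 0.5316 -0.0063] ax 4.5 dims [0.042 0.065] px 250.9 197.4 rgb [148.  71.  44.]
scene [ 0.6034 -0.0064] ax 6.5 dims [0.041 0.062] px 230.5 206.5 rgb [129.  68.  46.]
scene [0.5472 0.0573] ax 62.4 dims [0.041 0.063] px 256.5 214.3 rgb [146.  77.  40.]
scene [0.4944 0.1396] ax 54.1 dims [0.015 0.067] px 285.3 227.3 rgb [186.  68.  37.]
scene [0.5499 0.3036] ax 1.6 dims [0.029 0.057] px 299.0 279.3 rgb [130.  85.  58.]
top [0.6073 0.0015] ax 0.2 dims [0.028 0.058] px 250.9 179.7 rgb [139.  97.  81.]
top [ 0.6034 -0.0699] ax 178.3 dims [0.028 0.059] px 273.0 180.4 rgb [163. 117.  91.]
top [0.5803 0.1103] ax 132.4 dims [0.041 0.042] px 217.3 188.7 rgb [139.  94.  70.]
top [0.5358 0.0024] ax 179.1 dims [0.028 0.06 ] px 251.0 201.7 rgb [152. 100.  80.]
```

View pics/p13.png

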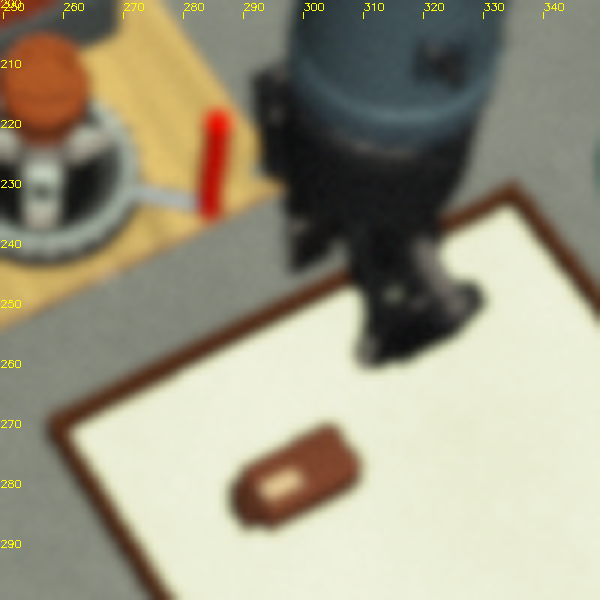

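View pics/p13t.png

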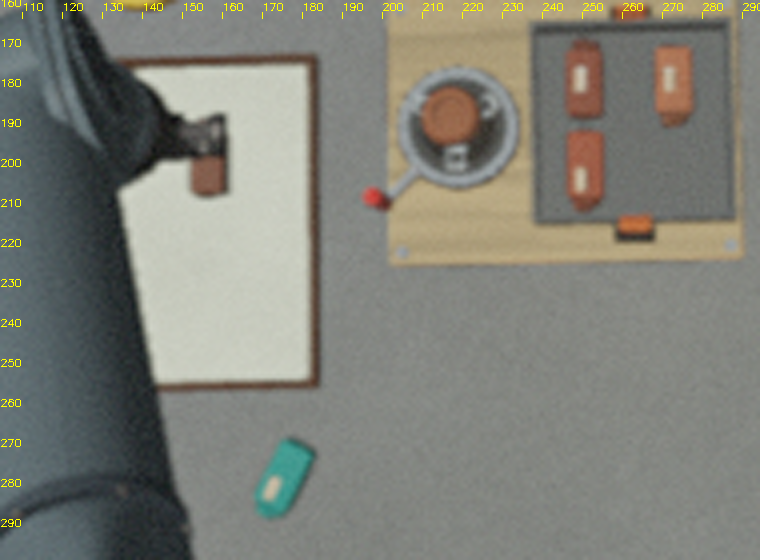

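```bash
python3 -m pendant '{"offset":[[0,-0.2,0.3],[0,-0.4,0.35],[0,-0.65,0.35],[0,-0.9,0.35],[0,-1,0.35]],"rot":[[0,0,0],[0,0,0],[0,0,0],[0,0,0],[0,0,0]],"jaw":[0.2,0,0,0,0]}' 40
python3 -m pendant '{"offset":[[0,-0.25,0],[0,-0.5,0],[0,-0.75,0],[0,-1,0],[0,-1,0]],"rot":[[0,0,0],[0,0,0],[0,0,0],[0,0,0],[0,0,0]],"jaw":[0,0,0,0,0]}' 40
python3 to.py .553 -.071 .1 90
```

```text
time: 56.05
position: [0.5413, 0.1497, 0.2279]
orientation: [3.135, -0.0, 1.572]
ft_force: [0.9, 0.7, -0.3]
grip_width: 0.0
time: 56.55
position: [0.5405, -0.0062, 0.2274]
orientation: [3.136, 0.003, 1.564]
ft_force: [-0.7, -0.5, -0.2]
grip_width: 0.0002
pos [ 0.5405 -0.0062  0.2274] rpy [179.7   0.2  89.6] f [-0.7 -0.5 -0.2] w 0.0002 t 56.55
OFFSET [0.083, -0.432, -0.849] ROT [0.002, 0.003, 0.004]
```

```bash
python3 -m pendant '{"offset":[[0.04,-0.25,0],[0.065,-0.42,0],[0.065,-0.42,-0.3],[0.065,-0.42,-0.6],[0.065,-0.42,-0.85]],"rot":[[0,0,0],[0,0,0],[0,0,0],[0,0,0],[0,0,0]],"jaw":[0,0,0,0,0]}' 40
python3 -m pendant '{"offset":[[0,0,0],[0,0,0],[0,0,0],[0,0,0],[0,0,0]],"rot":[[0,0,0],[0,0,0],[0,0,0],[0,0,0],[0,0,0]],"jaw":[0,0,0,0,0]}' 40
python3 to.py .550 -.071 .035 90
```

```text
time: 57.05
position: [0.5493, -0.0677, 0.0971]
orientation: [3.139, 0.002, 1.565]
ft_force: [0.0, 1.5, -0.3]
grip_width: 0.0001
time: 57.55
position: [0.5504, -0.0676, 0.0987]
orientation: [3.136, 0.002, 1.565]
ft_force: [-0.1, -0.2, 0.1]
grip_width: 0.0002
pos [ 0.5504 -0.0676  0.0987] rpy [1.797e+02 1.000e-01 8.970e+01] f [-0.1 -0.2  0.1] w 0.0002 t 57.55
OFFSET [-0.003, -0.023, -0.424] ROT [0.001, 0.003, 0.004]
```

```bash
python3 -m pendant '{"offset":[[0,-0.02,-0.15],[0,-0.02,-0.3],[0,-0.02,-0.42],[0,-0.02,-0.42],[0,-0.02,-0.42]],"rot":[[0,0.003,0],[0,0.003,0],[0,0.003,0],[0,0.003,0],[0,0.003,0]],"jaw":[0,0,0,0,0]}' 40
python3 -m pendant '{"offset":[[0.02,0,0],[0.04,0,0],[0.06,0,0],[0.08,0,0],[0.09,0,0]],"rot":[[0,0,0],[0,0,0],[0,0,0],[0,0,0],[0,0,0]],"jaw":[0,0,0,0,0]}' 40
python3 to.py .566 -.071 .035 90
python3 - <<'E'
from h import *
s=img('scene'); crop(s,190,140,290,230,7,'pics/p14.png')
E
```

```text
time: 58.05
position: [0.5508, -0.0708, 0.0364]
orientation: [3.14, 0.002, 1.565]
ft_force: [0.1, 0.2, -0.8]
grip_width: 0.0
time: 58.55
position: [0.5646, -0.0708, 0.0366]
orientation: [3.14, 0.002, 1.565]
ft_force: [-1.5, -0.2, 1.2]
grip_width: 0.0001
pos [ 0.5646 -0.0708  0.0366] rpy [1.799e+02 1.000e-01 8.970e+01] f [-1.5 -0.2  1.2] w 0.0001 t 58.55
OFFSET [0.01, -0.002, -0.011] ROT [0.001, 0.001, 0.004]
```

View pics/p14.png

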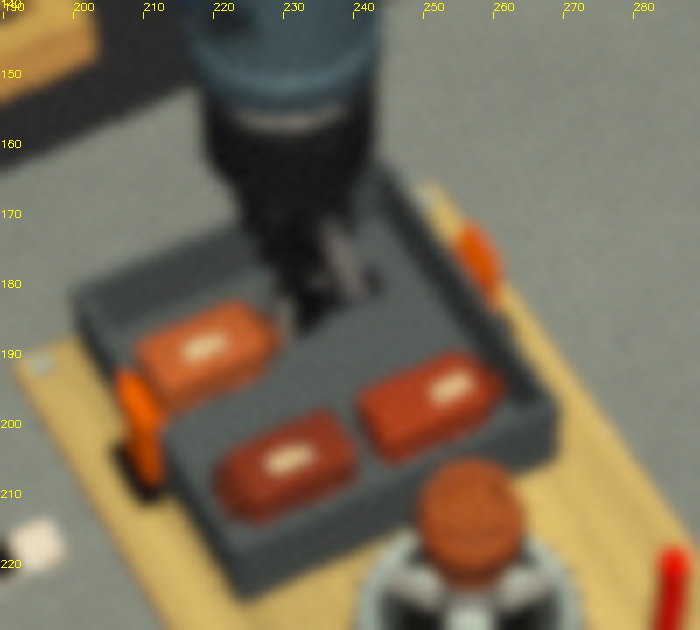

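```bash
python3 -m pendant '{"offset":[[0.01,0,0],[0.02,0,0],[0.03,0,0],[0.035,0,0],[0.035,0,0]],"rot":[[0,0,0],[0,0,0],[0,0,0],[0,0,0],[0,0,0]],"jaw":[0,0,0,0,0]}' 40
python3 -m pendant '{"offset":[[-0.02,0,0],[-0.04,0,0.2],[-0.04,0,0.5],[-0.04,0,0.8],[-0.04,0,1]],"rot":[[0,0,0],[0,0,0],[0,0,0],[0,0,0],[0,0,0]],"jaw":[0,0,0,0,0]}' 40
python3 -m pendant '{"offset":[[0,0.2,0.2],[0,0.4,0.25],[0,0.65,0.25],[0,0.9,0.25],[0,1,0.25]],"rot":[[0,0,0],[0,0,0],[0,0,0],[0,0,0],[0,0,0]],"jaw":[0,0,0,0.2,0.4]}' 40
python3 -m pendant '{"offset":[[0,0.25,0],[0,0.5,0],[0,0.75,0],[0,1,0],[0,1,0]],"rot":[[0,0,0],[0,0,0],[0,0,0],[0,0,0],[0,0,0]],"jaw":[0.6,0.6,0.6,0.6,0.6]}' 40
python3 bricks.py
python3 to.py .5505 .3035 .06 91.5
```

```text
time: 59.1
position: [0.5703, -0.0708, 0.0365]
orientation: [3.139, 0.002, 1.565]
ft_force: [-0.4, -0.4, 0.2]
grip_width: -0.0
time: 59.6
position: [0.5651, -0.0712, 0.1896]
orientation: [3.136, 0.002, 1.565]
ft_force: [0.4, 0.8, -0.2]
grip_width: 0.0
time: 60.1
position: [0.5645, 0.0836, 0.227]
orientation: [3.136, -0.0, 1.57]
ft_force: [0.5, 0.6, -0.2]
grip_width: 0.0284
time: 60.6
position: [0.5633, 0.2401, 0.2265]
orientation: [3.137, -0.003, 1.578]
ft_force: [-0.3, 0.8, 0.0]
grip_width: 0.051
scene [ 0.6222 -0.0723] ax 32.2 dims [0.048 0.091] px 215.5 193.8 rgb [166.  90.  46.]
scene [ 0.5317 -0.0064] ax 5.0 dims [0.042 0.065] px 250.9 197.4 rgb [149.  72.  44.]
scene [ 0.6034 -0.0064] ax 6.5 dims [0.041 0.062] px 230.5 206.5 rgb [130.  68.  46.]
scene [0.5473 0.0571] ax 62.9 dims [0.041 0.063] px 256.5 214.3 rgb [148.  78.  40.]
scene [0.492  0.1368] ax 52.9 dims [0.016 0.073] px 285.5 226.3 rgb [174.  62.  35.]
scene [0.5503 0.3034] ax 2.9 dims [0.029 0.056] px 298.8 279.3 rgb [132.  85.  59.]
top [ 0.617  -0.0702] ax 178.3 dims [0.028 0.063] px 273.0 176.3 rgb [162. 117.  91.]
top [0.6071 0.0018] ax 0.8 dims [0.027 0.059] px 250.8 179.7 rgb [141.  99.  83.]
top [0.5801 0.1102] ax 134.5 dims [0.04  0.042] px 217.3 188.7 rgb [140.  95.  71.]
top [0.5359 0.0024] ax 179.5 dims [0.028 0.059] px 251.0 201.7 rgb [154. 101.  80.]
pos [0.5643 0.2337 0.2267] rpy [179.7   0.   90. ] f [ 0.2 -0.6 -0.8] w 0.0514 t 60.7
OFFSET [-0.092, 0.466, -1.111] ROT [0.0, 0.003, 0.016]
```

```bash
python3 -m pendant '{"offset":[[-0.05,0.25,0],[-0.085,0.466,-0.1],[-0.085,0.466,-0.4],[-0.085,0.466,-0.7],[-0.085,0.466,-1]],"rot":[[0,0,0.01],[0,0,0.02],[0,0,0.02],[0,0,0.02],[0,0,0.02]],"jaw":[0.6,0.6,0.6,0.6,0.6]}' 40
python3 -m pendant '{"offset":[[0,0,0],[0,0,0],[0,0,0],[0,0,0],[0,0,0]],"rot":[[0,0,0],[0,0,0],[0,0,0],[0,0,0],[0,0,0]],"jaw":[0.6,0.6,0.6,0.6,0.6]}' 40
python3 to.py .5515 .3035 .0185 92
```

```text
time: 61.2
position: [0.5525, 0.3013, 0.0757]
orientation: [3.135, 0.001, 1.6]
ft_force: [-0.0, 0.4, -0.9]
grip_width: 0.0512
time: 61.7
position: [0.5536, 0.3019, 0.0777]
orientation: [3.132, -0.0, 1.6]
ft_force: [-0.6, -0.5, -0.6]
grip_width: 0.0513
pos [0.5536 0.3019 0.0777] rpy [179.5  -0.   91.7] f [-0.6 -0.5 -0.6] w 0.0513 t 61.7
OFFSET [-0.014, 0.011, -0.395] ROT [-0.0, 0.006, 0.003]
```

```bash
python3 -m pendant '{"offset":[[-0.014,0.011,-0.1],[-0.014,0.011,-0.2],[-0.014,0.011,-0.3],[-0.014,0.011,-0.395],[-0.014,0.011,-0.395]],"rot":[[0,0.006,0.003],[0,0.006,0.003],[0,0.006,0.003],[0,0.006,0.003],[0,0.006,0.003]],"jaw":[0.6,0.6,0.6,0.6,0.6]}' 40
python3 -m pendant '{"offset":[[0,0,0],[0,0,0],[0,0,0],[0,0,0],[0,0,0]],"rot":[[0,0,0],[0,0,0],[0,0,0],[0,0,0],[0,0,0]],"jaw":[0.5,0.3,0.2,0.2,0.2]}' 40
python3 -m pendant '{"offset":[[0,0,0],[0,0,0.2],[0,0,0.5],[0,0,0.8],[0,0,1]],"rot":[[0,0,0],[0,0,0],[0,0,0],[0,0,0],[0,0,0]],"jaw":[0.2,0.2,0.2,0.2,0.2]}' 50
python3 to.py .536 -.071 .23 90
```

```text
time: 62.2
position: [0.5507, 0.303, 0.016]
orientation: [-3.139, 0.001, 1.605]
ft_force: [0.4, 0.1, -0.1]
grip_width: 0.0513
time: 62.7
position: [0.5523, 0.3038, 0.0178]
orientation: [3.141, -0.001, 1.605]
ft_force: [-1.8, 0.4, 14.8]
grip_width: 0.0297
time: 63.2
position: [0.5531, 0.304, 0.1703]
orientation: [3.139, -0.002, 1.604]
ft_force: [0.6, -0.9, -1.0]
grip_width: 0.0294
pos [0.5531 0.304  0.1703] rpy [ 1.799e+02 -1.000e-01  9.190e+01] f [ 0.6 -0.9 -1. ] w 0.0294 t 63.2
OFFSET [-0.114, -2.5, 0.398] ROT [-0.001, 0.002, -0.021]
```

```bash
python3 -m pendant '{"offset":[[0,-0.1,0.3],[-0.02,-0.3,0.4],[-0.03,-0.5,0.4],[-0.04,-0.75,0.4],[-0.04,-0.85,0.4]],"rot":[[0,0,0],[0,0,-0.02],[0,0,-0.02],[0,0,-0.02],[0,0,-0.02]],"jaw":[0.2,0.2,0.2,0.2,0.2]}' 50
python3 -m pendant '{"offset":[[0,-0.25,0],[-0.02,-0.5,0],[-0.03,-0.75,0],[-0.04,-0.85,0],[-0.04,-0.85,0]],"rot":[[0,0,0],[0,0,0],[0,0,0],[0,0,0],[0,0,0]],"jaw":[0.2,0.2,0.2,0.2,0.2]}' 50
python3 -m pendant '{"offset":[[0,-0.25,0],[-0.02,-0.5,0],[-0.03,-0.75,0],[-0.03,-0.78,0],[-0.03,-0.78,0]],"rot":[[0,0,0],[0,0,0],[0,0,0],[0,0,0],[0,0,0]],"jaw":[0.2,0.2,0.2,0.2,0.2]}' 50
python3 to.py .535 -.071 .08 90
```

```text
time: 63.7
position: [0.5467, 0.1719, 0.2299]
orientation: [3.14, -0.0, 1.569]
ft_force: [-0.7, 0.1, -0.7]
grip_width: 0.0291
time: 64.2
position: [0.5405, 0.0419, 0.2297]
orientation: [3.14, 0.001, 1.564]
ft_force: [-0.3, 0.2, -0.8]
grip_width: 0.0289
time: 64.7
position: [0.5364, -0.0743, 0.2294]
orientation: [3.141, 0.0, 1.564]
ft_force: [-0.1, 0.6, -0.9]
grip_width: 0.0292
pos [ 0.5364 -0.0743  0.2294] rpy [179.9   0.   89.6] f [-0.1  0.6 -0.9] w 0.0292 t 64.7
OFFSET [-0.009, 0.022, -0.996] ROT [0.0, 0.001, 0.004]
```

```bash
python3 -m pendant '{"offset":[[-0.009,0.022,-0.25],[-0.009,0.022,-0.5],[-0.009,0.022,-0.75],[-0.009,0.022,-0.98],[-0.009,0.022,-0.98]],"rot":[[0,0,0.004],[0,0,0.004],[0,0,0.004],[0,0,0.004],[0,0,0.004]],"jaw":[0.2,0.2,0.2,0.2,0.2]}' 50
python3 -m pendant '{"offset":[[0,0,0],[0,0,0],[0,0,0],[0,0,0],[0,0,0]],"rot":[[0,0,0],[0,0,0],[0,0,0],[0,0,0],[0,0,0]],"jaw":[0.2,0.2,0.2,0.2,0.2]}' 50
python3 to.py .536 -.071 .029 90
python3 - <<'E'
from h import *
s=img('scene'); crop(s,190,140,290,230,7,'pics/p15.png')
E
```

```text
time: 65.2
position: [0.5321, -0.0672, 0.0782]
orientation: [-3.134, -0.002, 1.574]
ft_force: [-0.9, -0.2, -1.0]
grip_width: 0.0293
time: 65.7
position: [0.5326, -0.0672, 0.0791]
orientation: [-3.136, -0.002, 1.574]
ft_force: [-0.4, -0.6, -0.9]
grip_width: 0.0291
pos [ 0.5326 -0.0672  0.0791] rpy [-1.797e+02 -1.000e-01  9.020e+01] f [-0.4 -0.6 -0.9] w 0.0291 t 65.7
OFFSET [0.022, -0.025, -0.334] ROT [-0.001, -0.004, -0.002]
```

View pics/p15.png

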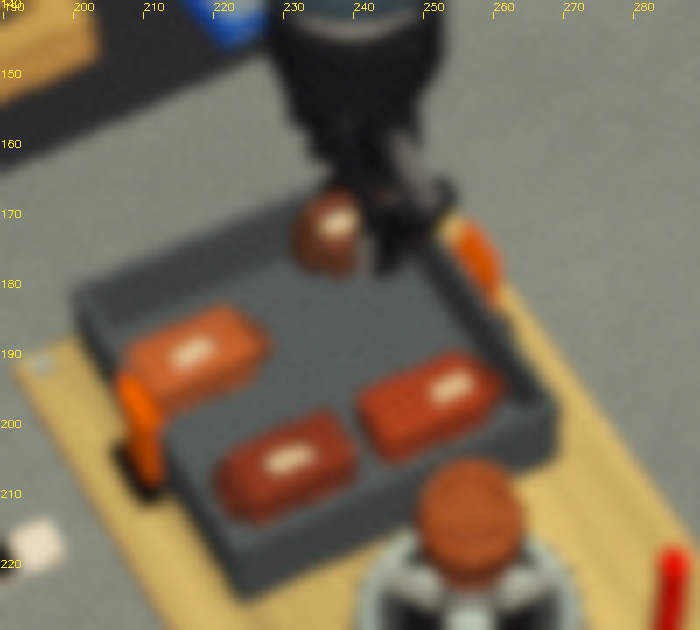

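```bash
python3 -m pendant '{"offset":[[0.022,-0.025,-0.05],[0.022,-0.025,-0.1],[0.022,-0.025,-0.2],[0.022,-0.025,-0.24],[0.022,-0.025,-0.24]],"rot":[[0,-0.004,0],[0,-0.004,0],[0,-0.004,0],[0,-0.004,0],[0,-0.004,0]],"jaw":[0.2,0.2,0.2,0.2,0.2]}' 50
python3 -m pendant '{"offset":[[0,0,-0.02],[0,0,-0.04],[0,0,-0.06],[0,0,-0.06],[0,0,-0.06]],"rot":[[0,0,0],[0,0,0],[0,0,0],[0,0,0],[0,0,0]],"jaw":[0.2,0.2,0.2,0.2,0.2]}' 50
```

```text
time: 66.25
position: [0.5345, -0.0709, 0.0413]
orientation: [-3.138, -0.002, 1.574]
ft_force: [0.2, -0.2, -1.3]
grip_width: 0.0293
time: 66.75
position: [0.5346, -0.0709, 0.0324]
orientation: [-3.139, -0.002, 1.574]
ft_force: [0.2, 0.1, -0.9]
grip_width: 0.0291
```

Past the earlier contact height without force.

```bash
python3 -m pendant '{"offset":[[0,0,-0.01],[0,0,-0.02],[0,0,-0.03],[0,0,-0.03],[0,0,-0.03]],"rot":[[0,0,0],[0,0,0],[0,0,0],[0,0,0],[0,0,0]],"jaw":[0.2,0.2,0.2,0.2,0.2]}' 50
python3 -m pendant '{"offset":[[0,0,0],[0,0,0],[0,0,0],[0,0,0],[0,0,0]],"rot":[[0,0,0],[0,0,0],[0,0,0],[0,0,0],[0,0,0]],"jaw":[0.35,0.5,0.55,0.55,0.55]}' 40
python3 -m pendant '{"offset":[[0,0,0.1],[0,0,0.3],[0,0,0.55],[0,0,0.8],[0,0,1]],"rot":[[0,0,0],[0,0,0],[0,0,0],[0,0,0],[0,0,0]],"jaw":[0.55,0.55,0.55,0.55,0.55]}' 40
python3 to.py .47 -.3 .2 0
```

```text
time: 67.25
position: [0.5347, -0.0709, 0.0279]
orientation: [-3.139, -0.002, 1.574]
ft_force: [0.5, 0.5, 0.4]
grip_width: 0.0292
time: 67.75
position: [0.5347, -0.0709, 0.0279]
orientation: [-3.139, -0.002, 1.574]
ft_force: [0.1, -0.4, 0.5]
grip_width: 0.0466
time: 68.25
position: [0.5351, -0.0712, 0.1811]
orientation: [-3.141, -0.002, 1.573]
ft_force: [-1.6, 0.2, -0.4]
grip_width: 0.0471
pos [ 0.5351 -0.0712  0.1811] rpy [-1.80e+02 -1.00e-01  9.01e+01] f [-1.6  0.2 -0.4] w 0.0471 t 68.25
OFFSET [-0.434, -1.525, 0.126] ROT [-0.001, 0.001, -1.002]
```

```bash
python3 -m pendant '{"offset":[[-0.1,0.1,0.1],[-0.2,0.2,0.2],[-0.3,0.3,0.2],[-0.4,0.4,0.2],[-0.4,0.4,0.2]],"rot":[[0,0,-0.09],[0,0,-0.18],[0,0,-0.27],[0,0,-0.36],[0,0,-0.45]],"jaw":[0.6,0.6,0.6,0.6,0.6]}' 40
python3 - <<'E'
from h import *
t=img('top');s=img('scene')
crop(t,190,145,300,235,7,'pics/k1.png');crop(t,320,195,395,265,10,'pics/k2.png')
crop(s,190,90,275,155,9,'pics/k3.png')
for n,im in(('top',t),('scene',s)):
    hsv=cv2.cvtColor(im,cv2.COLOR_RGB2HSV);h,ss,v=cv2.split(hsv)
    m=((h>100)&(h<125)&(ss>120)).astype(np.uint8)
    k,lab,st,cen=cv2.connectedComponentsWithStats(m)
    for i in range(1,k):
        if st[i,4]<40: continue
        x,y=cen[i]
        if n=='top' and not(325<x<392 and 200<y<262): continue
        if n=='scene' and not(190<x<275 and 95<y<150): continue
        ys,xs=np.nonzero(lab==i)
        z=.035 if st[i,4]<200 else .021
        if z==.035:
            p=np.array([bp(n,(a,b),z)[:2] for a,b in zip(xs,ys)]); w,V=np.linalg.eigh(np.cov(p.T))
            print(n,'handle',p.mean(0),np.degrees(np.arctan2(V[1,1],V[0,1]))%180,np.sqrt(12*w),st[i,4])
        else:
            r=cv2.minAreaRect(np.stack([xs,ys],1).astype(np.float32)); b=cv2.boxPoints(r)
            print(n,'frame',[bp(n,q,z)[:2].round(4).tolist() for q in b],np.mean([bp(n,q,z)[:2] for q in b],0))
E
```

```text
time: 68.75
position: [0.4731, -0.0091, 0.2117]
orientation: [-3.138, -0.003, 0.863]
ft_force: [0.2, 0.2, 0.1]
grip_width: 0.0511
top frame [[0.5125, -0.2421], [0.5274, -0.4063], [0.3672, -0.4168], [0.3529, -0.2543]] [ 0.43999688 -0.32985642]
top handle [ 0.4402306  -0.33054481] 95.36762230011234 [0.01515778 0.06962586] 105
scene frame [[0.5294, -0.4073], [0.3249, -0.4302], [0.3572, -0.2505], [0.5495, -0.2357]] [ 0.44025469 -0.33092598]
scene handle [ 0.44052225 -0.33218448] 90.60808794493369 [0.02614039 0.0790961 ] 124
```

View pics/k1.png

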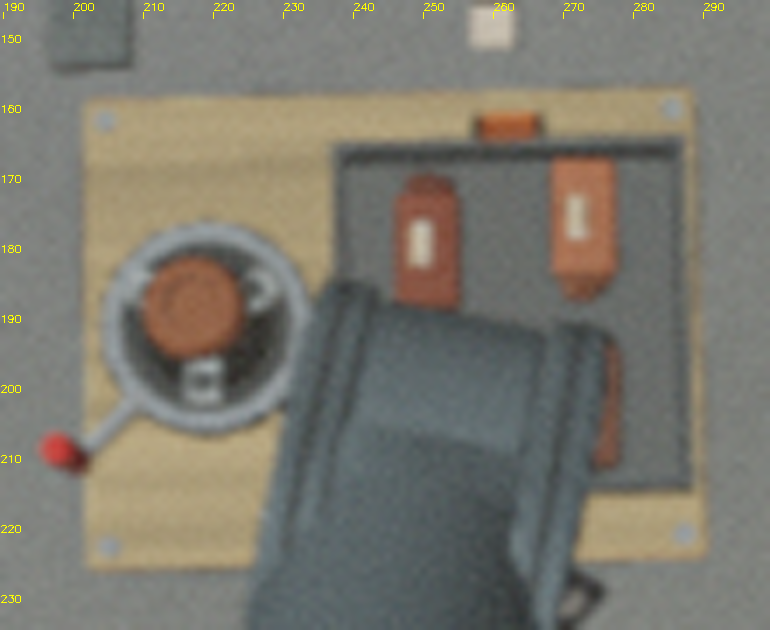

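View pics/k2.png

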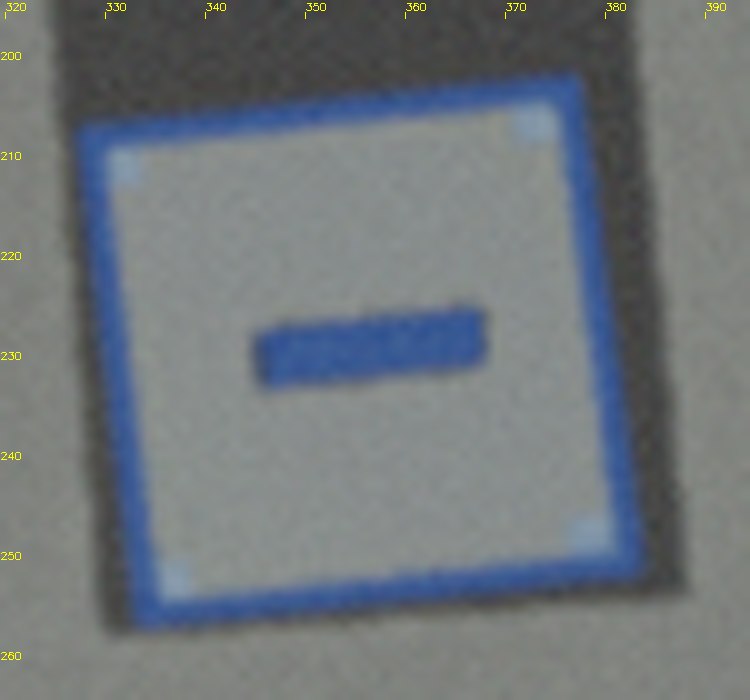

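View pics/k3.png

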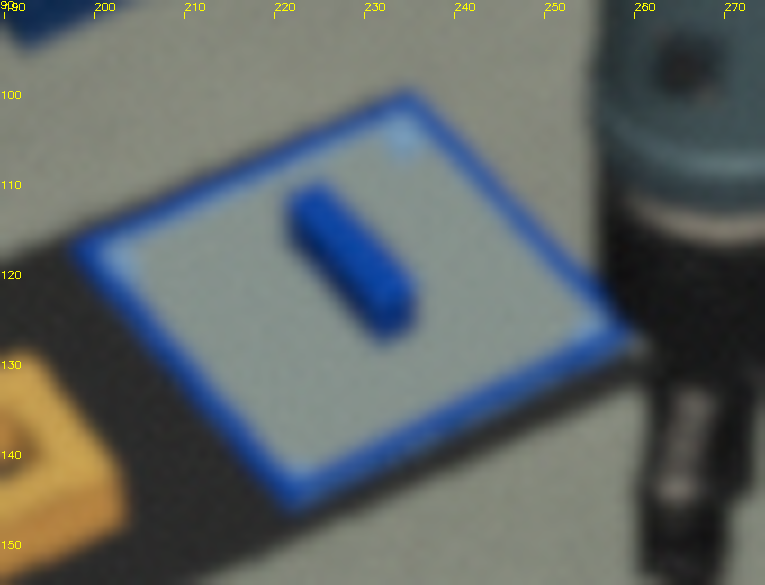

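```bash
python3 - <<'E'
from h import *
from scipy.optimize import least_squares
obs=[]
T=[(78,125),(582,75),(645,572),(135,628)]; S=[(70,243),(630,330),(408,90),(293,505)]
tl=[(1,1),(1,-1),(-1,-1),(-1,1)]; sl=[(1,-1),(-1,1),(-1,-1),(1,1)]
for p,l in zip(T,tl): obs.append(('top',(320+p[0]/10-.5,195+p[1]/10-.5),l))
for p,l in zip(S,sl): obs.append(('scene',(190+p[0]/9-.5,90+p[1]/9-.5),l))
def pt(q,l):
    x,y=l[0]*.08,l[1]*.081;c,s=np.cos(q[2]),np.sin(q[2]);return [q[0]+c*x-s*y,q[1]+s*x+c*y,.020]
for cams in(('top',),('scene',),('top','scene')):
    f=lambda q:np.concatenate([proj(n,pt(q,l))[0]-uv for n,uv,l in obs if n in cams])
    r=least_squares(f,[.44,-.33,.09],x_scale=[.1,.1,1]);print(cams,r.x[:2],np.degrees(r.x[2]));print(f(r.x).reshape(-1,2).round(2).tolist())
for z in(.092,.1,.114): print(z,proj('top',[.5718,.105,z]))
E
sed -i 's/^r=least.*/for cams in(("top",),("scene",),("top","scene")):\n  g=lambda q:np.concatenate([proj(n,pt(q,l))[0]-uv for n,uv,l in obs if n in cams])\n  r=least_squares(g,[.57,.02,0,-.06]);print(cams,r.x[:2],np.degrees(r.x[2]),"well",pt(r.x,(0,0,.016,1)))/' fit1.py; python3 fit1.py | head -8
```

```text
('top',) [ 0.44038403 -0.33019328] 4.65284767564544
[[0.2, 0.1], [-0.27, 0.03], [-0.23, 0.12], [0.3, -0.24]]
('scene',) [ 0.44176978 -0.3328564 ] 5.430917079910188
[[-0.2, 0.45], [0.72, -0.09], [0.01, -0.07], [-0.51, -0.31]]
('top', 'scene') [ 0.44113039 -0.33116381] 4.943095882261972
[[0.38, 0.0], [-0.12, -0.32], [0.17, -0.27], [0.74, -0.37], [0.24, 0.5], [1.06, 0.35], [0.64, 0.19], [-0.4, -0.09]]
0.092 [[216.93124479 188.5052507 ]]
0.1 [[216.69154603 188.18765155]]
0.114 [[216.26571205 187.62341771]]
('top',) [0.57017259 0.01945307] 0.01091919514248528 well [np.float64(0.570183156016837), np.float64(-0.03599724289665876), 0.016]
('scene',) [0.57454374 0.01964276] 0.23260892238615447 well [np.float64(0.5747576191418535), np.float64(-0.033040388763069736), 0.016]
('top', 'scene') [0.57201577 0.01944437] 0.033979377864933845 well [np.float64(0.5720481758219303), np.float64(-0.03520387332193772), 0.016]
[ 0.57201577  0.01944437  0.00059305 -0.05464826] well [np.float64(0.5720481758219303), np.float64(-0.03520387332193772), 0.016] chuck [np.float64(0.5719651485437841), np.float64(0.104796102058314), 0.02]
[[-0.2  -0.67]
 [ 0.27 -0.77]
 [ 0.11  0.06]
 [-0.19 -0.17]
```

```bash
python3 -m pendant '{"offset":[[0,-0.25,0],[0,-0.5,0],[0,-0.75,0],[-0.1,-1,0],[-0.1,-1,0]],"rot":[[0,0,-0.09],[0,0,-0.18],[0,0,-0.27],[0,0,-0.36],[0,0,-0.45]],"jaw":[0.6,0.6,0.6,0.6,0.6]}' 40
python3 -m pendant '{"offset":[[0,-0.25,0],[0,-0.5,0],[0,-0.75,0],[-0.1,-1,0],[-0.1,-1,0]],"rot":[[0,0,-0.04],[0,0,-0.04],[0,0,-0.04],[0,0,-0.04],[0,0,-0.04]],"jaw":[0.6,0.6,0.6,0.6,0.6]}' 40
python3 to.py .4405 -.3305 .09 4.8
```

```text
time: 69.35
position: [0.4577, -0.167, 0.213]
orientation: [3.139, -0.004, 0.148]
ft_force: [0.2, 0.2, -0.4]
grip_width: 0.0509
time: 69.85
position: [0.4392, -0.3237, 0.2143]
orientation: [3.135, -0.003, 0.08]
ft_force: [-0.5, -0.4, 0.6]
grip_width: 0.051
pos [ 0.4392 -0.3237  0.2143] rpy [179.6  -0.2   4.6] f [-0.5 -0.4  0.6] w 0.051 t 69.85
OFFSET [0.009, -0.045, -0.829] ROT [0.004, 0.002, 0.002]
```

```bash
python3 -m pendant '{"offset":[[0.009,-0.045,-0.2],[0.009,-0.045,-0.4],[0.009,-0.045,-0.6],[0.009,-0.045,-0.82],[0.009,-0.045,-0.82]],"rot":[[0.004,0.002,0.002],[0.004,0.002,0.002],[0.004,0.002,0.002],[0.004,0.002,0.002],[0.004,0.002,0.002]],"jaw":[0.6,0.6,0.6,0.6,0.6]}' 40
python3 -m pendant '{"offset":[[0,0,0],[0,0,0],[0,0,0],[0,0,0],[0,0,0]],"rot":[[0,0,0],[0,0,0],[0,0,0],[0,0,0],[0,0,0]],"jaw":[0.6,0.6,0.6,0.6,0.6]}' 40
python3 to.py .4405 -.3305 .037 4.8
python3 - <<'E'
from h import *
s=img('scene');p=env.read_state()['position']
crop(s,190,70,275,155,8,'pics/k4.png',[proj('scene',p)[0]])
E
```

```text
time: 70.35
position: [0.4385, -0.3287, 0.0884]
orientation: [-3.137, 0.004, 0.086]
ft_force: [-0.0, 0.2, -0.4]
grip_width: 0.0513
time: 70.85
position: [0.439, -0.3289, 0.0892]
orientation: [-3.138, 0.003, 0.086]
ft_force: [-0.6, -0.8, 1.0]
grip_width: 0.0512
pos [ 0.439  -0.3289  0.0892] rpy [-179.8    0.2    4.9] f [-0.6 -0.8  1. ] w 0.0512 t 70.85
OFFSET [0.01, -0.011, -0.348] ROT [-0.002, -0.002, -0.002]
```

View pics/k4.png

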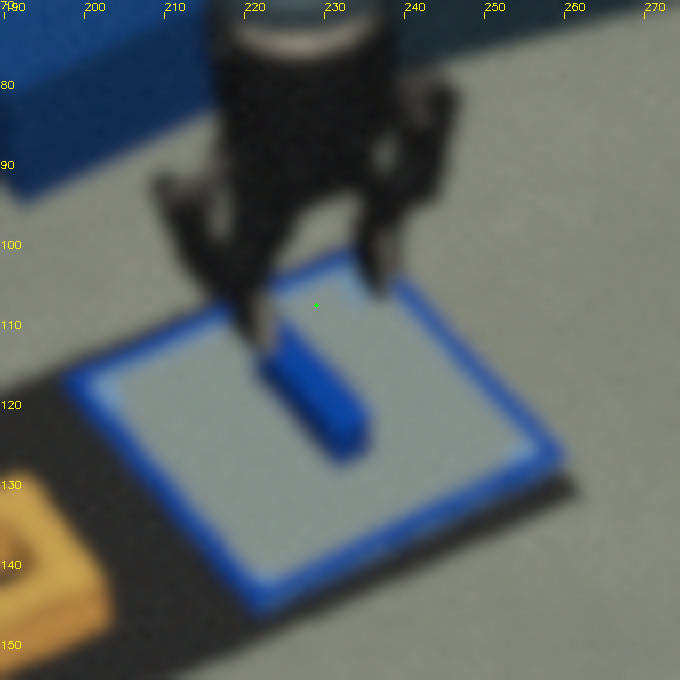

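```bash
python3 -m pendant '{"offset":[[0.01,-0.011,-0.1],[0.01,-0.011,-0.2],[0.01,-0.011,-0.3],[0.01,-0.011,-0.345],[0.01,-0.011,-0.345]],"rot":[[-0.002,-0.002,-0.002],[-0.002,-0.002,-0.002],[-0.002,-0.002,-0.002],[-0.002,-0.002,-0.002],[-0.002,-0.002,-0.002]],"jaw":[0.6,0.6,0.6,0.6,0.6]}' 40
python3 -m pendant '{"offset":[[0,0,0],[0,0,0],[0,0,0],[0,0,0],[0,0,0]],"rot":[[0,0,0],[0,0,0],[0,0,0],[0,0,0],[0,0,0]],"jaw":[0.5,0.3,0.15,0.1,0.1]}' 40
python3 -m pendant '{"offset":[[0,0,0],[0,0,0],[0,0,0],[0,0,0],[0,0,0]],"rot":[[0,0,0],[0,0,0],[0,0,0],[0,0,0],[0,0,0]],"jaw":[0.1,0.1,0.1,0.1,0.1]}' 90
```

```text
time: 71.4
position: [0.4393, -0.3299, 0.0356]
orientation: [-3.139, 0.003, 0.083]
ft_force: [0.5, 0.1, 0.8]
grip_width: 0.0512
time: 71.9
position: [0.44, -0.3302, 0.0363]
orientation: [-3.14, 0.002, 0.083]
ft_force: [0.7, 1.2, 6.6]
grip_width: 0.0196
time: 72.4
position: [0.44, -0.3302, 0.0364]
orientation: [-3.14, 0.002, 0.083]
ft_force: [-0.0, 1.1, 5.2]
grip_width: 0.0182
```

```bash
python3 -m pendant '{"offset":[[0,0,0.05],[0,0,0.2],[0,0,0.45],[0,0,0.7],[0,0,1]],"rot":[[0,0,0],[0,0,0],[0,0,0],[0,0,0],[0,0,0]],"jaw":[0.1,0.1,0.1,0.1,0.1]}' 90
python3 -m pendant '{"offset":[[0.1,0.15,0],[0.2,0.4,0],[0.3,0.65,0],[0.4,0.9,0],[0.45,1,0]],"rot":[[0,0,-0.02],[0,0,-0.04],[0,0,-0.053],[0,0,-0.053],[0,0,-0.053]],"jaw":[0.1,0.1,0.1,0.1,0.1]}' 90
python3 -m pendant '{"offset":[[0.1,0.15,0],[0.2,0.4,0],[0.3,0.6,0],[0.4,0.8,0],[0.4,0.85,0]],"rot":[[0,0,0],[0,0,0],[0,0,0],[0,0,0],[0,0,0]],"jaw":[0.1,0.1,0.1,0.1,0.1]}' 90
python3 to.py .5715 -.0355 .16 0
python3 - <<'E'
from h import *
s=img('scene');p=env.read_state()['position'];t=img('top')
crop(s,170,80,300,230,4,'pics/k5.png',[proj('scene',p)[0]]);crop(t,190,145,300,235,6,'pics/k5t.png')
E
```

```text
time: 72.9
position: [0.4388, -0.3294, 0.1869]
orientation: [-3.138, 0.004, 0.082]
ft_force: [1.7, 0.2, -1.8]
grip_width: 0.0185
time: 73.4
position: [0.5072, -0.1744, 0.1863]
orientation: [-3.136, 0.006, 0.004]
ft_force: [-0.0, 0.7, -2.7]
grip_width: 0.0184
time: 73.9
position: [0.5686, -0.0419, 0.1856]
orientation: [-3.134, 0.006, 0.011]
ft_force: [0.1, 0.9, -3.3]
grip_width: 0.0182
pos [ 0.5686 -0.0419  0.1856] rpy [-179.6    0.4    0.6] f [ 0.1  0.9 -3.3] w 0.0182 t 73.9
OFFSET [0.019, 0.042, -0.171] ROT [-0.005, -0.004, -0.007]
```

View pics/k5.png

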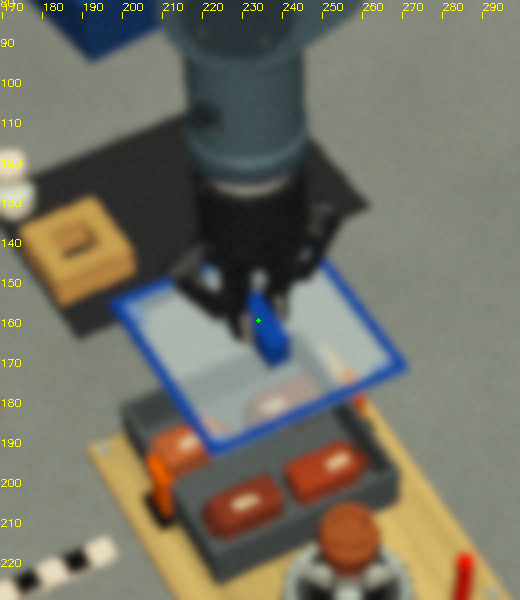

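View pics/k5t.png

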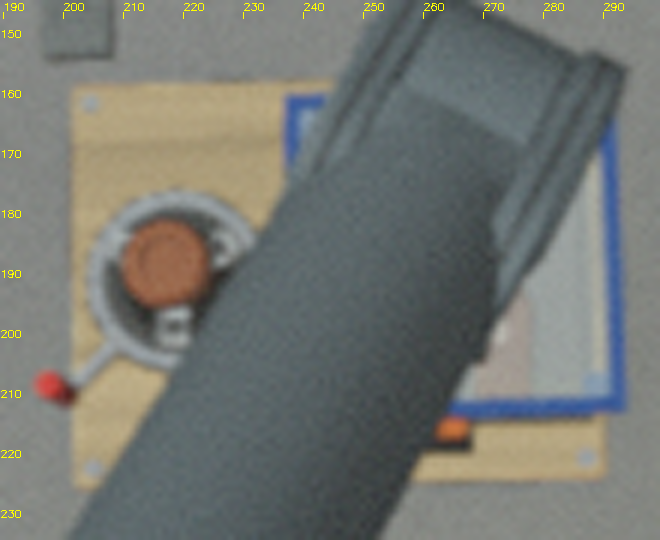

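```bash
python3 -m pendant '{"offset":[[0.019,0.042,-0.05],[0.019,0.042,-0.1],[0.019,0.042,-0.2],[0.019,0.042,-0.3],[0.019,0.042,-0.3]],"rot":[[-0.005,-0.004,-0.007],[-0.005,-0.004,-0.007],[-0.005,-0.004,-0.007],[-0.005,-0.004,-0.007],[-0.005,-0.004,-0.007]],"jaw":[0.1,0.1,0.1,0.1,0.1]}' 90
python3 -m pendant '{"offset":[[0,0,0],[0,0,0],[0,0,0],[0,0,0],[0,0,0]],"rot":[[0,0,0],[0,0,0],[0,0,0],[0,0,0],[0,0,0]],"jaw":[0.1,0.1,0.1,0.1,0.1]}' 90
python3 to.py .5715 -.0355 .11 0
python3 - <<'E'
from h import *
s=img('scene');t=img('top')
crop(s,180,130,290,240,7,'pics/k6.png');crop(t,225,150,300,225,10,'pics/k6t.png')
E
```

```text
time: 74.5
position: [0.5676, -0.0392, 0.138]
orientation: [3.14, 0.006, -0.005]
ft_force: [-0.1, -0.7, -2.2]
grip_width: 0.0183
time: 75.0
position: [0.5678, -0.0392, 0.1384]
orientation: [3.14, 0.005, -0.005]
ft_force: [0.0, -0.2, -2.1]
grip_width: 0.0184
pos [ 0.5678 -0.0392  0.1384] rpy [179.9   0.3  -0.3] f [ 0.  -0.2 -2.1] w 0.0184 t 75.0
OFFSET [0.025, 0.025, -0.189] ROT [0.001, -0.003, 0.003]
```

View pics/k6.png

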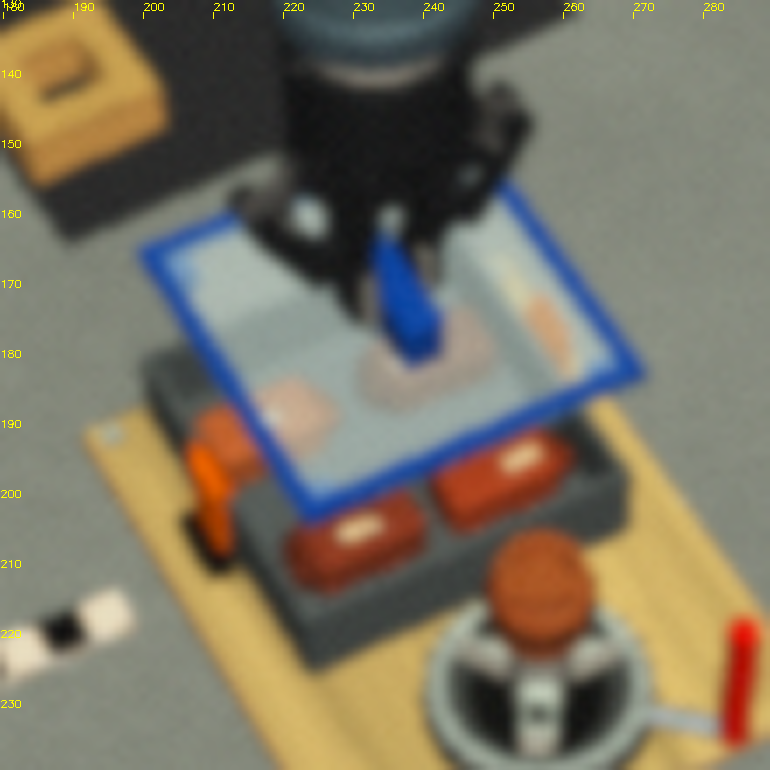

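View pics/k6t.png

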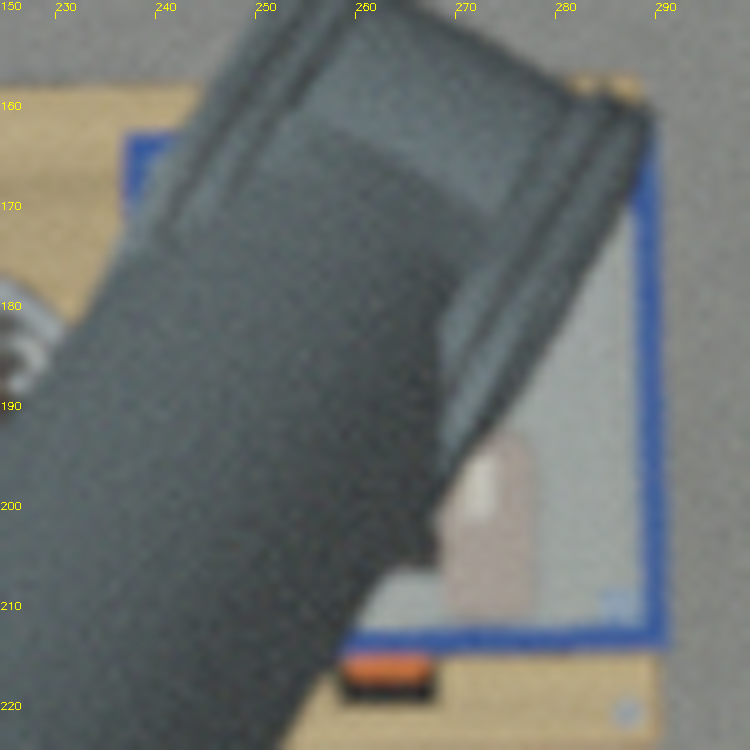

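```bash
cat > cfit.py <<'E'
from h import *
from scipy.optimize import least_squares
def cfit(obs,z,x0=(.57,-.035,0)):
    def pt(q,l):
        x,y=l[0]*.08,l[1]*.081;c,s=np.cos(q[2]),np.sin(q[2]);return [q[0]+c*x-s*y,q[1]+s*x+c*y,z]
    for cams in(('top',),('scene',),('top','scene')):
        f=lambda q:np.concatenate([proj(n,pt(q,l))[0]-uv for n,uv,l in obs if n in cams])
        r=least_squares(f,x0,x_scale=[.1,.1,1]);print(cams,r.x[:2].round(4),np.degrees(r.x[2]).round(2),f(r.x).reshape(-1,2).round(2).tolist())
E
python3 - <<'E'
from cfit import *
o=[('top',(225+12.3-.5,150+13.2-.5),(1,1)),('top',(225+66.8-.5,150+64.8-.5),(-1,-1))]
for p,l in(((140,255),(1,-1)),((310,518),(1,1)),((645,375),(-1,1))): o.append(('scene',(180+p[0]/7-.5,130+p[1]/7-.5),l))
cfit(o,.123)
E
```

```text
('top',) [ 0.5657 -0.039 ] -0.16 [[-0.15, -0.15], [0.15, 0.14]]
('scene',) [ 0.5669 -0.0392] -0.2 [[-0.27, -0.49], [-0.27, 0.68], [0.55, -0.31]]
('top', 'scene') [ 0.5664 -0.0392] -0.24 [[-0.09, -0.43], [0.15, -0.07], [-0.11, -0.57], [-0.13, 0.6], [0.69, -0.35]]
```

```bash
python3 -m pendant '{"offset":[[0.043,0.028,-0.07],[0.043,0.028,-0.14],[0.043,0.028,-0.2],[0.043,0.028,-0.27],[0.043,0.028,-0.27]],"rot":[[0,-0.003,0.003],[0,-0.003,0.003],[0,-0.003,0.003],[0,-0.003,0.003],[0,-0.003,0.003]],"jaw":[0.1,0.1,0.1,0.1,0.1]}' 90
python3 -m pendant '{"offset":[[0,0,0],[0,0,0],[0,0,0],[0,0,0],[0,0,0]],"rot":[[0,0,0],[0,0,0],[0,0,0],[0,0,0],[0,0,0]],"jaw":[0.1,0.1,0.1,0.1,0.1]}' 90
python3 to.py .5743 -.035 .0774 0
python3 - <<'E'
from h import *
s=img('scene');t=img('top')
crop(s,195,150,275,230,9,'pics/k7.png');crop(t,225,150,300,225,10,'pics/k7t.png')
E
```

```text
time: 75.6
position: [0.5728, -0.0349, 0.0958]
orientation: [3.14, 0.004, -0.0]
ft_force: [-0.3, 0.1, -1.6]
grip_width: 0.0182
time: 76.1
position: [0.573, -0.0349, 0.0961]
orientation: [3.14, 0.003, -0.0]
ft_force: [-0.2, 1.1, -1.7]
grip_width: 0.0182
pos [ 0.573  -0.0349  0.0961] rpy [179.9   0.2  -0. ] f [-0.2  1.1 -1.7] w 0.0182 t 76.1
OFFSET [0.009, -0.0, -0.125] ROT [0.001, -0.002, 0.0]
```

View pics/k7.png

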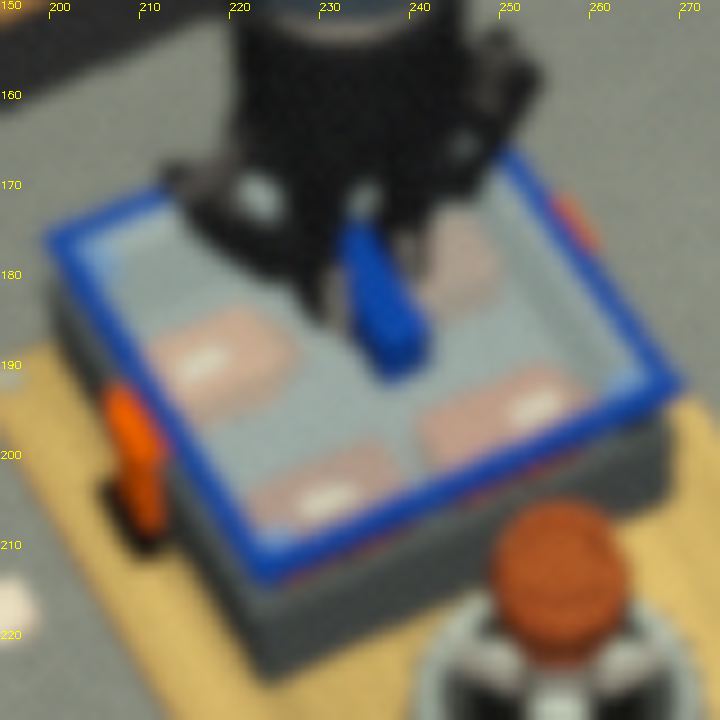

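View pics/k7t.png

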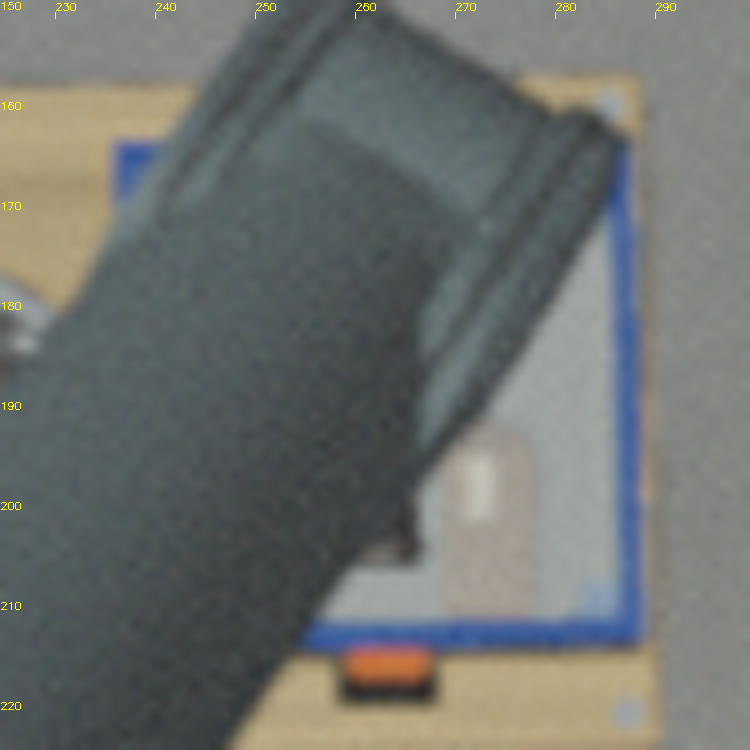

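```bash
python3 - <<'E'
from h import *
t=cv2.imread('pics/top0.png')[:,:,::-1]; s=cv2.imread('pics/scene0.png')[:,:,::-1]
crop(s,195,155,275,235,9,'pics/w1.png');crop(t,230,155,295,225,10,'pics/w2.png')
E
```

```text
(no output)
```

View pics/w1.png

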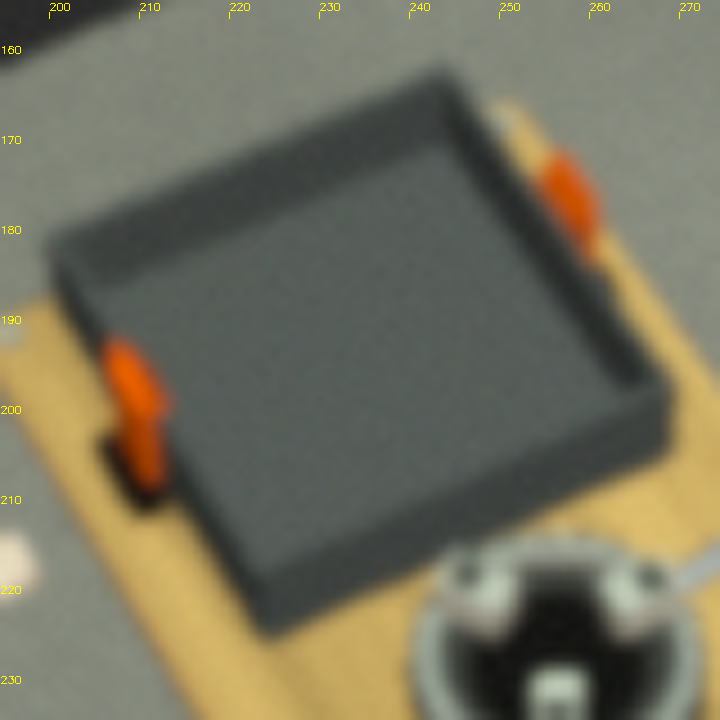

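View pics/w2.png

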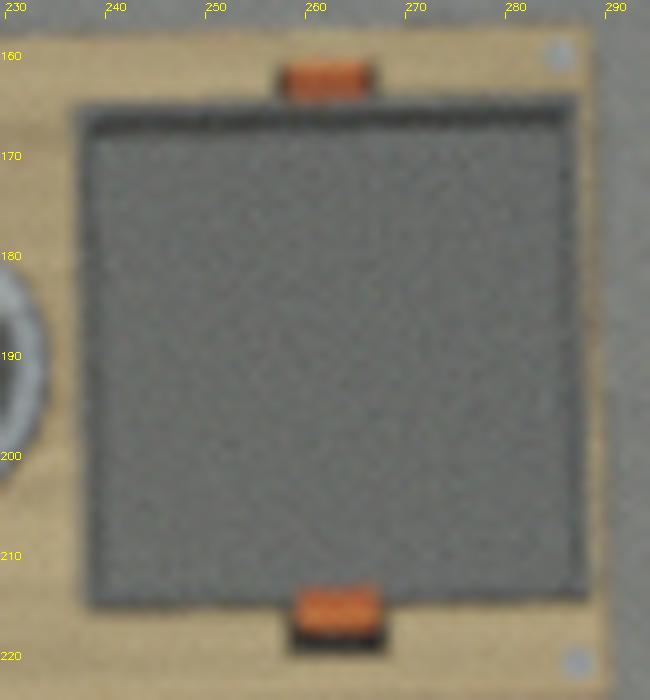

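```bash
python3 - <<'E'
from cfit import *
T=lambda f,x0,y0,p:(x0+p[0]/f-.5,y0+p[1]/f-.5)
print('rim')
o=[('top',T(10,230,155,p),l) for p,l in(((78,105),(1,1)),((577,95),(1,-1)),((590,600),(-1,-1)),((90,608),(-1,1)))]
o+=[('scene',T(9,195,155,p),l) for p,l in(((50,240),(1,-1)),((440,65),(-1,-1)),((672,382),(-1,1)))]
cfit(o,.056)
print('cover')
o=[('top',T(10,225,150,p),l) for p,l in(((116,142),(1,1)),((642,650),(-1,-1)))]
o+=[('scene',T(9,195,150,p),l) for p,l in(((48,240),(1,-1)),((680,383),(-1,1)),((262,585),(1,1)))]
cfit(o,.0807)
E
```

```text
rim
('top',) [ 0.5701 -0.0364] 0.08 [[-0.54, 0.01], [0.69, -0.07], [0.8, -0.12], [-0.95, 0.16]]
('scene',) [ 0.5744 -0.0366] 0.89 [[-1.13, -0.09], [0.42, -0.2], [0.71, 0.16]]
('top', 'scene') [ 0.572  -0.0367] 0.53 [[-0.64, -0.36], [0.58, -0.84], [1.09, -0.92], [-0.65, -0.24], [-0.36, -0.58], [1.28, -0.45], [1.32, 0.02]]
cover
('top',) [ 0.5691 -0.0343] -0.71 [[-0.06, -0.06], [0.06, 0.05]]
('scene',) [ 0.5723 -0.0357] 0.66 [[-0.78, -0.15], [0.8, 0.32], [-0.04, -0.25]]
('top', 'scene') [ 0.5708 -0.035 ] -0.15 [[-0.1, -0.36], [0.51, -0.79], [-0.06, -0.56], [1.21, 0.71], [0.01, -0.4]]
```

```bash
python3 -m pendant '{"offset":[[0.01,-0.01,0],[0.01,-0.01,0],[0.01,-0.01,-0.01],[0.01,-0.01,-0.02],[0.01,-0.01,-0.02]],"rot":[[0,-0.002,0],[0,-0.002,0],[0,-0.002,0],[0,-0.002,0],[0,-0.002,0]],"jaw":[0.1,0.1,0.1,0.1,0.1]}' 100
python3 -m pendant '{"offset":[[0,0,-0.01],[0,0,-0.02],[0,0,-0.02],[0,0,-0.02],[0,0,-0.02]],"rot":[[0,0,0],[0,0,0],[0,0,0],[0,0,0],[0,0,0]],"jaw":[0.1,0.1,0.1,0.1,0.1]}' 100
```

```text
time: 76.7
position: [0.574, -0.0365, 0.0928]
orientation: [3.14, 0.001, -0.0]
ft_force: [-1.6, -0.6, -0.9]
grip_width: 0.0181
time: 77.2
position: [0.5745, -0.0367, 0.0904]
orientation: [3.14, 0.0, -0.0]
ft_force: [-1.2, -0.4, 5.0]
grip_width: 0.0179
```

```bash
python3 -m pendant '{"offset":[[0,0,-0.007],[0,0,-0.013],[0,0,-0.013],[0,0,-0.013],[0,0,-0.013]],"rot":[[0,0,0],[0,0,0],[0,0,0],[0,0,0],[0,0,0]],"jaw":[0.1,0.1,0.1,0.1,0.1]}' 100
python3 - <<'E'
from h import *
s=img('scene');t=img('top')
crop(s,195,150,275,230,9,'pics/k8.png');crop(t,225,150,300,225,10,'pics/k8t.png')
E
```

```text
time: 77.7
position: [0.5752, -0.0369, 0.0895]
orientation: [3.14, -0.001, -0.001]
ft_force: [-4.7, 1.7, 9.9]
grip_width: 0.018
```

View pics/k8.png

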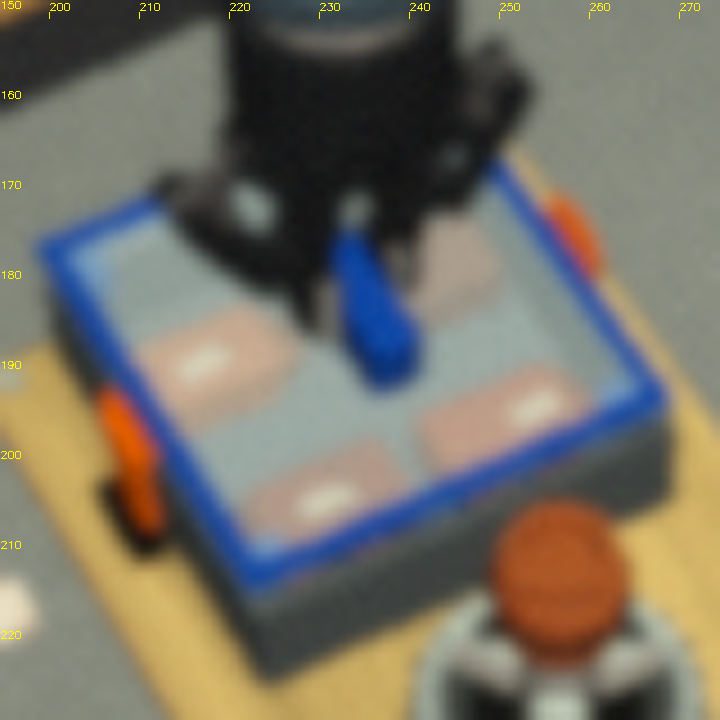

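View pics/k8t.png

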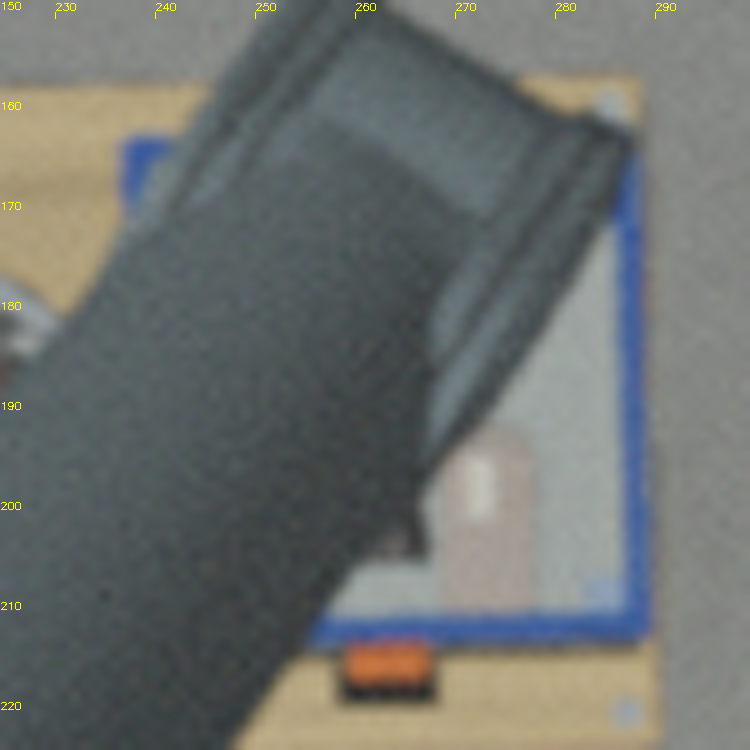

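```bash
python3 -m pendant '{"offset":[[-0.005,0,0],[-0.01,0,0],[-0.01,0,0],[-0.01,0,0],[-0.01,0,0]],"rot":[[0,0,0],[0,0,0],[0,0,0],[0,0,0],[0,0,0]],"jaw":[0.1,0.1,0.1,0.1,0.1]}' 100
python3 -m pendant '{"offset":[[0,0,-0.007],[0,0,-0.013],[0,0,-0.013],[0,0,-0.013],[0,0,-0.013]],"rot":[[0,0,0],[0,0,0],[0,0,0],[0,0,0],[0,0,0]],"jaw":[0.1,0.1,0.1,0.1,0.1]}' 100
```

```text
time: 78.3
position: [0.5742, -0.0369, 0.0898]
orientation: [3.14, -0.002, -0.0]
ft_force: [-0.7, 0.3, 4.9]
grip_width: 0.0179
time: 78.8
position: [0.5751, -0.0371, 0.0888]
orientation: [3.141, -0.004, -0.001]
ft_force: [-3.0, 0.9, 11.5]
grip_width: 0.018
```

```bash
python3 -m pendant '{"offset":[[-0.01,0.003,-0.007],[-0.012,0.003,-0.015],[-0.012,0.003,-0.015],[-0.012,0.003,-0.015],[-0.012,0.003,-0.015]],"rot":[[0,0.003,0],[0,0.003,0],[0,0.003,0],[0,0.003,0],[0,0.003,0]],"jaw":[0.1,0.1,0.1,0.1,0.1]}' 100
python3 -m pendant '{"offset":[[-0.005,0,-0.007],[-0.005,0,-0.015],[-0.005,0,-0.015],[-0.005,0,-0.015],[-0.005,0,-0.015]],"rot":[[0,0.003,0],[0,0.003,0],[0,0.003,0],[0,0.003,0],[0,0.003,0]],"jaw":[0.1,0.1,0.1,0.1,0.1]}' 100
```

```text
time: 79.3
position: [0.5748, -0.0371, 0.0882]
orientation: [3.141, -0.003, -0.001]
ft_force: [-1.6, 0.7, 15.9]
grip_width: 0.0184
time: 79.8
position: [0.5751, -0.0374, 0.0872]
orientation: [3.141, -0.0, -0.001]
ft_force: [-4.4, 0.7, 13.3]
grip_width: 0.018
```

```bash
python3 -m pendant '{"offset":[[-0.01,0.005,-0.01],[-0.012,0.006,-0.02],[-0.012,0.006,-0.02],[-0.012,0.006,-0.02],[-0.012,0.006,-0.02]],"rot":[[0,0,0],[0,0,0],[0,0,0],[0,0,0],[0,0,0]],"jaw":[0.1,0.1,0.1,0.1,0.1]}' 110
python3 -m pendant '{"offset":[[-0.005,0.003,-0.01],[-0.005,0.003,-0.02],[-0.005,0.003,-0.02],[-0.005,0.003,-0.02],[-0.005,0.003,-0.02]],"rot":[[0,0,0],[0,0,0],[0,0,0],[0,0,0],[0,0,0]],"jaw":[0.1,0.1,0.1,0.1,0.1]}' 110
python3 - <<'E'
from h import *
s=img('scene');t=img('top')
crop(s,195,150,275,230,9,'pics/k9.png');crop(t,225,150,300,225,10,'pics/k9t.png')
E
```

```text
time: 80.3
position: [0.5737, -0.0369, 0.0843]
orientation: [3.14, -0.001, -0.001]
ft_force: [0.9, -1.6, 2.7]
grip_width: 0.0183
time: 80.8
position: [0.5731, -0.0364, 0.0811]
orientation: [3.14, -0.001, -0.001]
ft_force: [1.6, -0.4, 0.5]
grip_width: 0.0179
```

View pics/k9.png

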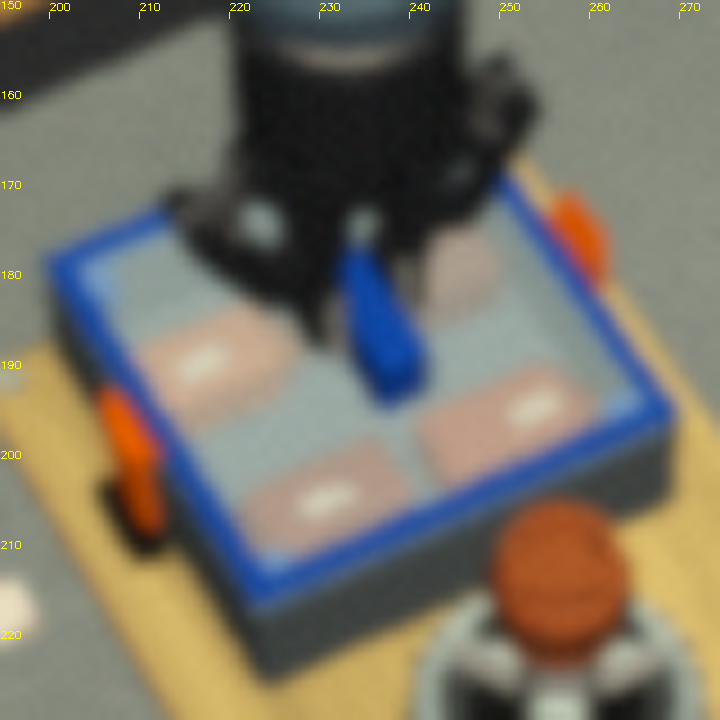

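View pics/k9t.png

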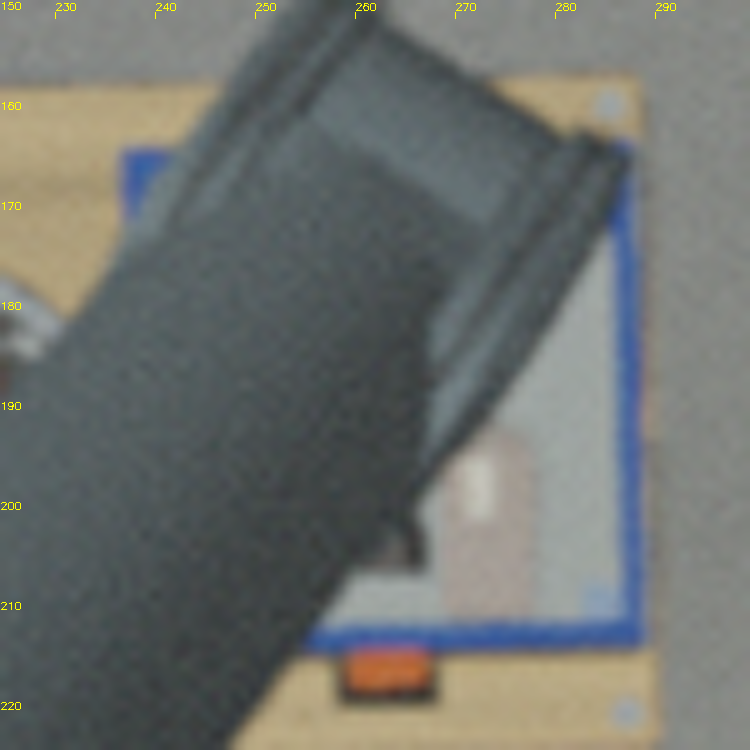

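```bash
python3 -m pendant '{"offset":[[0,0,-0.01],[0,0,-0.015],[0,0,-0.02],[0,0,-0.02],[0,0,-0.02]],"rot":[[0,0,0],[0,0,0],[0,0,0],[0,0,0],[0,0,0]],"jaw":[0.1,0.1,0.1,0.1,0.1]}' 110
python3 -m pendant '{"offset":[[0,0,-0.007],[0,0,-0.013],[0,0,-0.013],[0,0,-0.013],[0,0,-0.013]],"rot":[[0,0,0],[0,0,0],[0,0,0],[0,0,0],[0,0,0]],"jaw":[0.1,0.1,0.1,0.1,0.1]}' 110
```

```text
time: 81.4
position: [0.5727, -0.0362, 0.0779]
orientation: [3.14, -0.0, -0.001]
ft_force: [1.1, -0.7, -1.5]
grip_width: 0.0182
time: 81.9
position: [0.5728, -0.0363, 0.0775]
orientation: [3.142, -0.001, -0.001]
ft_force: [-4.7, 1.6, 16.6]
grip_width: 0.0178
```

```bash
python3 -m pendant '{"offset":[[0,0,-0.007],[0,0,-0.01],[0,0,-0.01],[0,0,-0.01],[0,0,-0.01]],"rot":[[0,0,0],[0,0,0],[0,0,0],[0,0,0],[0,0,0]],"jaw":[0.1,0.1,0.1,0.1,0.1]}' 110
python3 -m pendant '{"offset":[[0,0,0.005],[0,0,0.01],[0,0,0.01],[0,0,0.01],[0,0,0.01]],"rot":[[0,0,0],[0,0,0],[0,0,0],[0,0,0],[0,0,0]],"jaw":[0.1,0.1,0.1,0.15,0.2]}' 40
python3 -m pendant '{"offset":[[0,0,0],[0,0,0],[0,0,0],[0,0,0],[0,0,0]],"rot":[[0,0,0],[0,0,0],[0,0,0],[0,0,0],[0,0,0]],"jaw":[0.4,0.5,0.5,0.5,0.5]}' 40
python3 -m pendant '{"offset":[[0,0,0.1],[0,0,0.3],[0,0,0.55],[0,0,0.8],[0,0,1]],"rot":[[0,0,0],[0,0,0],[0,0,0],[0,0,0],[0,0,0]],"jaw":[0.5,0.5,0.5,0.5,0.5]}' 40
python3 -m pendant '{"offset":[[-0.2,-0.25,0.1],[-0.4,-0.5,0.1],[-0.5,-0.75,0.1],[-0.5,-1,0.1],[-0.5,-1,0.1]],"rot":[[0,0,0],[0,0,0],[0,0,0],[0,0,0],[0,0,0]],"jaw":[0.5,0.5,0.5,0.5,0.5]}' 40
python3 -m pendant '{"offset":[[-0.1,-0.25,0],[-0.2,-0.5,0],[-0.2,-0.75,0],[-0.2,-1,0],[-0.2,-1,0]],"rot":[[0,0,0],[0,0,0],[0,0,0],[0,0,0],[0,0,0]],"jaw":[0.5,0.5,0.5,0.5,0.5]}' 40
python3 - <<'E'
from h import *
s=img('scene');t=img('top')
cv2.imwrite('pics/s9.png',s[:,:,::-1]);cv2.imwrite('pics/t9.png',t[:,:,::-1])
crop(s,195,150,300,260,7,'pics/k10.png');crop(t,190,145,300,235,7,'pics/k10t.png')
E
```

```text
time: 82.4
position: [0.5728, -0.0363, 0.0775]
orientation: [-3.14, -0.001, -0.001]
ft_force: [-5.9, 1.6, 16.8]
grip_width: 0.018
time: 82.9
position: [0.5728, -0.0363, 0.0788]
orientation: [-3.14, -0.001, -0.001]
ft_force: [-0.1, 0.5, -1.9]
grip_width: 0.0183
time: 83.4
position: [0.5728, -0.0363, 0.0788]
orientation: [-3.14, -0.001, -0.001]
ft_force: [-0.6, -0.2, 0.2]
grip_width: 0.0426
time: 83.9
position: [0.5732, -0.0368, 0.232]
orientation: [-3.14, -0.003, -0.002]
ft_force: [1.3, -0.3, 0.3]
grip_width: 0.043
time: 84.4
position: [0.4966, -0.1929, 0.249]
orientation: [3.14, -0.005, -0.011]
ft_force: [0.1, -0.8, -0.1]
grip_width: 0.0427
time: 84.9
position: [0.4648, -0.3484, 0.2506]
orientation: [3.136, -0.006, -0.018]
ft_force: [-0.1, 0.0, -0.3]
grip_width: 0.0425
```

View pics/k10.png

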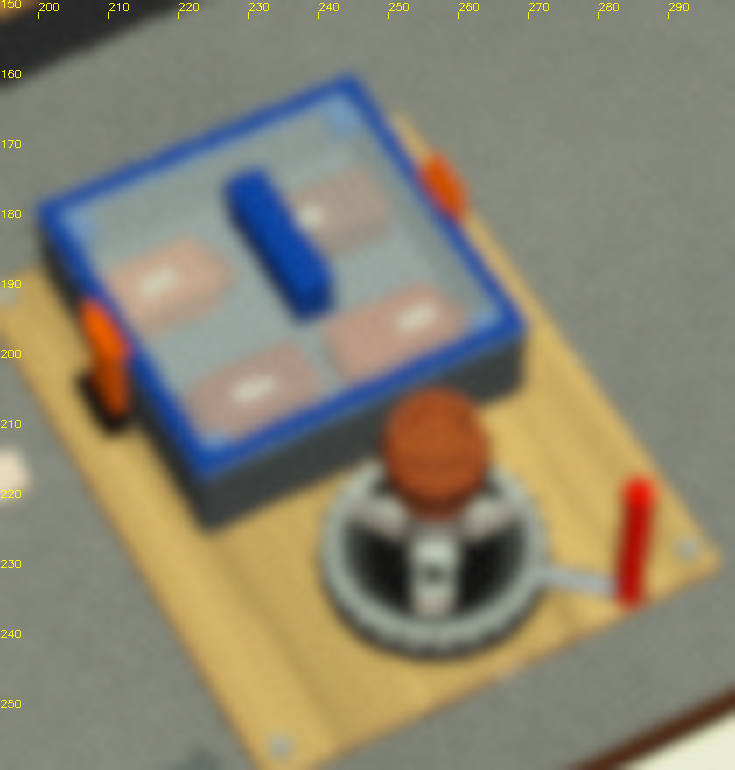

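View pics/k10t.png

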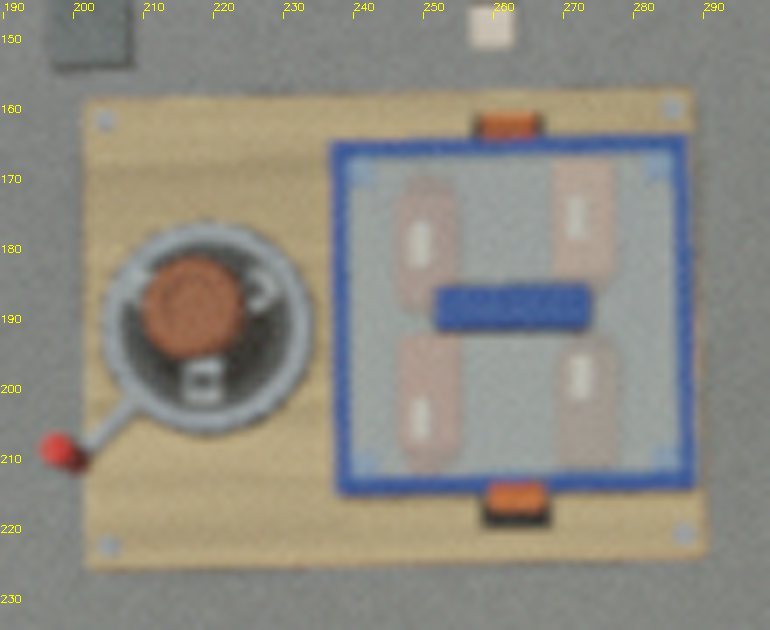

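View pics/t9.png

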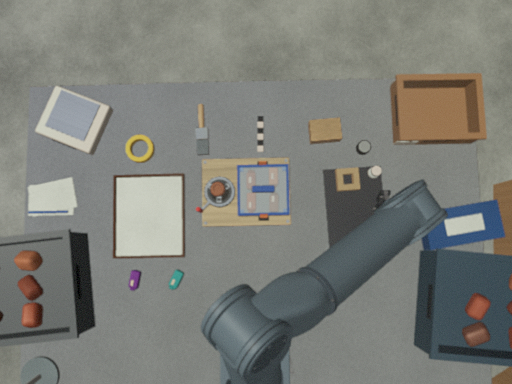

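```bash
python3 - <<'E'
from cfit import *
T=lambda f,x0,y0,p:(x0+p[0]/f-.5,y0+p[1]/f-.5)
o=[('top',T(7,190,145,p),l) for p,l in(((330,142),(1,1)),((686,136),(1,-1)),((695,490),(-1,-1)),((338,496),(-1,1)))]
o+=[('scene',T(7,195,150,p),l) for p,l in(((40,207),(1,-1)),((350,75),(-1,-1)),((525,325),(-1,1)),((205,470),(1,1)))]
for z in(.062,.072): print(z);cfit(o,z)
for s in(1.0,1.05,1.1,1.15,1.2,1.25):
    a=np.arctan2(-.025,-.081)-s
    print(s,proj('top',[.5705+.085*np.cos(a),.104+.085*np.sin(a),.105]).round(1),proj('scene',[.574+.085*np.cos(a),.105+.085*np.sin(a),.105]).round(1))
E
```

```text
0.062
('top',) [ 0.5696 -0.0357] 0.02 [[-0.16, 0.05], [0.32, -0.13], [0.4, -0.05], [-0.56, 0.12]]
('scene',) [ 0.5718 -0.0378] 0.14 [[-0.68, -0.12], [0.28, -0.34], [0.86, -0.19], [-0.44, 0.48]]
('top', 'scene') [ 0.5707 -0.0367] 0.06 [[0.12, -0.31], [0.6, -0.53], [0.72, -0.45], [-0.24, -0.24], [-0.22, -0.04], [0.77, -0.22], [1.32, -0.04], [-0.01, 0.6]]
0.072
('top',) [ 0.5684 -0.0357] 0.02 [[-0.34, -0.12], [0.49, -0.31], [0.58, 0.11], [-0.74, 0.3]]
('scene',) [ 0.575  -0.0311] 0.14 [[-0.97, -0.22], [0.36, -0.58], [1.16, -0.15], [-0.54, 0.71]]
('top', 'scene') [ 0.5715 -0.034 ] 0.06 [[-0.89, -1.06], [-0.08, -1.29], [0.04, -0.89], [-1.26, -0.66], [-0.32, -1.34], [0.95, -1.6], [1.68, -1.26], [0.05, -0.52]]
1.0 [[199. 210.]] [[286.4 218.6]]
1.05 [[198.  209.1]] [[286.1 219.8]]
1.1 [[197.  208.2]] [[285.8 221. ]]
1.15 [[196.  207.1]] [[285.3 222.2]]
1.2 [[195.1 206.1]] [[284.9 223.4]]
1.25 [[194.3 205. ]] [[284.3 224.6]]
```

```bash
python3 - <<'E'
from h import *
from scipy.optimize import least_squares
def red(im,n):
    h,s,v=cv2.split(cv2.cvtColor(im.copy(),cv2.COLOR_RGB2HSV))
    w=np.clip(im[:,:,0].astype(float)-1.15*np.maximum(im[:,:,1],im[:,:,2])-40,0,None)
    x0,x1,y0,y1=(190,228,203,222) if n=='top' else(272,292,192,240)
    m=((h<6)|(h>174))&(s>140); w=w*m
    sub=w[y0:y1,x0:x1]; ys,xs=np.nonzero(sub>10); ww=sub[ys,xs]
    return np.array([(xs*ww).sum(),(ys*ww).sum()])/ww.sum()+[x0,y0],len(xs),(xs.min()+x0,xs.max()+x0,ys.min()+y0,ys.max()+y0)
for n in('top','scene'):
    a=red(cv2.imread(f'pics/{n}0.png')[:,:,::-1],n);b=red(cv2.imread('pics/%s9.png'%n[0])[:,:,::-1],n)
    print(n,a,b)
    # fit s0,s1,with free center; use z of mean for centroid
    for z in((.095,.105) if n=='top' else(.065,.07)):
        P=[bp(n,a[0],z),bp(n,b[0],z)]
        d=P[1]-P[0]; ch=np.hypot(d[0],d[1]); D=2*np.arcsin(ch/.17); mid=np.arctan2(d[1],d[0])+np.pi/2
        phi0=np.arctan2(-.025,-.081)%(2*np.pi); s0=phi0-(mid%(2*np.pi))-D/2
        print(z,P,'delta',D,'s0',s0,'s1',s0+D)
        c=(P[0]+P[1])/2; 
        for q in P: print('   angle about chuck', (phi0-np.arctan2(q[1]-.1048,q[0]-.572))%(2*np.pi))
E
```

```text
top (array([221.22214699, 216.0747762 ]), 12, (np.int64(220), np.int64(223), np.int64(215), np.int64(218))) (array([198.08351939, 208.98420574]), 11, (np.int64(197), np.int64(200), np.int64(208), np.int64(210)))
0.095 [array([0.48649187, 0.09244987, 0.095     ]), array([0.50953267, 0.16299221, 0.095     ])] delta 0.9034729212822168 s0 0.16332963373957987 s1 1.0668025550217966
   angle about chuck 0.15592594153926598
   angle about chuck 1.049347973597806
0.105 [array([0.48583756, 0.09162904, 0.105     ]), array([0.50871909, 0.16168375, 0.105     ])] delta 0.8967703618460724 s0 0.16668091345765118 s1 1.0634512753037235
   angle about chuck 0.14767853431172906
   angle about chuck 1.0315780088236748
scene (array([279.86496554, 204.49309897]), 55, (np.int64(278), np.int64(282), np.int64(197), np.int64(214))) (array([285.21716481, 226.34383863]), 44, (np.int64(283), np.int64(287), np.int64(219), np.int64(235)))
0.065 [array([0.48417161, 0.08639274, 0.065     ]), array([0.51018667, 0.1598654 , 0.065     ])] delta 0.9525785547252423 s0 0.16338026092777247 s1 1.115958815653015
   angle about chuck 0.09277429761950273
   angle about chuck 1.0270939551701699
0.07 [array([0.48617873, 0.08926534, 0.07      ]), array([0.51208644, 0.16243479, 0.07      ])] delta 0.948322879369362 s0 0.16550809860571264 s1 1.1138309779750746
   angle about chuck 0.12029340990463133
   angle about chuck 1.0653810446405676
```

```bash
python3 -m pendant '{"offset":[[0,0.25,0],[0,0.5,0],[0,0.75,0],[0.05,1,0],[0.05,1,0]],"rot":[[0,0,0.05],[0,0,0.1],[0,0,0.15],[0,0,0.2],[0,0,0.2]],"jaw":[0.5,0.5,0.5,0.5,0.5]}' 30
python3 -m pendant '{"offset":[[0,0.25,0],[0,0.5,0],[0.05,0.75,0],[0.1,1,0],[0.1,1,0]],"rot":[[0,0,0.05],[0,0,0.1],[0,0,0.15],[0,0,0.18],[0,0,0.18]],"jaw":[0.5,0.5,0.5,0.5,0.5]}' 30
python3 -m pendant '{"offset":[[0,0.25,0],[0.05,0.5,0],[0.1,0.75,0],[0.15,1,0],[0.15,1,0]],"rot":[[0,0,0],[0,0,0],[0,0,0],[0,0,0],[0,0,0]],"jaw":[0.4,0.4,0.4,0.4,0.4]}' 30
python3 to.py .5164 .169 .14 35
```

```text
time: 85.5
position: [0.4753, -0.1857, 0.2493]
orientation: [-3.139, -0.006, 0.314]
ft_force: [0.1, 0.4, -0.2]
grip_width: 0.0427
time: 86.0
position: [0.491, -0.0289, 0.2492]
orientation: [-3.136, -0.008, 0.607]
ft_force: [-0.6, 0.1, -0.0]
grip_width: 0.0425
time: 86.5
position: [0.5135, 0.1277, 0.2491]
orientation: [-3.135, -0.009, 0.616]
ft_force: [-0.1, -0.1, 0.4]
grip_width: 0.0346
pos [0.5135 0.1277 0.2491] rpy [-179.6   -0.5   35.3] f [-0.1 -0.1  0.4] w 0.0346 t 86.5
OFFSET [0.019, 0.275, -0.727] ROT [-0.007, 0.002, -0.003]
```

```bash
python3 -m pendant '{"offset":[[0.01,0.14,0],[0.019,0.275,0],[0.019,0.275,-0.2],[0.019,0.275,-0.45],[0.019,0.275,-0.65]],"rot":[[-0.007,0.002,0],[-0.007,0.002,0],[-0.007,0.002,0],[-0.007,0.002,0],[-0.007,0.002,0]],"jaw":[0.5,0.5,0.5,0.5,0.5]}' 30
python3 -m pendant '{"offset":[[0,0,0],[0,0,0],[0,0,0],[0,0,0],[0,0,0]],"rot":[[0,0,0],[0,0,0],[0,0,0],[0,0,0],[0,0,0]],"jaw":[0.5,0.5,0.5,0.5,0.5]}' 30
python3 to.py .5164 .169 .082 35
python3 - <<'E'
from h import *
s=img('scene');p=env.read_state()['position']
crop(s,245,150,315,245,7,'pics/q1.png',[proj('scene',p)[0]])
E
```

```text
time: 87.0
position: [0.5156, 0.1687, 0.1504]
orientation: [3.141, 0.001, 0.616]
ft_force: [1.0, 0.3, -0.1]
grip_width: 0.0426
time: 87.5
position: [0.5163, 0.169, 0.1516]
orientation: [3.141, -0.002, 0.616]
ft_force: [0.6, 0.4, -0.0]
grip_width: 0.0429
pos [0.5163 0.169  0.1516] rpy [ 1.80e+02 -1.00e-01  3.53e+01] f [ 0.6  0.4 -0. ] w 0.0429 t 87.5
OFFSET [0.001, 0.0, -0.464] ROT [-0.0, 0.001, -0.003]
```

View pics/q1.png

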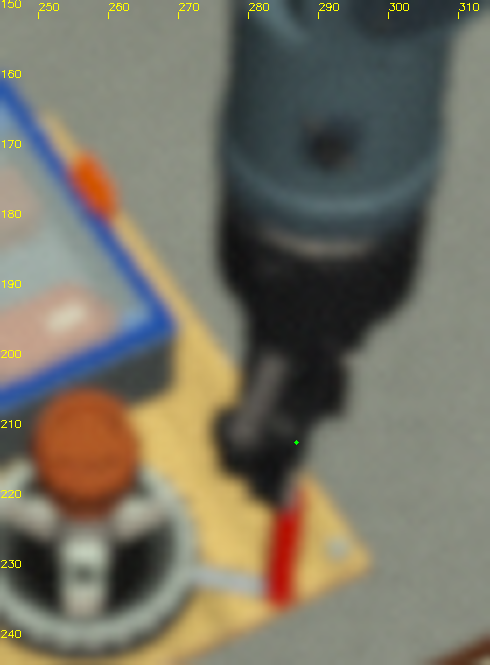

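```bash
python3 -m pendant '{"offset":[[0,0,-0.12],[0,0,-0.24],[0,0,-0.36],[0,0,-0.46],[0,0,-0.46]],"rot":[[0,0,0],[0,0,0],[0,0,0],[0,0,0],[0,0,0]],"jaw":[0.5,0.5,0.5,0.5,0.5]}' 20
python3 -m pendant '{"offset":[[0,0,0],[0,0,0],[0,0,0],[0,0,0],[0,0,0]],"rot":[[0,0,0],[0,0,0],[0,0,0],[0,0,0],[0,0,0]],"jaw":[0.4,0.35,0.32,0.32,0.32]}' 20
python3 -m pendant '{"offset":[[0.005,0.004,0],[0.01,0.008,0],[0.01,0.008,0],[0.01,0.008,0],[0.01,0.008,0]],"rot":[[0,0,0],[0,0,0],[0,0,0],[0,0,0],[0,0,0]],"jaw":[0.32,0.32,0.32,0.32,0.32]}' 20
```

```text
time: 88.05
position: [0.515, 0.1686, 0.0808]
orientation: [-3.141, 0.002, 0.616]
ft_force: [-0.4, 0.0, -0.1]
grip_width: 0.0428
time: 88.55
position: [0.5152, 0.1688, 0.0812]
orientation: [-3.142, 0.001, 0.616]
ft_force: [0.5, -0.4, -0.3]
grip_width: 0.0272
time: 89.05
position: [0.5162, 0.1697, 0.0811]
orientation: [-3.141, 0.002, 0.616]
ft_force: [-3.8, -2.2, 3.0]
grip_width: 0.027
```

```bash
python3 -m pendant '{"offset":[[0.003,0.002,0],[0.006,0.004,0],[0.006,0.004,0],[0.006,0.004,0],[0.006,0.004,0]],"rot":[[0,0,0],[0,0,0],[0,0,0],[0,0,0],[0,0,0]],"jaw":[0.32,0.32,0.32,0.32,0.32]}' 20
python3 -m pendant '{"offset":[[0.003,0.002,0],[0.006,0.004,0],[0.006,0.004,0],[0.006,0.004,0],[0.006,0.004,0]],"rot":[[0,0,0],[0,0,0],[0,0,0],[0,0,0],[0,0,0]],"jaw":[0.32,0.32,0.32,0.32,0.32]}' 20
python3 - <<'E'
from h import *
s=img('scene');p=env.read_state()['position'];print(p,env.read_state()['ft_force'])
crop(s,255,180,315,245,11,'pics/q2.png',[proj('scene',p)[0]])
E
```

```text
time: 89.55
position: [0.5168, 0.1703, 0.081]
orientation: [-3.141, 0.003, 0.616]
ft_force: [-4.8, -2.2, 3.2]
grip_width: 0.0277
time: 90.05
position: [0.5174, 0.171, 0.0809]
orientation: [-3.14, 0.003, 0.616]
ft_force: [-4.6, -1.2, 4.0]
grip_width: 0.0273
[0.51737778 0.17094791 0.08093814] [-5.10038941 -1.91922763  2.76915357]
```

View pics/q2.png

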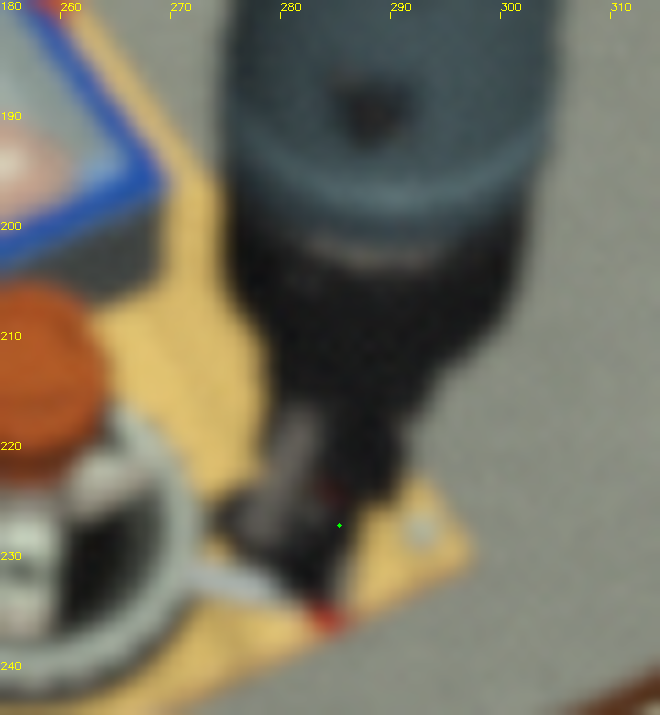

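```bash
python3 -m pendant '{"offset":[[0.004,0.004,0],[0.008,0.008,0],[0.008,0.008,0],[0.008,0.008,0],[0.008,0.008,0]],"rot":[[0,0,0],[0,0,0],[0,0,0],[0,0,0],[0,0,0]],"jaw":[0.32,0.32,0.32,0.32,0.32]}' 20
python3 -m pendant '{"offset":[[0.004,0.004,0],[0.01,0.008,0],[0.01,0.008,0],[0.01,0.008,0],[0.01,0.008,0]],"rot":[[0,0,0],[0,0,0],[0,0,0],[0,0,0],[0,0,0]],"jaw":[0.32,0.32,0.32,0.32,0.32]}' 20
python3 -m pendant '{"offset":[[0.004,0.004,0],[0.01,0.008,0],[0.01,0.008,0],[0.01,0.008,0],[0.01,0.008,0]],"rot":[[0,0,0],[0,0,0],[0,0,0],[0,0,0],[0,0,0]],"jaw":[0.32,0.32,0.32,0.32,0.32]}' 20
```

```text
time: 90.6
position: [0.5182, 0.1719, 0.0809]
orientation: [-3.14, 0.004, 0.616]
ft_force: [-4.6, -2.9, 4.6]
grip_width: 0.0272
time: 91.1
position: [0.519, 0.1727, 0.0808]
orientation: [-3.14, 0.005, 0.616]
ft_force: [-6.5, -2.5, 5.5]
grip_width: 0.0272
time: 91.6
position: [0.5197, 0.1733, 0.0806]
orientation: [-3.139, 0.007, 0.616]
ft_force: [-6.1, -3.3, 6.3]
grip_width: 0.0273
```

```bash
python3 - <<'E'
from h import *
s=img('scene');t=img('top')
crop(s,255,180,315,245,11,'pics/q3.png');crop(t,190,165,240,225,11,'pics/q3t.png')
E
```

```text
(no output)
```

View pics/q3.png

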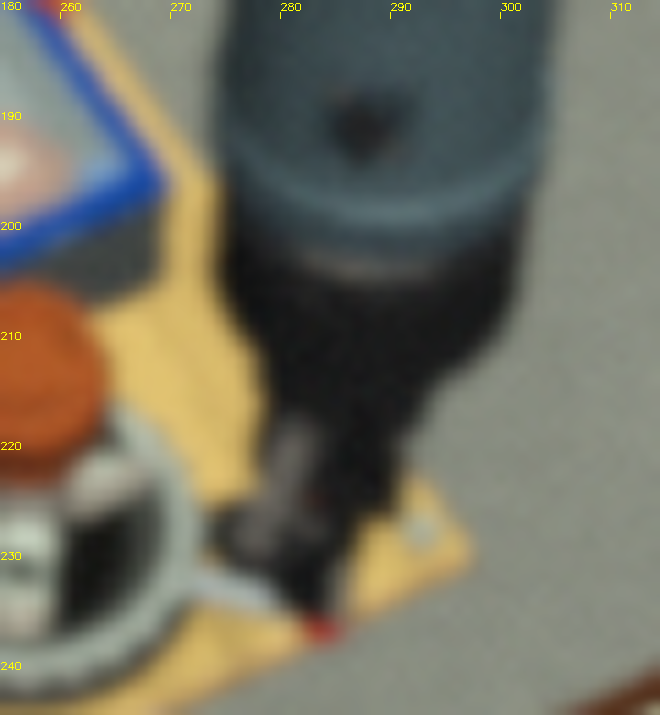

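View pics/q3t.png

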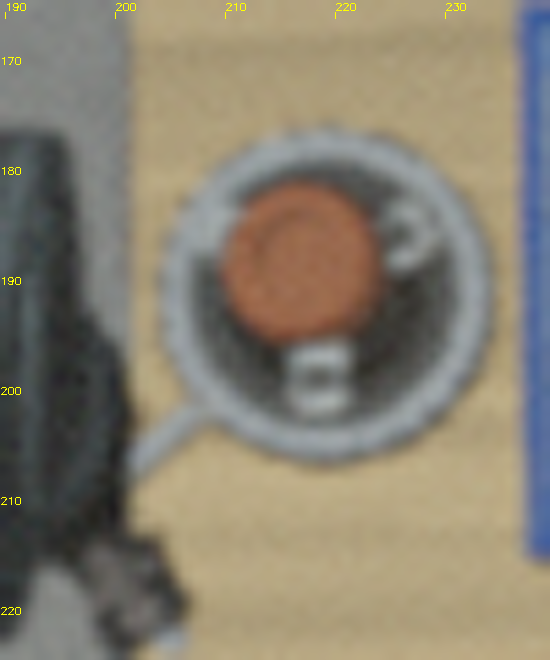

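```bash
python3 -m pendant '{"offset":[[-0.01,-0.009,0],[-0.022,-0.018,0],[-0.035,-0.028,0],[-0.035,-0.028,0],[-0.035,-0.028,0]],"rot":[[0,0,0],[0,0,0],[0,0,0],[0,0,0],[0,0,0]],"jaw":[0.32,0.32,0.36,0.42,0.45]}' 20
python3 -m pendant '{"offset":[[0,0,0.05],[0,0,0.2],[0,0,0.5],[0,0,0.8],[0,0,1]],"rot":[[0,0,0],[0,0,0],[0,0,0],[0,0,0],[0,0,0]],"jaw":[0.45,0.45,0.45,0.45,0.45]}' 20
python3 -m pendant '{"offset":[[-0.2,-0.1,0.1],[-0.4,-0.3,0.1],[-0.4,-0.6,0.1],[-0.4,-0.9,0.1],[-0.4,-1,0.1]],"rot":[[0,0,0],[0,0,0],[0,0,0],[0,0,0],[0,0,0]],"jaw":[0.45,0.45,0.45,0.45,0.45]}' 20
python3 -m pendant '{"offset":[[0,-0.2,0],[0,-0.4,0],[0,-0.6,0],[0,-0.9,0],[0,-1,0]],"rot":[[0,0,0],[0,0,0],[0,0,0],[0,0,0],[0,0,0]],"jaw":[0.45,0.45,0.45,0.45,0.45]}' 20
python3 -m pendant '{"offset":[[0,-0.2,0],[0,-0.4,0],[0,-0.6,0],[0,-0.9,0],[0,-1,0]],"rot":[[0,0,0],[0,0,0],[0,0,0],[0,0,0],[0,0,0]],"jaw":[0.45,0.45,0.45,0.45,0.45]}' 20
python3 - <<'E'
from h import *
s=img('scene');t=img('top')
cv2.imwrite('pics/s10.png',s[:,:,::-1]);crop(s,195,150,300,260,7,'pics/q4.png');crop(t,190,145,300,235,7,'pics/q4t.png')
E
```

```text
time: 92.2
position: [0.515, 0.1696, 0.0808]
orientation: [-3.139, 0.006, 0.616]
ft_force: [-0.6, 0.4, -0.9]
grip_width: 0.0386
time: 92.7
position: [0.5161, 0.1695, 0.2343]
orientation: [-3.14, 0.002, 0.615]
ft_force: [1.1, 0.1, 0.9]
grip_width: 0.0387
time: 93.2
position: [0.4558, 0.0152, 0.2502]
orientation: [-3.141, 0.001, 0.61]
ft_force: [-0.3, 0.9, 0.0]
grip_width: 0.038
time: 93.7
position: [0.4555, -0.1392, 0.2513]
orientation: [3.14, 0.0, 0.605]
ft_force: [-0.3, -0.5, 0.1]
grip_width: 0.0388
time: 94.2
position: [0.4546, -0.294, 0.2523]
orientation: [3.136, 0.001, 0.6]
ft_force: [-0.1, -1.1, 0.7]
grip_width: 0.0381
```

View pics/q4.png

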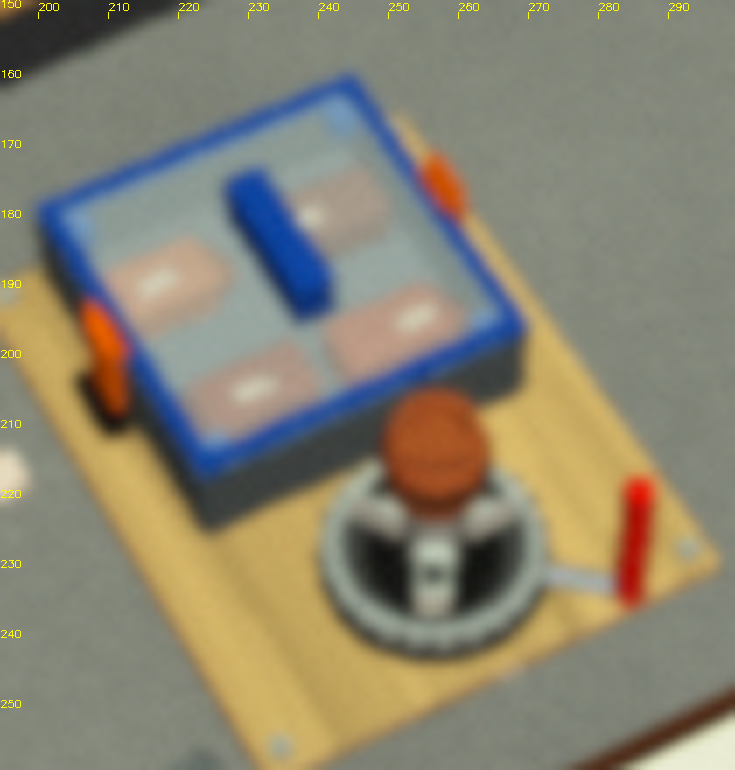

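View pics/q4t.png

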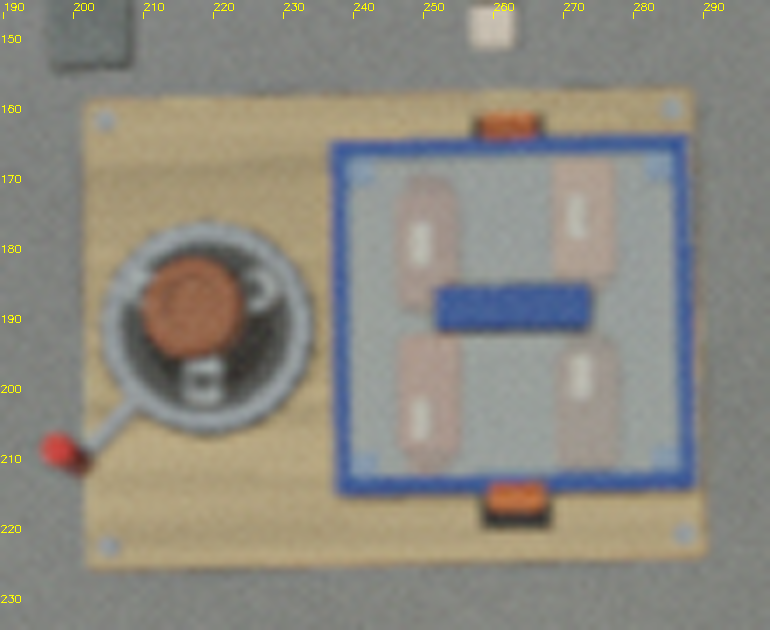

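View pics/s10.png

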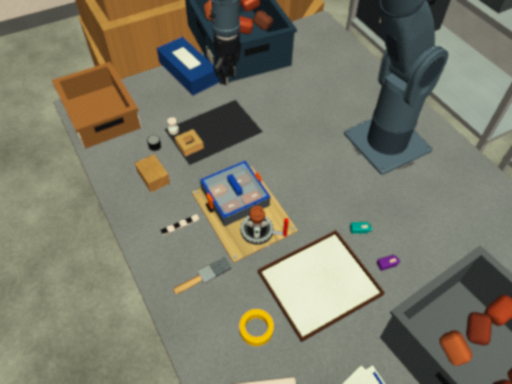

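```bash
python3 - <<'E'
from h import *
print(env.hand_in(), env.read_state()['time'])
E
```

```text
the job is handed in; nothing more can be done
the job is handed in; nothing more can be done
```

I packed the carrier and handed it in. The vessel is clamped in the chuck, all four brick fragments lie flat in the well, and the clear cover is on with both orange hooks over it. The purple and turquoise look-alikes and the bystanders were left alone.

**Last checks**
- **Cover:** it stopped hard at its seated height. Both hooks look upright in their original places in the final pictures, and the cover lies over the well.
- **Vessel:** it stands upright, and its centre in the top picture matches the estimated chuck axis to within about a pixel.
- **Bystanders:** in the final scene picture none looked moved, and the tray is empty.

**What went wrong or disagreed**
- **Fourth brick:** on the first try it hit its neighbour with about 72 N at the wrist, below the 120 N limit. I don't think the gripper's body took that load. I laid it back in the tray, pushed the neighbour about 6 mm aside, picked the brick up again and placed it without trouble.
- **Sleeve angle:** the estimates disagree. The cameras gave about 1.03 to 1.12 rad and the gripper position under load gave about 1.16 rad, against a stated contact of 1.10 to 1.12 rad.
- **Clamp test:** after the cover was on I pushed the post again to about 7 N. It moved slightly, then sprang back to the same place, so I take the jaws to be gripping the stem.
- **Order:** that push came after the rest of the job was done. It did not change where the post rests.

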